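# Put the thread reels away and close their box

### The job

Put all the thread reels away in the wooden stock box: tip the ones on the metal tray out of its open end into the box, drop in the ones lying about the bench, and set the empty tray back down flat on the cutting mat. Once every reel is in, turn the upside-down lid over by standing it on edge up against the clamped fence board and laying it down with its cleats underneath, then close the box with it so that it is fully seated. Leave the other things on the bench where they are.

Things in the scene. Friction and masses are not known exactly. Their poses are not given: they have to be found in the camera images.
- mat: dark green cutting mat, 250 x 210 x 3 mm, fixed flat on the bench; origin at the centre of its underside
- tray: shallow aluminium sorting tray on the mat, 170 mm long (its x) x 90 mm wide (y), floor 4 mm thick; walls 4 mm thick, 24 mm high over the underside, on both long sides and at the -x end; the +x end is open. Origin at the centre of its underside, z up; 0.18 to 0.28 kg empty. Reels start standing on it; they slide off at slopes over 25 to 35 degrees
- tray_mouth (a point): middle of the tray's open end, on top of its floor (85 mm along the tray's +x from its centre)
- tray_grip (a point): point in the tray's upright black grip plate, which stands inside the -x end wall: 12 mm thick (tray x), 44 mm wide (tray y), its top 50 mm over the tray's underside; the point is 40 mm over the underside, 79 mm behind the tray's centre
- stockbox: open wooden stock box, 130 x 130 mm outside and 80 mm high, walls and floor 8 mm (opening 114 x 114 mm), fixed to the bench; origin at the centre of its underside, sides along its x and y
- lid: plywood lid of the box, panel 130 x 130 x 12 mm, 0.18 to 0.28 kg. Two cleats on its underside, 8 mm high, go inside the box opening with 4 mm play; it fits in any of four turns. Origin at its centre, level with the cleats' feet; z towards the plain top face; panel from z = 8 to 20 mm. Starts upside down, plain face flat on the bench, tab roughly to the robot. Seated, origin 72 mm above the bench
- lid_tab (a point): middle of the lid's tab (lid frame x = -85, z = 14 mm), 150 mm from the opposite edge. The tab is 44 mm wide (lid y), 12 mm thick and stands out 38 mm from the middle of the lid's -x edge. Pinched across its width at 60 N it follows the gripper without slipping. Stood on the edge opposite the tab 20 to 35 mm in front of the fence, the lid leans on it and stays
- lid_far (a point): middle of the lid's +x edge, opposite the tab, level with the cleats' feet (lid frame x = 65, z = 0). The cleats are 12 mm wide and 106 mm long along lid y, centred 47 mm either side of the lid's middle
- fence: dark wooden fence board clamped on edge across the bench at the far side, 340 mm long (its y), 22 mm thick (its x), 100 mm high, fixed; origin at the centre of its underside; its front face (x = -11 mm) looks towards the robot. Two clamps near its ends reach only behind and 6 mm over the board
- reel1: a squat wooden thread reel, a cylinder 28 mm across and 22 mm high wound with dark thread, 22 g; origin at the centre of its foot, z along its axis. None if absent.
- reel2: a squat wooden thread reel, a cylinder 28 mm across and 22 mm high wound with dark thread, 22 g; origin at the centre of its foot, z along its axis. None if absent.
- reel3: a squat wooden thread reel, a cylinder 28 mm across and 22 mm high wound with dark thread, 22 g; origin at the centre of its foot, z along its axis. None if absent.
- reel4: a squat wooden thread reel, a cylinder 28 mm across and 22 mm high wound with dark thread, 22 g; origin at the centre of its foot, z along its axis. None if absent.
- reel5: a squat wooden thread reel, a cylinder 28 mm across and 22 mm high wound with dark thread, 22 g; origin at the centre of its foot, z along its axis. None if absent.
- reel6: a squat wooden thread reel, a cylinder 28 mm across and 22 mm high wound with dark thread, 22 g; origin at the centre of its foot, z along its axis. None if absent.
- reel7: a squat wooden thread reel, a cylinder 28 mm across and 22 mm high wound with dark thread, 22 g; origin at the centre of its foot, z along its axis. None if absent.
- reel8: a squat wooden thread reel, a cylinder 28 mm across and 22 mm high wound with dark thread, 22 g; origin at the centre of its foot, z along its axis. None if absent.
- reel9: a squat wooden thread reel, a cylinder 28 mm across and 22 mm high wound with dark thread, 22 g; origin at the centre of its foot, z along its axis. None if absent.
- shears: tailor's shears lying at the back right; leave alone
- tape: round grey tape measure, 54 mm across; leave alone
- chalk: flat cake of tailor's chalk, 45 x 32 x 8 mm, near the robot; leave alone
- mug: white mug at the back left; leave alone
- pindish: steel pin dish, 90 mm across, at the left; leave alone
- cone: thread cone, 130 mm high, at the right; leave alone

How it is judged:
By the outcome, as a careful person would: the job done as asked, in the order asked, and still so for the second after the job is handed in, with the robot touching nothing.
Of reel1, reel2, reel3, reel4, reel5 only 2 to 5 are there at a start; the rules pass over those that are not, and their reading is None.
Of reel6, reel7, reel8, reel9 only 3 to 4 are there at a start; the rules pass over those that are not, and their reading is None.
At some moment in a run one of lid, reel6, reel7, reel8, reel9 may be knocked a few centimetres aside while the robot is not near it.
It also fails if it takes over 208 s, if anything falls off the work surface, if the arm or the gripper's body presses on something with over 40 N, if the wrist force passes 120 N, or if a joint passes its speed limit or range.

### The arm

A 6-joint arm with a two-finger parallel gripper is mounted at the origin on the work surface. World frame = base frame: x ahead of the robot, y to its left, z up, the work surface at z = 0. Lengths are in mm, angles in rad, forces in N, time in s.
With the tool pointing down it reaches from about 325 to 900 mm from the base axis. Payload 6.1 kg.
Tool frame: the origin (TCP) lies at the very end of the fingers, on their centre line; the grasp point (between the pads) lies 19 mm behind it; x points along the fingers, y is the direction in which the jaws open and shut, and the axes are right-handed (so a half turn about x gives the same grasp; the last joint's range is limited). The gripper opens to 87 mm and grips with 3 to 60 N. Pads are 19 mm wide; open, the fingers measure 117 mm over their backs; the gripper's body (75 mm by 190 mm) begins 51 mm behind the grasp point.
Start: joints at [-1.456, 0.22, 1.526, -0, 1.395, -0.126], TCP at [149.043, -606.961, 187.738] pointing down, gripper open.
Joint ranges: [-2.98, 2.98], [-0.91, 2.08], [0.09, 2.57], [-1.24, 4.39], [0.2, 2.65], [-2.68, 2.68]. Speed limits (rad/s): [2.57, 2.57, 3.01, 3.14, 3.14, 3.14].

### API

Orientations are given as a unit quaternion [w, x, y, z].
In Python, from plant import r gives the robot as it stands.
- The arm moves only by the tool drive_tool, never from a script. Its argument "steps" is a list of rows, each a list of 7 numbers: the shift along the tool's x, y, z in cm, then the turn, a rotation vector about the tool's x, y, z in degrees, then the closure in counts, from 0 (fully open) to 255 (shut). In form: [[tx, ty, tz, rx, ry, rz, grip], ...]. A call has 1 to 5 rows; each row shifts and turns the pose as measured when the row begins, along the tool's axes as they then stand; what a row does not reach is not made up. A row lasts 1/10 s, in which the tool goes at most 50 mm and 8.59 degrees, less where a joint would pass 70% of its speed; a pose out of reach is approached as far as the arm can. A call with a gripper value outside its range is refused whole. The fingers move at their own pace and stop on an object; the grip force is fixed at half the most. Time passes only in rows, so rows that do not move let the fingers close. It gives the time, the measured TCP pose, the force and the opening at its end, in the units of the state.
- r.get_obs(): the state, without advancing time (a new reading comes with each control period).
- r.grab_frame(name): name is "scene" or "top"; returns a dict with "frame" (384x512x3 uint8, red, green, blue), "z_map" (384x512 float32, mm along the optical axis (not along the pixel's ray), 0 where there is no reading), "vertical_fov" (degrees; the focal length in pixels is half the picture's height over the tangent of half this angle, whatever the lens; pixels are square), "cx", "cy" (the principal point, pixels), "k1" (the pictures are not rectified: a ray, as slopes to the right and down, at radius r is drawn at 1 + k1 r^2 times it, then the intrinsics apply), "extrinsics" (4x4, takes a point from camera to world coordinates). Camera axes: x right, y down, z forward; pixel columns grow to the right and rows downward; lengths in mm; the calibration is good to about 2 mm. A picture is of the moment at which its call begins.
- r.job_done(): hands the job in, once; it reports no verdict.
The state is a dict: "clock": time; "joint_positions": joint angles; "joint_vel": joint speeds; "joint_efforts": joint torques, N m; "tool_pos": TCP position; "orientation": TCP orientation; "wrist_force": force on the tool from outside, world axes, zero at the start; "moment": the same for the moment, N m; "gripper_width": finger opening in mm.
Only numpy, scipy, OpenCV 4.12 (cv2) and the standard library are available. Lean on these libraries where they do the work, as an engineer would, in place of code of your own. Each camera call takes 0.05 s, during which the arm holds its last target.

## Working session

There is one attempt and no reset: what is moved stays moved. The work goes in short steps, Python scripts to look and compute and a tool call to move; the robot and the scene stay as the last step left them, time stands still between calls to the robot, and variables do not carry over. Pictures are saved under pics/ and viewed, and the job is handed in when it is done.

Besides the shell and the picture viewer there is one more tool, called after "Request:" as name(argument=value, ...) on one line, values as JSON. drive_tool: Moves the arm, as the interface text tells. Its arguments: {"type":"object","properties":{"steps":{"type":"array","items":{"type":"array","items":{"type":"number"}}}},"required":["steps"]}

```bash
ls; mkdir -p pics; cat > h.py <<'E'
from plant import r
import numpy as np, cv2
from scipy.spatial.transform import Rotation as R
def cap(name):
    f=r.grab_frame(name); h,w=f['z_map'].shape
    fl=h/2/np.tan(np.radians(f['vertical_fov'])/2)
    f['K']=np.array([[fl,0,f['cx']],[0,fl,f['cy']],[0,0,1]]); f['D']=np.array([f['k1'],0,0,0,0.])
    v,u=np.mgrid[0:h,0:w]
    p=cv2.undistortPoints(np.stack([u.ravel(),v.ravel()],1).astype(np.float64).reshape(-1,1,2),f['K'],f['D']).reshape(h,w,2)
    z=f['z_map'].astype(float)
    P=np.dstack([p[...,0]*z,p[...,1]*z,z]); E=np.array(f['extrinsics'])
    f['W']=P@E[:3,:3].T+E[:3,3]; f['W'][z==0]=np.nan
    f['ray']=np.dstack([p,np.ones((h,w))])@E[:3,:3].T; f['C']=E[:3,3]
    return f
def save(f,fn,crop=None,s=1):
    im=cv2.cvtColor(f['frame'],cv2.COLOR_RGB2BGR)
    if crop: u0,v0,u1,v1=crop; im=im[v0:v1,u0:u1]
    if s!=1: im=cv2.resize(im,None,fx=s,fy=s,interpolation=cv2.INTER_CUBIC)
    cv2.imwrite(fn,im)
def proj(f,pts):
    E=np.linalg.inv(np.array(f['extrinsics'])); 
    return cv2.projectPoints(np.atleast_2d(np.array(pts,float)),cv2.Rodrigues(E[:3,:3])[0],E[:3,3],f['K'],f['D'])[0].reshape(-1,2)
def st():
    o=r.get_obs(); q=o['orientation']; M=R.from_quat([q[1],q[2],q[3],q[0]]).as_matrix()
    return o,np.array(o['tool_pos']),M
E
python3 - <<'E'
from h import *
for n in('scene','top'):
    f=cap(n); save(f,f'pics/{n}0.png',s=1.5); print(n,f['C'],np.array(f['extrinsics'])[:3,2],f['k1'],f['vertical_fov'])
o,p,M=st(); print(o); print(M)
E
```

```text
pics
scene [1289.50066196 -558.68596791 1066.40437243] [-0.51733916  0.42760309 -0.74129332] -0.03733072017361594 45.23318773825475
top [ 506.28880477   23.44832883 1153.52131868] [ 0.05742621 -0.01253613 -0.99827104] -0.07654283413101493 51.184617102094485
{'clock': 0.1, 'joint_positions': array([-1.45610108e+00,  2.21152594e-01,  1.52746518e+00, -9.54665759e-06,
        1.39471536e+00, -1.26089171e-01]), 'joint_vel': array([-0.00153082,  0.00011027, -0.001459  ,  0.00113419,  0.00127106,
        0.00114636]), 'joint_efforts': array([ 1.37985564e-03, -4.95943630e+01, -3.88520730e+01,  7.02033215e-02,
        5.15237858e-02, -5.39886923e-05]), 'tool_pos': array([ 148.96937175, -606.35929144,  186.76009244]), 'orientation': array([ 0.08430984,  0.70198831,  0.08554056, -0.70198794]), 'wrist_force': array([-0.34595815,  0.12844435,  0.97527116]), 'moment': array([-0.00440199, -0.02135117,  0.00820711]), 'gripper_width': 87.23162521748506}
[[-2.08524281e-04  2.38465938e-01 -9.71150839e-01]
 [ 1.72796539e-03 -9.71149325e-01 -2.38465937e-01]
 [-9.99998485e-01 -1.72784098e-03 -2.09552674e-04]]
```

The scene image shows three reels on the tray, whose mouth faces the robot. Three more are loose: top (464,228), (264,264) and (191,289). The box is at (257,355), the lid upside down at (390,317) with its tab towards the robot, and the fence at (373,180). Next I'll measure them.

```bash
cat > meas.py <<'E'
from h import *
def comps(f,lo,hi,mn=15,roi=None):
    W=f['W']; m=((W[...,2]>lo)&(W[...,2]<hi)).astype(np.uint8)
    if roi: m&=((W[...,0]>roi[0])&(W[...,0]<roi[1])&(W[...,1]>roi[2])&(W[...,1]<roi[3])).astype(np.uint8)
    n,l,s,c=cv2.connectedComponentsWithStats(m)
    out=[]
    for i in range(1,n):
        if s[i,4]<mn: continue
        q=W[l==i]; rr=cv2.minAreaRect(q[:,:2].astype(np.float32))
        out.append((s[i,4],np.round(c[i]),np.round(rr[0]),np.round(rr[1]),round(rr[2],1),np.round(np.median(q[:,2]),1)))
    return out
E
python3 - <<'E'
from meas import *
f=cap('top'); np.save('/tmp/W.npy',f['W'])
W=f['W']
b=W[360:380,100:130] 
print('bench z', [np.round(np.nanmedian(W[v-4:v+4,u-4:u+4,2]),1) for u,v in((230,300),(130,130),(420,320),(300,170))], 'std',np.nanstd(W[200:230,200:225,2]))
for lo,hi in((17,40),(9,16),(60,110)):
    print(lo,hi)
    for c in comps(f,lo,hi,roi=(250,950,-500,500)): print(*c)
g=cap('scene'); 
for c in comps(g,15,26,roi=(250,950,-450,450)): print('S',*c)
E
```

```text
bench z [np.float64(1.1), np.float64(1.4), np.float64(1.4), np.float64(1.0)] std 2.1460380520482354
17 40
238 [404.  98.] [ 842. -426.] [205.  65.] 25.6 28.9
418 [116.  82.] [904. 413.] [172.  90.] 89.9 20.2
365 [171.  80.] [907. 260.] [197.  80.] 85.3 20.5
219 [219.  81.] [893. 107.] [ 74. 104.] 19.6 19.0
38 [159.  90.] [872. 285.] [24. 32.] 9.5 18.3
20 [191.  90.] [871. 192.] [15. 17.] 0.0 18.4
21 [204.  90.] [870. 153.] [26. 15.] 88.2 18.4
270 [160. 131.] [749. 281.] [52. 52.] 76.8 21.5
213 [248. 126.] [761.  26.] [335.   2.] 88.1 29.3
73 [310. 151.] [ 688. -147.] [26. 25.] 56.6 23.4
29 [ 87. 159.] [672. 487.] [ 5. 31.] 28.2 28.5
81 [103. 172.] [633. 449.] [32. 79.] 70.3 27.4
111 [411. 168.] [ 639. -446.] [63. 38.] 10.9 27.9
75 [175. 176.] [620. 236.] [26. 24.] 0.0 23.2
152 [375. 207.] [ 522. -333.] [170.  22.] 39.3 26.5
76 [126. 192.] [575. 375.] [27. 27.] 54.1 23.1
158 [256. 195.] [564.   8.] [ 12. 105.] 15.2 21.0
146 [350. 222.] [ 477. -261.] [172.  30.] 24.5 26.7
82 [367. 211.] [ 515. -308.] [27. 26.] 46.6 29.4
92 [153. 237.] [448. 298.] [122.  44.] 17.6 28.8
25 [196. 227.] [4
[... 2673 characters left out ...]
[148. 223.] [ 468. -275.] [146.  14.] 33.3 21.6
S 37 [397. 228.] [941. 269.] [35. 15.] 40.9 19.1
S 18 [138. 230.] [ 477. -303.] [24.  9.] 80.2 18.7
S 22 [123. 231.] [ 452. -339.] [23.  8.] 66.0 20.0
S 139 [159. 246.] [ 533. -281.] [93. 93.] 33.6 22.0
S 60 [120. 243.] [ 481. -365.] [77.  9.] 33.5 21.9
S 25 [341. 242.] [872. 110.] [35. 18.] 88.8 16.4
S 16 [144. 244.] [ 524. -316.] [23. 10.] 59.8 19.1
S 64 [375. 246.] [935. 171.] [52. 30.] 89.7 18.0
S 72 [227. 249.] [ 688. -147.] [25. 30.] 53.2 21.1
S 38 [338. 253.] [888.  79.] [24. 49.] 59.2 16.4
S 61 [351. 258.] [920.  91.] [61. 22.] 4.5 20.0
S 45 [253. 268.] [ 780. -130.] [51. 14.] 54.3 20.4
S 21 [128. 303.] [ 658. -439.] [ 5. 33.] 58.7 20.8
```

```bash
python3 - <<'E'
from h import *
f=cap('top'); save(f,'pics/a1.png',(110,90,420,280),2.5)
E
python3 - <<'E'
from h import *
for n in('top','scene'):
    f=cap(n); W=f['W']; b=1.2 if n=='top' else 0
    def reg(lo,hi,roi): 
        m=(W[...,2]>lo+b)&(W[...,2]<hi+b)&(W[...,0]>roi[0])&(W[...,0]<roi[1])&(W[...,1]>roi[2])&(W[...,1]<roi[3]); return W[m]
    q=reg(17,60,(400,640,-400,-220)); print(n,'tray',len(q),cv2.minAreaRect(q[:,:2].astype(np.float32)))
    q=reg(36,60,(400,640,-400,-220)); print('plate',len(q),cv2.minAreaRect(q[:,:2].astype(np.float32)),np.percentile(q[:,2],90),q[:,:2].mean(0))
    q=reg(74,90,(350,560,150,350)); print('box',len(q),cv2.minAreaRect(q[:,:2].astype(np.float32)),np.median(q[:,2]))
    q=reg(92,101.5,(700,850,-200,250)); 
    print('fence',len(q),cv2.minAreaRect(q[:,:2].astype(np.float32)))
    q=reg(10,90,(720,775,-90,120)); print('front',len(q),np.median(q[:,0]),np.polyfit(q[:,1],q[:,0],1))
    q=reg(7,30,(430,640,-100,80)); print('lid',cv2.minAreaRect(q[:,:2].astype(np.float32)))
    q=reg(7,30,(405,452,-70,30)); print('tab',cv2.minAreaRect(q[:,:2].astype(np.float32)),q[:,:2].mean(0))
E
```

```text
top tray 608 ((498.9800720214844, -298.5070495605469), (170.09669494628906, 93.24495697021484), 34.46405792236328)
plate 81 ((563.64453125, -253.89639282226562), (11.797636985778809, 44.31269073486328), 32.53513717651367) 56.09034211532753 [ 563.44901169 -252.84772776]
box 547 ((451.29833984375, 244.61141967773438), (132.6181182861328, 128.30397033691406), 83.57553100585938) 80.52713000529843
fence 750 ((771.3092651367188, 24.963607788085938), (338.0015563964844, 42.17193603515625), 87.94255828857422)
front 489 760.339428811326 [3.24920436e-02 7.59931178e+02]
lid ((514.585205078125, -5.548728942871094), (187.1171417236328, 130.10020446777344), 15.52602767944336)
tab ((433.17431640625, -11.576515197753906), (79.3240966796875, 34.10690689086914), 89.40789031982422) [436.62717627 -22.00640696]
scene tray 755 ((499.0291442871094, -301.4247741699219), (173.1374053955078, 95.06851959228516), 32.3477783203125)
plate 96 ((565.4219970703125, -258.41680908203125), (13.68356704711914, 45.50404357910156), 33.23234939575195) 53.647366995476375 [ 567.71915274 -259.35792297]
box 260 ((455.1868896484375, 239.76011657714844), (134.2877960205078, 135.35733032226562), 83.537109375) 76.67174747312725
fence 764 ((773.1834716796875, 22.411331176757812), (339.54656982421875, 47.639095306396484), 88.03710174560547)
  return _methods._mean(a, axis=axis, dtype=dtype,
  ret = ret.dtype.type(ret / rcount)
Traceback (most recent call last):
TypeError: expected non-empty vector for x
```

```bash
cat >> h.py <<'E'
def Rt(xdir,ydir):
    x=np.array(xdir,float); x/=np.linalg.norm(x); y=np.array(ydir,float); y-=x*(x@y); y/=np.linalg.norm(y)
    return np.stack([x,y,np.cross(x,y)],1)
def down(ang,tilt=0): # tool down, y at world angle ang(deg)
    a=np.radians(ang); return Rt([0,0,-1],[np.cos(a),np.sin(a),0])
def plan(way,grip,vmax=48,wmax=8.5,show=True):
    """way: list of (pos,R) world"""
    o,p,M=st(); log()
    rows=[]
    for tp,TR in way:
        tp=np.array(tp,float)
        for k in range(200):
            rv=R.from_matrix(M.T@TR).as_rotvec(degrees=True); d=M.T@(tp-p)
            n=max(np.linalg.norm(d)/vmax,np.linalg.norm(rv)/wmax)
            if n<0.03: break
            n=int(np.ceil(n-1e-6)); n=max(n,1)
            # straight line & slerp
            dp=np.round((d/n)/10,1 if n>1 else 2); dr=np.round(rv/n,1)
            rows.append([*dp,*dr,grip]); p=p+M@(dp*10); M=M@R.from_rotvec(dr,degrees=True).as_matrix()
            if n==1: break
    for i in range(0,len(rows),5): print('['+','.join('['+','.join('%g'%(x+0) for x in w)+']' for w in rows[i:i+5])+']')
def log():
    import json
    o=r.get_obs()
    with open('log.jsonl','a') as f: f.write(json.dumps([list(map(float,o['joint_positions'])),list(map(float,o['tool_pos'])),list(map(float,o['orientation']))])+'\n')
def show():
    o,p,M=st(); log()
    print('t%.2f'%o['clock'],'p',np.round(p,1),'x',np.round(M[:,0],3),'y',np.round(M[:,1],3),'ang %.1f'%np.degrees(np.arctan2(M[1,1],M[0,1])),'q',np.round(np.degrees(o['joint_positions']),0),'F',np.round(o['wrist_force'],1),'w%.1f'%o['gripper_width'])
E
python3 - <<'E'
from h import *
plan([([565,-256,150],down(34)),([565,-256,30],down(34))],120)
E
```

```text
[[0.3,-1.9,-3.8,-8.5,0,0,120],[0.3,-1.3,-4,-8.5,0,0,120],[0.3,-0.7,-4.1,-8.5,0,0,120],[0.3,-0.1,-4.2,-8.5,0,0,120],[0.3,0.6,-4.1,-8.5,0,0,120]]
[[0.3,1.2,-4,-8.5,0,0,120],[0.3,1.7,-3.8,-8.5,0,0,120],[0.3,2.3,-3.5,-8.5,0,0,120],[0.3,2.8,-3.1,-8.4,0,0,120],[0.3,3.2,-2.7,-8.5,0,0,120]]
[[0.3,3.6,-2.2,-8.4,0,0,120],[0.2,3.8,-1.6,-8.5,0,0,120],[0.26,4.09,-1.06,-8.4,0,0,120],[4,0,0,0,0,0,120],[4,0,0,0,0,0,120]]
[[4,0,0,0,0,0,120]]
```

Request:
drive_tool(steps=[[0.3,-1.9,-3.8,-8.5,0,0,120],[0.3,-1.3,-4,-8.5,0,0,120],[0.3,-0.7,-4.1,-8.5,0,0,120],[0.3,-0.1,-4.2,-8.5,0,0,120],[0.3,0.6,-4.1,-8.5,0,0,120]])

```text
clock: 0.85
tool_pos: [308.4, -470.5, 172.0]
orientation: [-0.337, -0.622, -0.335, 0.623]
wrist_force: [1.2, 0.1, 0.4]
gripper_width: 55.1
```

```bash
python3 - <<'E'
from h import *
show()
plan([([565,-256,150],down(34)),([565,-256,70],down(34))],120)
E
```

```text
t0.85 p [ 308.4 -470.5  172. ] x [-0.001 -0.003 -1.   ] y [ 0.836 -0.548  0.001] ang -33.2 q [-65.   5.  98.  -0.  77. -31.] F [1.2 0.1 0.4] w55.1
[[0.3,1.2,-4,-8.4,0,0,120],[0.3,1.8,-3.8,-8.4,0,0,120],[0.3,2.3,-3.5,-8.4,0,0,120],[0.2,2.8,-3.1,-8.4,0,0,120],[0.3,3.2,-2.7,-8.4,0,0,120]]
[[0.2,3.6,-2.1,-8.4,0,0,120],[0.3,3.8,-1.6,-8.4,0.1,0,120],[0.23,4.09,-1.04,-8.4,0,0.1,120],[4,0,0,0,0,0,120],[4,0,0,0,0,0,120]]
```

Request:
drive_tool(steps=[[0.3,1.2,-4,-8.4,0,0,120],[0.3,1.8,-3.8,-8.4,0,0,120],[0.3,2.3,-3.5,-8.4,0,0,120],[0.2,2.8,-3.1,-8.4,0,0,120],[0.3,3.2,-2.7,-8.4,0,0,120]])

```text
clock: 1.35
tool_pos: [473.4, -328.4, 158.0]
orientation: [0.542, 0.455, 0.539, -0.457]
wrist_force: [-0.1, -0.7, -0.2]
gripper_width: 45.9
```

Request:
drive_tool(steps=[[0.2,3.6,-2.1,-8.4,0,0,120],[0.3,3.8,-1.6,-8.4,0,0,120],[0.2,4.1,-1,-8.4,0,0,120],[4,0,0,0,0,0,120]])

```text
clock: 1.75
tool_pos: [579.9, -241.6, 116.8]
orientation: [0.636, 0.32, 0.624, -0.322]
wrist_force: [0.4, -1.2, 0.8]
gripper_width: 46.0
```

```bash
python3 - <<'E'
from h import *
show()
f=cap('scene'); save(f,'pics/b1.png',(60,130,300,310),3)
f=cap('top'); save(f,'pics/b2.png',(110,90,430,330),2.3)
plan([([565,-256,30],down(34))],120)
E
```

```text
t1.75 p [ 579.9 -241.6  116.8] x [ 0.014 -0.01  -1.   ] y [0.808 0.588 0.005] ang 36.0 q [-30.  15.  92.  -0.  72. -66.] F [ 0.4 -1.2  0.8] w46.0
[[3.8,-0.6,0.5,0.8,-0.1,0.2,120],[3.74,-0.66,0.58,0.9,-0.1,0.1,120]]
```

Request:
drive_tool(steps=[[2.5,-1.3,1.0,1,0,0,120],[2.5,0,0.1,1,0,0,120]])

```text
clock: 2.05
tool_pos: [566.4, -258.4, 58.8]
orientation: [0.623, 0.333, 0.623, -0.336]
wrist_force: [0.7, -0.5, -0.3]
gripper_width: 46.4
```

```bash
python3 - <<'E'
from h import *
show()
plan([([565,-256,30],down(34))],120)
E
```

```text
t2.05 p [ 566.4 -258.4   58.8] x [-0.003 -0.004 -1.   ] y [ 0.833  0.553 -0.004] ang 33.6 q [-32.  19.  94.  -0.  67. -65.] F [ 0.7 -0.5 -0.3] w46.4
[[2.88,0.03,-0.28,-0.4,0.1,0.3,120]]
```

Request:
drive_tool(steps=[[1.5,0,-0.2,0,0,0,120],[1.3,0,0,0,0,0,120],[0,0,0,0,0,0,255],[0,0,0,0,0,0,255],[0,0,0,0,0,0,255]])

```text
clock: 2.55
tool_pos: [562.4, -258.7, 30.2]
orientation: [0.621, 0.334, 0.624, -0.337]
wrist_force: [-0.3, -0.1, 1.0]
gripper_width: 29.3
```

Request:
drive_tool(steps=[[0,0,0,0,0,0,255],[0,0,0,0,0,0,255],[-0.5,0,0,0,0,0,255],[-1,0,0,0,0,0,255]])

```text
clock: 2.95
tool_pos: [563.5, -258.9, 47.7]
orientation: [0.622, 0.334, 0.623, -0.337]
wrist_force: [-0.2, -0.8, -0.1]
gripper_width: 2.5
```

```bash
python3 - <<'E'
from h import *
show()
f=cap('scene'); save(f,'pics/c1.png',(60,130,300,310),3)
E
```

```text
t2.95 p [ 563.5 -258.9   47.7] x [-0.004 -0.004 -1.   ] y [ 0.835  0.55  -0.005] ang 33.4 q [-32.  20.  95.  -0.  66. -65.] F [-0.2 -0.8 -0.1] w2.5
```

```bash
python3 - <<'E'
from h import *
show()
f=cap('scene'); W=f['W']
print(proj(f,[[563.5,-258.9,47.7],[563.5,-258.9,98]])*1)
m=(W[...,2]>25)&(W[...,2]<60)&(W[...,0]>530)&(W[...,0]<620)&(W[...,1]>-300)&(W[...,1]<-215)
dark=f['frame'].sum(2)<110
vs,us=np.nonzero(m&dark)
print(len(vs)); q=W[m&dark]; print(q.mean(0),q.min(0),q.max(0))
save(f,'pics/c2.png',(130,180,230,255),8)
E
```

```text
t3.00 p [ 564.9 -259.8   50.3] x [-0.001 -0.005 -1.   ] y [ 0.835  0.55  -0.004] ang 33.4 q [-32.  20.  95.  -0.  66. -65.] F [ 1.4 -0.8  1.8] w1.1
[[166.784848   235.62231635]
 [164.18731122 224.33223294]]
113
[ 568.97856458 -260.1589357    44.48201864] [ 551.91014876 -278.26880496   25.81283615] [ 580.6311883  -239.33581613   57.95342521]
```

The fingers had not finished closing when I lifted, so they closed above the plate, and the tray has not moved. I'll reopen, go back down and wait for the grip.

Request:
drive_tool(steps=[[-2,0,0,0,0,0,120],[0,0,0,0,0,0,120],[0,0,0,0,0,0,120],[0,0,0,0,0,0,120],[0,0,0,0,0,0,120]])

```text
clock: 3.55
tool_pos: [565.0, -259.7, 69.7]
orientation: [0.623, 0.334, 0.622, -0.337]
wrist_force: [-0.6, -0.7, -0.9]
gripper_width: 32.9
```

```bash
python3 - <<'E'
from h import *
show()
f=cap('scene'); save(f,'pics/c3.png',(130,180,230,255),8)
plan([([567,-257,29],down(34))],120)
E
```

```text
t3.55 p [ 565.  -259.7   69.7] x [-0.    -0.006 -1.   ] y [ 0.835  0.55  -0.004] ang 33.4 q [-32.  18.  94.  -0.  68. -65.] F [-0.6 -0.7 -0.9] w32.9
[[4.06,0.33,-0.12,-0.6,0.3,0.2,120]]
```

```bash
python3 - <<'E'
from h import *
o,p,M=st()
for n in('scene','top'):
    f=cap(n); W=f['W']
    q=(W-p)@M  # tool frame
    m=(q[...,0]>-45)&(q[...,0]<6)&(abs(q[...,1])<60)&(abs(q[...,2])<35)&(W[...,2]>60)
    z=q[m]; 
    for s in(-1,1):
        a=z[z[:,1]*s>0]; 
        if len(a): print(n,s,len(a),'x %.0f..%.0f y %.0f..%.0f z %.0f..%.0f'%(a[:,0].min(),a[:,0].max(),a[:,1].min(),a[:,1].max(),a[:,2].min(),a[:,2].max()))
E
```

```text
scene -1 19 x -43..-34 y -28..-19 z -9..12
scene 1 15 x -44..-33 y 20..27 z -9..13
```

```bash
python3 - <<'E'
from h import *
o,p,M=st(); show()
f=cap('scene'); W=f['W']; q=(W-p)@M
for u in (152,154,156,158,166,169,171):
    print(u,[ (v,*np.round(q[v,u]).astype(int),int(W[v,u,2])) for v in range(212,240,3)])
E
```

```text
t3.70 p [ 565.  -259.7   69.8] x [-0.    -0.006 -1.   ] y [ 0.835  0.55  -0.004] ang 33.4 q [-32.  18.  94.  -0.  68. -65.] F [-0.6 -0.7 -1. ] w42.3
152 [(212, np.int64(-117), np.int64(-6), np.int64(32), 186), (215, np.int64(-72), np.int64(-24), np.int64(10), 141), (218, np.int64(-62), np.int64(-25), np.int64(12), 131), (221, np.int64(-47), np.int64(-28), np.int64(11), 116), (224, np.int64(-36), np.int64(-29), np.int64(12), 105), (227, np.int64(63), np.int64(-72), np.int64(-44), 6), (230, np.int64(61), np.int64(-66), np.int64(-33), 8), (233, np.int64(63), np.int64(-63), np.int64(-24), 6), (236, np.int64(62), np.int64(-58), np.int64(-13), 8), (239, np.int64(64), np.int64(-54), np.int64(-5), 6)]
154 [(212, np.int64(-122), np.int64(2), np.int64(34), 192), (215, np.int64(-64), np.int64(-23), np.int64(3), 134), (218, np.int64(-56), np.int64(-22), np.int64(6), 126), (221, np.int64(-44), np.int64(-24), np.int64(7), 113), (224, np.int64(-37), np.int64(-23), np.int64(12), 107), (227, np.int64(59), np.int64(-65), np.int64(-43), 10), (230, np.int64(63), np.int64(-62), np.int64(-35), 6), (233, n
[... 2196 characters left out ...]
3, np.int64(19), np.int64(3), np.int64(-9), 51), (236, np.int64(16), np.int64(8), np.int64(2), 54), (239, np.int64(31), np.int64(6), np.int64(1), 38)]
171 [(212, np.int64(-128), np.int64(45), np.int64(27), 198), (215, np.int64(-126), np.int64(47), np.int64(34), 195), (218, np.int64(-120), np.int64(49), np.int64(38), 190), (221, np.int64(-108), np.int64(47), np.int64(38), 178), (224, np.int64(-55), np.int64(27), np.int64(10), 124), (227, np.int64(-44), np.int64(27), np.int64(12), 114), (230, np.int64(18), np.int64(4), np.int64(-20), 51), (233, np.int64(23), np.int64(6), np.int64(-14), 46), (236, np.int64(32), np.int64(7), np.int64(-10), 37), (239, np.int64(42), np.int64(7), np.int64(-7), 28)]
```

Depth shows the fingertips about 33 mm short of the reported TCP: the tips are at z≈104 while the TCP reads 70. That explains the miss. I'll descend in small steps and check it by force and image.

Request:
drive_tool(steps=[[2,0.2,0,0,0,0,120],[1.8,0,0,0,0,0,120],[0,0,0,0,0,0,120]])

```text
clock: 4.05
tool_pos: [567.4, -259.3, 31.4]
orientation: [0.624, 0.334, 0.621, -0.337]
wrist_force: [-0.5, 0.6, 0.1]
gripper_width: 45.7
```

Request:
drive_tool(steps=[[0.6,0,0,0,0,0,120],[0.5,0,0,0,0,0,120],[0,0,0,0,0,0,120]])

```text
clock: 4.35
tool_pos: [567.9, -259.6, 20.7]
orientation: [0.624, 0.333, 0.621, -0.337]
wrist_force: [0.1, 0.6, 0.8]
gripper_width: 46.2
```

```bash
cat > tip.py <<'E'
from h import *
def tip(name='scene'):
    o,p,M=st(); f=cap(name); W=f['W']; q=(W-p)@M
    m=(q[...,0]>-66)&(q[...,0]<3)&(abs(q[...,1])<60)&(abs(q[...,2])<13)
    for s in(-1,1):
        a=q[m&(q[...,1]*s>3)]
        if len(a): print(name,s,len(a),np.round(np.sort(a[:,0])[-6:]),'y',np.round(np.percentile(a[:,1],[5,50,95])),'z',np.round(np.percentile(a[:,2],[5,50,95])))
    return f
E
python3 - <<'E'
from tip import *
show(); f=tip(); save(f,'pics/c4.png',(130,180,230,255),8)
E
```

```text
t4.35 p [ 567.9 -259.6   20.7] x [ 0.002 -0.007 -1.   ] y [ 0.835  0.55  -0.002] ang 33.4 q [-32.  22.  95.  -0.  63. -65.] F [0.1 0.6 0.8] w46.2
scene -1 58 [-31. -30. -29. -29. -29. -28.] y [-31. -24.  -5.] z [-6.  7. 12.]
scene 1 70 [-2. -1. -1.  1.  2.  2.] y [ 3.  5. 32.] z [-10.   5.  12.]
```

Request:
drive_tool(steps=[[0.8,0.3,0,0,0,0,120],[0.8,0,0,0,0,0,120],[0.3,0,0,0,0,0,120],[0,0,0,0,0,0,255],[0,0,0,0,0,0,255]])

```text
clock: 4.9
tool_pos: [571.8, -258.5, 1.6]
orientation: [0.625, 0.333, 0.62, -0.337]
wrist_force: [-0.5, 0.2, -0.6]
gripper_width: 37.1
```

Request:
drive_tool(steps=[[0,0,0,0,0,0,255],[0,0,0,0,0,0,255],[0,0,0,0,0,0,255],[0,0,0,0,0,0,255]])

```text
clock: 5.3
tool_pos: [571.5, -258.8, 1.8]
orientation: [0.625, 0.333, 0.62, -0.338]
wrist_force: [0.9, -0.3, -1.8]
gripper_width: 11.4
```

```bash
python3 - <<'E'
from tip import *
show(); f=tip()
E
```

```text
t5.30 p [ 571.5 -258.8    1.8] x [ 0.004 -0.009 -1.   ] y [ 0.835  0.55  -0.002] ang 33.4 q [-31.  24.  95.  -0.  61. -65.] F [ 0.9 -0.3 -1.8] w11.4
scene -1 133 [-1. -1. -1. -1. -0. -0.] y [-58. -37.  -8.] z [-11.   5.  12.]
scene 1 199 [3. 3. 3. 3. 3. 3.] y [ 5. 21. 55.] z [-11.   3.  13.]
```

Width 11.4 mm: the plate is gripped. I'll lift gently.

Request:
drive_tool(steps=[[0,0,0,0,0,0,255],[-0.4,0,0,0,0,0,255],[-0.8,0,0,0,0,0,255],[-1.2,0,0,0,0,0,255],[-1.5,0,0,0,0,0,255]])

```text
clock: 5.85
tool_pos: [569.2, -256.6, 40.1]
orientation: [0.623, 0.334, 0.622, -0.337]
wrist_force: [0.5, -0.6, -3.0]
gripper_width: 11.9
```

```bash
python3 - <<'E'
from tip import *
show(); f=tip(); save(f,'pics/d1.png',(60,130,300,310),3)
E
```

```text
t5.85 p [ 569.2 -256.6   40.1] x [-0.001 -0.005 -1.   ] y [ 0.835  0.55  -0.004] ang 33.3 q [-31.  21.  94.  -0.  65. -65.] F [ 0.5 -0.6 -3. ] w11.9
scene -1 148 [-1. -1.  0.  0.  0.  2.] y [-58. -36.  -7.] z [-10.   5.  12.]
scene 1 61 [-5. -4. -3. -3. -2.  0.] y [ 5.  7. 15.] z [-9.  7. 12.]
```

```bash
cat >> h.py <<'E'
def trayR(ang,th): # tray x heading ang deg, mouth down th deg -> tool R
    a=np.radians(ang);t=np.radians(th); d=np.array([np.cos(a),np.sin(a),0]); z=np.array([0,0,1.])
    tx=d*np.cos(t)-z*np.sin(t); tz=z*np.cos(t)+d*np.sin(t)
    return Rt(-tz,-tx),tx,tz
E
python3 - <<'E'
from h import *
R1,_,_=trayR(213.5,-8); R2,_,_=trayR(173.5,-8)
plan([([569,-256,140],R1),([600,227,230],R2)],255,vmax=28,wmax=4)
E
```

```text
[[-2.4,0,0,0,0.1,-2,255],[-2.4,-0.1,-0.1,-0.1,0.1,-2,255],[-2.4,-0.2,-0.1,0,0.1,-2,255],[-2.4,-0.3,-0.02,-0.1,0.1,-1.9,255],[-0.7,1.5,-2.1,2.2,0.3,0,255]]
[[-0.7,1.5,-2.2,2.2,0.3,0,255],[-0.7,1.4,-2.3,2.2,0.3,0,255],[-0.7,1.3,-2.3,2.2,0.3,0,255],[-0.7,1.2,-2.4,2.2,0.3,0,255],[-0.7,1.1,-2.4,2.2,0.3,0,255]]
[[-0.6,1,-2.5,2.2,0.3,0,255],[-0.6,0.9,-2.5,2.2,0.3,0,255],[-0.6,0.8,-2.5,2.2,0.3,0,255],[-0.6,0.7,-2.6,2.2,0.3,0,255],[-0.6,0.6,-2.6,2.2,0.3,0,255]]
[[-0.6,0.5,-2.6,2.2,0.3,0,255],[-0.6,0.4,-2.6,2.2,0.3,0,255],[-0.6,0.3,-2.7,2.2,0.3,0,255],[-0.5,0.2,-2.7,2.2,0.3,0,255],[-0.5,0.1,-2.7,2.2,0.4,0,255]]
[[-0.5,0.1,-2.7,2.2,0.3,0,255],[-0.56,-0.09,-2.62,2.2,0.4,-0.1,255]]
```

Request:
drive_tool(steps=[[-2.0,0,0,0,0,-2,255],[-2.4,-0.1,-0.1,0,0,-2,255],[-2.4,-0.2,-0.1,0,0.1,-2,255],[-2.2,-0.2,-0.3,0,0.1,-1.9,255],[-1.5,0.8,-1.2,1.2,0.2,0,255]])

```text
clock: 6.4
tool_pos: [569.7, -239.0, 155.4]
orientation: [0.594, 0.297, 0.638, -0.388]
wrist_force: [0.1, 0.2, -2.1]
gripper_width: 11.8
```

Request:
drive_tool(steps=[[-0.7,1.5,-2.0,2.2,0.3,0,255],[-0.7,1.4,-2.3,2.2,0.3,0,255],[-0.7,1.3,-2.3,2.2,0.3,0,255],[-0.7,1.2,-2.4,2.2,0.3,0,255],[-0.7,1.1,-2.4,2.2,0.3,0,255]])

```text
clock: 6.9
tool_pos: [583.3, -103.5, 189.7]
orientation: [0.557, 0.363, 0.599, -0.446]
wrist_force: [0.3, 0.2, -1.9]
gripper_width: 11.8
```

```bash
python3 - <<'E'
from h import *
show()
f=cap('top'); save(f,'pics/d2.png',(110,60,430,330),2.3)
f=cap('scene'); save(f,'pics/d3.png',(60,80,360,310),2.5)
R2,_,_=trayR(173.5,-8)
plan([([600,227,230],R2)],255,vmax=28,wmax=4)
E
```

```text
t6.90 p [ 583.3 -103.5  189.7] x [-0.115 -0.062 -0.991] y [ 0.932  0.339 -0.129] ang 20.0 q [-14.  14.  86.  -5.  85. -34.] F [ 0.3  0.2 -1.9] w11.8
[[-0.5,1,-2.5,2.2,0.4,-0.1,255],[-0.5,0.9,-2.6,2.2,0.4,-0.1,255],[-0.5,0.8,-2.6,2.2,0.4,-0.1,255],[-0.5,0.7,-2.6,2.2,0.4,-0.1,255],[-0.4,0.6,-2.7,2.2,0.4,-0.1,255]]
[[-0.4,0.5,-2.7,2.2,0.4,-0.1,255],[-0.4,0.4,-2.7,2.2,0.4,-0.1,255],[-0.4,0.3,-2.7,2.2,0.4,0,255],[-0.4,0.2,-2.7,2.2,0.4,-0.1,255],[-0.3,0.1,-2.7,2.2,0.3,0,255]]
[[-0.3,0.1,-2.7,2.2,0.4,-0.1,255],[-0.2,0,-1.4,1.1,0.2,0,255],[-0.15,-0.11,-1.4,1.2,0.1,0,255]]
```

The tray is level, still holds its three reels and is over the bench. I'll carry on to the box.

Request:
drive_tool(steps=[[-0.5,0.9,-2.5,2.2,0.4,0,255],[-0.5,0.9,-2.6,2.2,0.4,0,255],[-0.5,0.8,-2.6,2.2,0.4,0,255],[-0.5,0.7,-2.6,2.2,0.4,0,255],[-0.4,0.6,-2.7,2.2,0.4,0,255]])

```text
clock: 7.5
tool_pos: [590.5, 34.4, 211.6]
orientation: [0.511, 0.425, 0.559, -0.495]
wrist_force: [0.7, -0.2, -3.4]
gripper_width: 11.5
```

Request:
drive_tool(steps=[[-0.4,0.4,-2.7,2.2,0.4,0,255],[-0.4,0.2,-2.7,2.2,0.4,0,255],[-0.4,0.1,-2.4,2,0.4,0,255],[-0.3,0,-1.8,1.5,0.3,0,255],[-0.2,0,-1.0,1,0.3,0,255]])

```text
clock: 8.0
tool_pos: [591.7, 144.3, 230.9]
orientation: [-0.469, -0.475, -0.524, 0.53]
wrist_force: [-0.5, 0.8, -2.7]
gripper_width: 11.9
```

```bash
cat > fit.py <<'E'
from h import *
import json
from scipy.optimize import least_squares
def load():
    L=[json.loads(x) for x in open('log.jsonl')]; return np.array([l[0] for l in L]),np.array([l[1] for l in L]),np.array([l[2] for l in L])
def fk(q,P):
    h,a,L1,L2,e,L6,d=P
    Rz=lambda t:R.from_euler('z',t).as_matrix(); Ry=lambda t:R.from_euler('y',t).as_matrix()
    M=Rz(q[0]); p=np.array([0,0,h])+M@[a,0,0]+M@[0,d,0]
    M=M@Ry(q[1]); p=p+M@[0,0,L1]
    M=M@Ry(q[2]); p=p+M@[e,0,L2]
    M=M@Rz(q[3])@Ry(q[4])@Rz(q[5]); p=p+M@[0,0,L6]
    # tool x=M z; tool y = M x ; 
    return p,np.stack([M[:,2],M[:,0],M[:,1]],1)
if __name__=='__main__':
    Q,P,O=load()
    for k in(0,len(Q)-1):
        p,M=fk(Q[k],[300,0,400,400,0,200,78]); print(np.round(M,2)); print(np.round(R.from_quat(O[k][[1,2,3,0]]).as_matrix(),2))
    g=lambda x:np.concatenate([(fk(q,x)[0]-p) for q,p in zip(Q,P)]+[0.003*(x-np.array([350,0,450,450,0,250,78]))])
    s=least_squares(g,[350,0,450,450,0,250,78]); print(np.round(s.x,1),np.round(abs(g(s.x)).max(),2)); np.save('P.npy',s.x)
E
python3 - <<'E'
from h import *
show()
f=cap('top'); save(f,'pics/e2.png',(110,60,430,330),2.3)
f=cap('scene'); save(f,'pics/e3.png',(160,40,420,240),2.8)
E
python3 fit.py
```

```text
t8.00 p [591.7 144.3 230.9] x [-0.11   0.001 -0.994] y [ 0.994 -0.011 -0.11 ] ang -0.7 q [ 6. 15. 81.  1. 91.  6.] F [-0.5  0.8 -2.7] w11.9
[[-0.   -0.24  0.97]
 [ 0.    0.97  0.24]
 [-1.    0.    0.  ]]
[[-0.    0.24 -0.97]
 [ 0.   -0.97 -0.24]
 [-1.   -0.   -0.  ]]
[[-0.11 -0.99  0.01]
 [ 0.    0.01  1.  ]
 [-0.99  0.11 -0.  ]]
[[-0.11  0.99 -0.01]
 [ 0.   -0.01 -1.  ]
 [-0.99 -0.11  0.  ]]
[311.1   0.  411.6 547.7  52.4 377.4  78.6] 0.38
```

```bash
cat >> fit.py <<'E'
LO=np.array([-2.98,-.91,.09,-1.24,.2,-2.68]);HI=np.array([2.98,2.08,2.57,4.39,2.65,2.68])
def ik(p,M,q0=None):
    x=np.load('P.npy'); q0=np.array(r.get_obs()['joint_positions']) if q0 is None else q0
    def g(q):
        pp,MM=fk(q,x); MM=MM*np.array([1,-1,-1])
        return np.r_[(pp-p)/10,R.from_matrix(MM.T@M).as_rotvec()*20]
    s=least_squares(g,np.clip(q0,LO+1e-3,HI-1e-3),bounds=(LO,HI)); return s.x,np.abs(s.fun).max()
E
python3 - <<'E'
from fit import *
C=np.array([453,243,0]); bx=np.array([np.cos(np.radians(-6.5)),np.sin(np.radians(-6.5)),0])
q=None
for th in(-6,0,15,30,40,45,50):
    R2,tx,tz=trayR(173.5,th); m=C+28*bx; m[2]=84; p=m-164*tx-5*tz
    q,e=ik(p,R2,q); print(th,np.round(p),np.round(np.degrees(q)),round(e,3))
E
```

```text
-6 [642. 221.  62.] [11. 31. 78.  2. 77. 17.] 0.0
0 [644. 221.  79.] [12. 25. 84.  0. 71. 19.] 0.0
15 [639. 222. 122.] [16. 12. 97. -7. 57. 25.] 0.0
30 [624. 223. 162.] [ 20.  -0. 110. -19.  45.  37.] 0.0
40 [609. 225. 186.] [ 24.  -7. 118. -32.  38.  51.] 0.0
45 [600. 226. 196.] [ 27. -10. 122. -42.  36.  61.] 0.0
50 [589. 227. 206.] [ 29. -13. 126. -52.  35.  72.] 0.0
```

```bash
python3 - <<'E'
from fit import *
C=np.array([453,243,0]); bx=np.array([np.cos(np.radians(-6.5)),np.sin(np.radians(-6.5)),0])
way=[]
for th,mz in((-6,240),(18,125),(46,84)):
    R2,tx,tz=trayR(173.5,th); m=C+28*bx; m[2]=mz; p=m-164*tx-5*tz; way.append((p,R2)); print(np.round(p))
plan(way,255,vmax=28,wmax=3.5)
E
```

```text
[642. 221. 218.]
[637. 222. 171.]
[598. 227. 198.]
[[0.2,1.3,-1.9,1.5,0.2,0.1,255],[0.2,1.2,-2,1.5,0.2,0.1,255],[0.2,1.2,-2,1.4,0.1,0,255],[0.22,1.07,-2.07,1.5,0.2,0.1,255],[0.7,0,0,0,0,3.4,255]]
[[0.7,0,0,0,0,3.4,255],[0.7,-0.1,0,0,0,3.4,255],[0.6,-0.1,0,0,0,3.4,255],[0.6,-0.2,0,0,0,3.5,255],[0.7,-0.2,0,0,0,3.4,255]]
[[0.6,-0.24,0.01,0,0,3.5,255],[-0.5,-0.4,0,0,0,3.5,255],[-0.5,-0.3,0,0,0,3.5,255],[-0.5,-0.3,0,0,0,3.5,255],[-0.5,-0.3,0,0,0,3.5,255]]
[[-0.6,-0.2,0,0,0,3.5,255],[-0.6,-0.2,0,0,0,3.5,255],[-0.6,-0.2,0,0,0,3.5,255],[-0.55,-0.14,0,0,0,3.5,255]]
```

Request:
drive_tool(steps=[[0.2,1.3,-1.9,1.5,0.2,0.1,255],[0.2,1.2,-2,1.5,0.2,0.1,255],[0.2,1.2,-2,1.4,0.1,0,255],[0.2,1,-1.5,1.5,0.2,0.1,255]])

```text
clock: 8.5
tool_pos: [644.0, 210.9, 219.9]
orientation: [-0.443, -0.504, -0.494, 0.552]
wrist_force: [0.4, -0.4, -2.9]
gripper_width: 11.8
```

```bash
python3 - <<'E'
from fit import *
show()
C=np.array([453,243,0]); bx=np.array([np.cos(np.radians(-6.5)),np.sin(np.radians(-6.5)),0])
way=[]
for th,mz in((18,125),(46,84)):
    R2,tx,tz=trayR(173.5,th); m=C+28*bx; m[2]=mz; p=m-164*tx-5*tz; way.append((p,R2))
plan(way,255,vmax=28,wmax=3.5)
E
```

```text
t8.50 p [644.  210.9 219.9] x [-0.099  0.009 -0.995] y [ 0.988 -0.118 -0.099] ang -6.8 q [11. 24. 70.  2. 91. 17.] F [ 0.4 -0.4 -2.9] w11.8
[[0.7,0,-0.1,0,0,3.4,255],[0.7,-0.1,-0.2,0,0,3.4,255],[0.7,-0.1,-0.1,-0.1,0,3.4,255],[0.7,-0.2,-0.2,0,0.1,3.4,255],[0.7,-0.2,-0.1,-0.1,0,3.4,255]]
[[0.6,-0.3,-0.2,0,0.1,3.3,255],[0.67,-0.26,-0.13,-0.1,0,3.4,255],[-0.5,-0.4,0,0,0,3.5,255],[-0.5,-0.3,0,0,0,3.5,255],[-0.5,-0.3,0,0,0,3.5,255]]
[[-0.5,-0.3,0,0,0,3.5,255],[-0.6,-0.2,0,0,0,3.5,255],[-0.6,-0.2,0,0,0,3.5,255],[-0.6,-0.2,0,0,0,3.5,255],[-0.56,-0.15,0,0,0,3.5,255]]
```

Request:
drive_tool(steps=[[0.7,0,-0.1,0,0,3.4,255],[0.7,-0.1,-0.2,0,0,3.4,255],[0.7,-0.1,-0.2,0,0,3.4,255],[0.7,-0.2,-0.2,0,0.1,3.4,255],[0.7,-0.2,-0.2,0,0,3.4,255]])

```text
clock: 9.0
tool_pos: [644.6, 213.9, 180.6]
orientation: [0.523, 0.572, 0.411, -0.479]
wrist_force: [-0.6, -1.5, -2.1]
gripper_width: 11.7
```

Request:
drive_tool(steps=[[0.6,-0.3,-0.2,0,0,3.3,255],[0.5,-0.3,-0.1,0,0,3.4,255]])

```text
clock: 9.2
tool_pos: [641.8, 214.2, 168.1]
orientation: [0.552, 0.596, 0.375, -0.447]
wrist_force: [-0.9, 0.7, -2.8]
gripper_width: 11.8
```

```bash
python3 - <<'E'
from fit import *
show()
C=np.array([453,243,0]); bx=np.array([np.cos(np.radians(-6.5)),np.sin(np.radians(-6.5)),0])
way=[]
for th,mz in((46,84),):
    R2,tx,tz=trayR(173.5,th); m=C+28*bx; m[2]=mz; p=m-164*tx-5*tz; way.append((p,R2))
plan(way,255,vmax=28,wmax=3.5)
f=cap('scene'); save(f,'pics/f3.png',(160,40,420,240),2.8)
E
```

```text
t9.20 p [641.8 214.2 168.1] x [ 0.32  -0.048 -0.946] y [ 0.94  -0.109  0.323] ang -6.6 q [16.  7. 98. -9. 58. 27.] F [-0.9  0.7 -2.8] w11.8
[[-0.5,-0.4,-0.1,0,0.1,3.4,255],[-0.6,-0.4,-0.1,0,0.1,3.4,255],[-0.6,-0.3,-0.1,0,0.1,3.4,255],[-0.6,-0.3,-0.1,0,0.1,3.4,255],[-0.6,-0.3,-0.1,0,0.1,3.4,255]]
[[-0.7,-0.2,-0.1,0,0,3.4,255],[-0.6,-0.2,0,0,0.1,3.4,255],[-0.7,-0.21,-0.1,0,0,3.3,255]]
```

Request:
drive_tool(steps=[[-0.5,-0.4,-0.4,0,0,3.4,255],[-0.6,-0.4,-0.4,0,0,3.4,255],[-0.6,-0.3,-0.2,0,0.1,3.4,255],[-0.6,-0.3,-0.1,0,0.1,3.4,255],[-0.6,-0.3,-0.1,0,0.1,3.4,255]])

```text
clock: 9.75
tool_pos: [613.2, 222.7, 185.1]
orientation: [0.614, 0.643, 0.281, -0.361]
wrist_force: [0.1, -0.1, -3.2]
gripper_width: 11.6
```

Request:
drive_tool(steps=[[-0.7,-0.2,-0.1,0,0,3.4,255],[-0.6,-0.2,0,0,0.1,3.4,255],[-0.7,-0.2,-0.1,0,0,3.3,255],[0,0,0,0,0,0,255],[0,0,0,0,0,0,255]])

```text
clock: 10.25
tool_pos: [595.9, 221.1, 198.4]
orientation: [0.646, 0.664, 0.22, -0.306]
wrist_force: [-0.9, 0.3, -1.9]
gripper_width: 11.8
```

```bash
python3 - <<'E'
from fit import *
show()
f=cap('scene'); save(f,'pics/f4.png',(160,40,420,240),2.8)
E
```

```text
t10.25 p [595.9 221.1 198.4] x [ 0.716 -0.104 -0.69 ] y [ 0.687 -0.069  0.723] ang -5.8 q [ 28. -11. 123. -46.  37.  64.] F [-0.9  0.3 -1.9] w11.8
```

```bash
python3 - <<'E'
from fit import *
R2,tx,tz=trayR(173.5,0); R1,_,_=trayR(173.5,46)
plan([([600,222,240],R1),([620,180,220],R2)],255,vmax=45,wmax=8)
E
```

```text
[[-2.6,3.28,-0.06,0.5,1.3,-0.3,255],[0.5,0,0.7,0,0,-7.7,255],[0.5,0.1,0.6,0,0,-7.7,255],[0.5,0.2,0.7,0,0,-7.7,255],[0.5,0.3,0.6,0,0,-7.6,255]]
[[0.4,0.3,0.7,0,0,-7.7,255],[0.39,0.37,0.64,0,0,-7.6,255]]
```

Request:
drive_tool(steps=[[-2.6,3.3,0,0.5,1.3,-0.3,255],[-1,1.5,0.7,0,0,-7.7,255],[0.5,0.1,0.6,0,0,-7.7,255],[0.5,0.2,0.7,0,0,-7.7,255],[0.5,0.3,0.6,0,0,-7.6,255]])

```text
clock: 10.8
tool_pos: [613.8, 194.8, 249.8]
orientation: [0.539, 0.586, 0.398, -0.456]
wrist_force: [0.7, 0.3, -1.2]
gripper_width: 11.7
```

Request:
drive_tool(steps=[[0.4,0.3,2,0,0,-7.7,255],[0.4,0.4,4,0,0,-7.6,255],[0,0,4.5,0,0,0,255],[0,0,4.5,0,0,0,255]])

```text
clock: 11.2
tool_pos: [616.6, 42.4, 242.4]
orientation: [0.469, 0.526, 0.482, -0.521]
wrist_force: [0.6, -0.0, -1.9]
gripper_width: 11.8
```

```bash
python3 - <<'E'
from fit import *
show()
f=cap('top'); save(f,'pics/g2.png',(110,60,430,330),2.3)
f=cap('scene'); save(f,'pics/g3.png',(160,40,420,240),2.8)
C=np.array([499,-299,0])
R2,tx,tz=trayR(213.5,0)
p=np.array([571,-259,60.])
plan([([590,20,180],trayR(190,0)[0]),([571,-258,90],R2)],255,vmax=45,wmax=8)
E
```

```text
t11.20 p [616.6  42.4 242.4] x [-0.008  0.019 -1.   ] y [ 0.995 -0.095 -0.009] ang -5.4 q [-4. 10. 84.  1. 86.  1.] F [ 0.6 -0.  -1.9] w11.8
[[3.1,-1.2,1.1,-7.9,-0.5,0.2,255],[3.11,-1.26,0.83,-7.9,-0.4,0.2,255],[1.3,-1,3.9,-3.4,0,0,255],[1.3,-1.2,3.8,-3.4,0,0,255],[1.3,-1.4,3.7,-3.3,0,0,255]]
[[1.3,-1.6,3.6,-3.4,0,0,255],[1.3,-1.8,3.5,-3.3,0,0,255],[1.2,-2,3.5,-3.4,0,0,255],[1.29,-2.24,3.3,-3.3,0,0,255]]
```

Three reels are in the box, and reel B has moved slightly (now at crop (120,257)). I'll take the tray back to the mat.

Request:
drive_tool(steps=[[1.5,-0.8,2,-6,-0.5,0.2,255],[1.5,-1.2,3.5,-6,-0.4,0.2,255],[1.3,-1,4.2,-4,0,0,255],[1.3,-1.2,4.2,-4,0,0,255],[1.3,-1.4,4,-4,0,0,255]])

```text
clock: 11.8
tool_pos: [589.4, -147.5, 176.6]
orientation: [0.58, 0.413, 0.575, -0.402]
wrist_force: [1.7, -0.4, -2.6]
gripper_width: 11.8
```

```bash
python3 - <<'E'
from fit import *
show()
plan([([571,-258,70],trayR(213.5,0)[0])],255,vmax=45,wmax=8)
E
```

```text
t11.80 p [ 589.4 -147.5  176.6] x [ 0.015  0.009 -1.   ] y [0.942 0.335 0.017] ang 19.6 q [-22.  10.  92.   1.  78. -42.] F [ 1.7 -0.4 -2.6] w11.8
[[2.6,-1.4,2.5,-3.5,0,-0.2,255],[2.6,-1.5,2.4,-3.5,0,-0.3,255],[2.7,-1.7,2.2,-3.5,0,-0.2,255],[2.67,-1.8,2.16,-3.4,-0.1,-0.3,255]]
```

Request:
drive_tool(steps=[[2.2,-1.4,2.3,-3.3,0,-0.2,255],[2.4,-1.5,2.3,-3.5,0,-0.3,255],[2.6,-1.5,2,-3.5,0,-0.2,255],[2,-1,1.2,-2.5,0,-0.3,255],[0,0,0,0,0,0,255]])

```text
clock: 12.3
tool_pos: [577.0, -252.3, 83.4]
orientation: [0.623, 0.341, 0.619, -0.335]
wrist_force: [0.5, 1.1, -1.7]
gripper_width: 11.3
```

```bash
python3 - <<'E'
from fit import *
show()
plan([([571,-258,12],trayR(213.5,0)[0])],255,vmax=45,wmax=8)
f=cap('scene'); save(f,'pics/g4.png',(60,130,300,310),3)
E
```

```text
t12.30 p [ 577.  -252.3   83.4] x [ 0.009  0.004 -1.   ] y [0.84  0.542 0.01 ] ang 32.8 q [-31.  18.  92.   1.  69. -64.] F [ 0.5  1.1 -1.7] w11.3
[[3.6,-0.4,0.1,-0.3,0,-0.3,255],[3.54,-0.47,0.04,-0.4,0.1,-0.3,255]]
```

Request:
drive_tool(steps=[[3,-0.4,0,-0.3,0,-0.3,255],[3,-0.4,0,-0.3,0,-0.3,255],[1.2,0,0,0,0,0,255],[0.3,0,0,0,0,0,255],[0,0,0,0,0,0,255]])

```text
clock: 12.85
tool_pos: [581.5, -256.2, 17.9]
orientation: [0.629, 0.337, 0.616, -0.334]
wrist_force: [0.3, 0.3, -2.4]
gripper_width: 11.8
```

```bash
python3 - <<'E'
from fit import *
show()
E
```

```text
t12.85 p [ 581.5 -256.2   17.9] x [ 0.017 -0.004 -1.   ] y [0.835 0.549 0.012] ang 33.3 q [-31.  23.  94.   0.  62. -65.] F [ 0.3  0.3 -2.4] w11.8
```

Request:
drive_tool(steps=[[0.7,-1,0,0,0,-0.8,255],[0.5,0,0,0,0,0,255],[0.3,0,0,0,0,0,255],[0,0,0,0,0,0,255]])

```text
clock: 13.25
tool_pos: [576.1, -263.3, 6.6]
orientation: [0.629, 0.332, 0.616, -0.339]
wrist_force: [0.0, -0.5, -1.9]
gripper_width: 12.0
```

```bash
python3 - <<'E'
from fit import *
show()
E
```

```text
t13.25 p [ 576.1 -263.3    6.6] x [ 0.011 -0.016 -1.   ] y [0.835 0.55  0.001] ang 33.4 q [-31.  23.  95.  -1.  61. -65.] F [ 0.  -0.5 -1.9] w12.0
```

Request:
drive_tool(steps=[[0.3,0,0,0,0,0,255],[0.2,0,0,0,0,0,255],[0,0,0,0,0,0,255]])

```text
clock: 13.55
tool_pos: [576.8, -263.8, 2.3]
orientation: [0.629, 0.332, 0.616, -0.339]
wrist_force: [-0.2, -0.3, -1.1]
gripper_width: 12.0
```

```bash
python3 - <<'E'
from fit import *
show()
E
```

```text
t13.55 p [ 576.8 -263.8    2.3] x [ 0.012 -0.017 -1.   ] y [0.835 0.55  0.001] ang 33.3 q [-31.  24.  95.  -1.  60. -65.] F [-0.2 -0.3 -1.1] w12.0
```

Contact is starting: the load has halved. One more small step down, then open partway and rise.

Request:
drive_tool(steps=[[0.1,0,0,0,0,0,255],[0,0,0,0,0,0,150],[0,0,0,0,0,0,150],[0,0,0,0,0,0,150],[-2,0,0,0,0,0,150]])

```text
clock: 14.05
tool_pos: [575.2, -262.8, 19.6]
orientation: [0.628, 0.332, 0.617, -0.339]
wrist_force: [0.2, 0.5, -0.9]
gripper_width: 32.9
```

Request:
drive_tool(steps=[[-3.5,0,0,0,0,0,150],[-4.5,0,0,0,0,0,150]])

```text
clock: 14.25
tool_pos: [570.7, -259.4, 95.9]
orientation: [0.624, 0.333, 0.621, -0.338]
wrist_force: [0.7, -0.2, 0.1]
gripper_width: 35.2
```

```bash
python3 - <<'E'
from meas import *
show()
f=cap('scene'); save(f,'pics/h1.png',(60,90,400,310),2.3)
g=cap('top')
for n,F in(('S',f),('T',g)):
    for c in comps(F,15,27,roi=(530,780,-200,430)): 
        if c[0]<110: print(n,*c)
E
```

```text
t14.25 p [ 570.7 -259.4   95.9] x [ 0.   -0.01 -1.  ] y [ 0.835  0.55  -0.005] ang 33.3 q [-31.  17.  92.  -0.  70. -65.] F [ 0.7 -0.2  0.1] w35.2
S 40 [330. 146.] [577. 372.] [29. 23.] 71.8 19.1
S 17 [357. 149.] [646. 427.] [36.  5.] 0.8 20.5
S 47 [322. 170.] [638. 271.] [25. 28.] 19.6 19.2
S 76 [227. 249.] [ 689. -148.] [26. 27.] 32.1 20.6
S 25 [248. 268.] [ 773. -142.] [27. 15.] 41.0 20.8
T 25 [203. 125.] [765. 157.] [70.  1.] 88.4 22.2
T 45 [282. 127.] [758. -65.] [113.   2.] 88.1 21.2
T 76 [310. 151.] [ 689. -147.] [26. 25.] 86.8 22.6
T 72 [161. 171.] [635. 275.] [26. 26.] 88.0 23.1
T 76 [126. 192.] [573. 375.] [27. 26.] 88.1 23.0
```

```bash
python3 - <<'E'
from fit import *
q,e=ik(np.array([689,-147,-25]),down(90)); print(np.round(np.degrees(q)),e)
plan([([688,-147,60],down(88))],120)
E
```

```text
[ -18.   35.   82.    0.   63. -108.] 8.342663242454458e-13
[[0.6,2.2,-0.5,-7.8,0.2,0.1,120],[0.6,2.3,-0.2,-7.8,0.2,0.1,120],[0.7,2.3,0.1,-7.8,0.2,0.1,120],[0.7,2.3,0.4,-7.8,0.2,0.1,120],[0.6,2.2,0.7,-7.8,0.2,0,120]]
[[0.7,2,1,-7.8,0.2,0.1,120],[0.61,1.93,1.28,-7.8,0.2,0,120]]
```

Request:
drive_tool(steps=[[0.2,2.2,-0.5,-7.8,0.2,0.1,120],[0.5,2.3,-0.2,-7.8,0.2,0.1,120],[0.7,2.3,0.1,-7.8,0.2,0.1,120],[0.7,2.3,0.4,-7.8,0.2,0.1,120],[0.6,2.2,0.7,-7.8,0.2,0,120]])

```text
clock: 14.85
tool_pos: [660.0, -181.2, 81.8]
orientation: [0.705, 0.1, 0.695, -0.104]
wrist_force: [0.6, -0.1, -0.6]
gripper_width: 46.0
```

Request:
drive_tool(steps=[[0.7,2,1,-7.8,0.2,0,120],[0.5,1.4,1,-6,0.2,0,120],[0,0,0,0,0,0,120]])

```text
clock: 15.15
tool_pos: [689.4, -148.5, 67.3]
orientation: [0.709, 0.009, 0.705, -0.013]
wrist_force: [-0.9, -0.3, 1.0]
gripper_width: 46.1
```

```bash
python3 - <<'E'
from tip import *
show()
f=tip()
plan([([688.5,-147.5,-15],down(88))],120)
E
```

```text
t15.15 p [ 689.4 -148.5   67.3] x [ 0.006 -0.006 -1.   ] y [ 0.032  0.999 -0.005] ang 88.2 q [ -18.   29.   80.   -0.   71. -107.] F [-0.9 -0.3  1. ] w46.1
scene -1 36 [-38. -37. -37. -36. -35. -34.] y [-35. -33. -25.] z [-5.  9. 12.]
scene 1 46 [-38. -37. -37. -36. -33. -33.] y [20. 21. 28.] z [-5.  7. 13.]
[[4.1,0.1,0,0,0.2,0.2,120],[4.15,0.12,-0.06,0,0.1,0.1,120]]
```

Request:
drive_tool(steps=[[4,0.1,0,0,0.2,0.2,120],[3.7,0.1,0,0,0.1,0.1,120],[1,0,0,0,0,0,120],[0.2,0,0,0,0,0,120],[0,0,0,0,0,0,120]])

```text
clock: 15.7
tool_pos: [690.0, -152.5, -19.4]
orientation: [0.709, 0.016, 0.705, -0.018]
wrist_force: [-0.4, -0.1, 0.3]
gripper_width: 46.1
```

```bash
python3 - <<'E'
from tip import *
show()
f=tip(); save(f,'pics/i1.png',(170,190,290,280),6)
E
```

```text
t15.70 p [ 690.  -152.5  -19.4] x [ 0.006 -0.004 -1.   ] y [ 0.048  0.999 -0.004] ang 87.2 q [ -19.   35.   82.   -0.   63. -106.] F [-0.4 -0.1  0.3] w46.1
scene -1 186 [-15. -15. -15. -15. -15. -13.] y [-56. -32.  -5.] z [-10.   4.  12.]
scene 1 177 [-16. -15. -15. -14. -13. -13.] y [ 6. 24. 55.] z [-11.   5.  12.]
```

Request:
drive_tool(steps=[[0.5,0.3,0,0,0,0,120],[0.2,0,0,0,0,0,255],[0,0,0,0,0,0,255],[0,0,0,0,0,0,255],[0,0,0,0,0,0,255]])

```text
clock: 16.25
tool_pos: [694.8, -151.0, -19.8]
orientation: [0.712, 0.015, 0.701, -0.02]
wrist_force: [0.2, 0.4, -0.2]
gripper_width: 26.5
```

```bash
python3 - <<'E'
from tip import *
show()
plan([([689,-147,50],down(87)),([560,40,130],down(60)),([453,243,130],down(-5))],255)
E
```

```text
t16.25 p [ 694.8 -151.   -19.8] x [ 0.016 -0.007 -1.   ] y [ 0.049  0.999 -0.007] ang 87.2 q [ -19.   35.   82.   -0.   62. -106.] F [ 0.2  0.4 -0.2] w26.5
[[-3.5,0.2,-0.2,0.1,0.5,0.2,255],[-3.49,0.14,-0.32,0.1,0.4,0.2,255],[-1.3,3,-2.3,4.5,0,0,255],[-1.3,2.8,-2.5,4.5,0,0,255],[-1.3,2.6,-2.8,4.5,0,0,255]]
[[-1.4,2.4,-2.9,4.5,0,0,255],[-1.3,2.1,-3.1,4.5,0,0,255],[-1.4,1.9,-3.35,4.5,0,0,255],[0,1.5,-2.4,8.1,0,0,255],[0,1.2,-2.6,8.1,0,0,255]]
[[0,0.8,-2.8,8.1,0,0,255],[0,0.4,-2.8,8.1,0,0,255],[0,0,-2.9,8.1,0,0,255],[0,-0.4,-2.8,8.2,0,0,255],[0,-0.8,-2.8,8.1,0,0,255]]
[[0.01,-1.26,-2.58,8.2,0,0,255]]
```

Request:
drive_tool(steps=[[0,0,0,0,0,0,255],[0,0,0,0,0,0,255]])

```text
clock: 16.45
tool_pos: [695.0, -151.0, -19.5]
orientation: [0.713, 0.015, 0.701, -0.02]
wrist_force: [-0.5, 0.1, 0.1]
gripper_width: 26.8
```

```bash
python3 - <<'E'
from tip import *
show(); f=tip(); save(f,'pics/i2.png',(170,190,290,280),6)
E
```

```text
t16.45 p [ 695.  -151.   -19.5] x [ 0.016 -0.008 -1.   ] y [ 0.049  0.999 -0.007] ang 87.2 q [ -19.   35.   82.   -0.   62. -106.] F [-0.5  0.1  0.1] w26.8
scene -1 185 [-14. -14. -14. -14. -14. -13.] y [-56. -27.  -6.] z [-11.   3.  12.]
scene 1 157 [-15. -15. -15. -15. -15. -15.] y [ 5. 19. 55.] z [-9.  5. 12.]
```

Request:
drive_tool(steps=[[-2,0.1,-0.2,0,0.4,0.2,255],[-3.5,0.1,-0.3,0,0.4,0.2,255],[-3.5,1,-0.8,2,0.2,0,255],[-2,2.8,-2,4.5,0,0,255],[-2,2.7,-2.5,4.5,0,0,255]])

```text
clock: 17.0
tool_pos: [640.7, -79.3, 109.0]
orientation: [0.698, 0.089, 0.705, -0.088]
wrist_force: [0.3, 0.5, -0.4]
gripper_width: 26.7
```

```bash
python3 - <<'E'
from tip import *
show()
plan([([560,60,135],down(45)),([453,243,135],down(-5))],255)
f=cap('scene'); save(f,'pics/i3.png',(120,90,360,270),3)
E
```

```text
t17.00 p [640.7 -79.3 109. ] x [-0.01   0.003 -1.   ] y [0.249 0.968 0.   ] ang 75.6 q [-14.  20.  88.   0.  73. -90.] F [ 0.3  0.5 -0.4] w26.7
[[-0.6,2.9,-2.8,7.6,-0.2,0,255],[-0.6,2.5,-3.2,7.7,-0.1,0,255],[-0.7,2,-3.5,7.6,-0.1,0.1,255],[-0.62,1.51,-3.69,7.7,-0.2,0.1,255],[0,0.9,-3.4,8.3,0,0,255]]
[[0,0.4,-3.5,8.3,0,0,255],[0,-0.1,-3.5,8.3,0,0,255],[0,-0.6,-3.5,8.4,0,0,255],[0,-1.2,-3.4,8.3,0,0,255],[-0.01,-1.61,-3.11,8.4,0,0,255]]
```

Request:
drive_tool(steps=[[-0.6,2.9,-2.8,7.6,0,0,255],[-0.6,2.5,-3.2,7.6,0,0,255],[-0.7,2,-3.5,7.6,0,0,255],[-0.6,1.5,-3.7,7.6,0,0,255],[0,0.9,-3.4,8.3,0,0,255]])

```text
clock: 17.55
tool_pos: [541.9, 99.1, 143.1]
orientation: [0.627, 0.326, 0.629, -0.324]
wrist_force: [1.0, 0.4, 0.7]
gripper_width: 26.7
```

Request:
drive_tool(steps=[[0,0.4,-3.5,8.3,0,0,255],[0,-0.1,-3.5,8.3,0,0,255],[0,-0.6,-3.5,8.3,0,0,255],[0,-1,-3,8,0,0,255],[0,-1,-1.5,6,0,0,255]])

```text
clock: 18.05
tool_pos: [462.2, 242.1, 145.0]
orientation: [0.476, 0.523, 0.478, -0.52]
wrist_force: [0.7, -0.2, -0.6]
gripper_width: 26.5
```

```bash
python3 - <<'E'
from tip import *
show()
plan([([453,243,110],down(-5)),([453,243,30],down(-5))],255,vmax=40)
E
```

```text
t18.05 p [462.2 242.1 145. ] x [ 0.002  0.005 -1.   ] y [ 0.996 -0.089  0.001] ang -5.1 q [ 19.   0. 106.   0.  74.  24.] F [ 0.7 -0.2 -0.6] w26.5
[[3.5,-0.92,0,-0.1,-0.3,-0.1,255],[4,0,0,0,0,0,255],[4,0,0,0,0,0,255]]
```

Request:
drive_tool(steps=[[3.5,-0.9,0,0,0,0,255],[4,0,0,0,0,0,255],[3,0,0,0,0,0,255],[0,0,0,0,0,0,130],[0,0,0,0,0,0,130]])

```text
clock: 18.55
tool_pos: [453.3, 247.9, 40.5]
orientation: [0.478, 0.525, 0.478, -0.517]
wrist_force: [0.0, -0.1, 0.6]
gripper_width: 35.9
```

Request:
drive_tool(steps=[[0,0,0,0,0,0,130],[-4,0,0,0,0,0,130],[-4,0,0,0,0,0,130]])

```text
clock: 18.85
tool_pos: [450.6, 246.0, 120.9]
orientation: [0.477, 0.523, 0.479, -0.52]
wrist_force: [1.1, -0.3, 1.0]
gripper_width: 42.0
```

```bash
python3 - <<'E'
from tip import *
show()
f=cap('scene'); save(f,'pics/j1.png',(220,70,400,200),4)
plan([([520,300,120],down(40)),([575,373,60],down(80))],120)
for a in(0,80,-80): print(np.round(a))
E
```

```text
t18.85 p [450.6 246.  120.9] x [ 0.001  0.005 -1.   ] y [ 0.996 -0.086  0.001] ang -5.0 q [ 20.   1. 108.   0.  71.  25.] F [ 1.1 -0.3  1. ] w42.0
[[0.2,1,-1,-7.5,0,-0.1,120],[0.2,1.1,-0.8,-7.5,-0.1,-0.1,120],[0.1,1.2,-0.7,-7.5,0,-0.1,120],[0.1,1.3,-0.5,-7.5,-0.1,-0.2,120],[0.2,1.4,-0.3,-7.5,0,-0.1,120]]
[[0.13,1.37,-0.13,-7.4,-0.1,-0.2,120],[1.2,1.8,-0.4,-8,0,0,120],[1.2,1.8,-0.2,-8,0,0,120],[1.2,1.8,0.1,-8,0,0,120],[1.2,1.8,0.4,-8,0,0,120]]
[[1.2,1.76,0.57,-8,0,0,120]]
0
80
-80
```

```bash
python3 - <<'E'
from tip import *
plan([([637,271,70],down(-10))],120,vmax=45)
E
```

```text
[[1.2,3.6,-0.8,1,-0.1,-0.1,120],[1.2,3.6,-0.8,1,-0.1,-0.1,120],[1.2,3.5,-0.9,1,-0.1,-0.1,120],[1.2,3.5,-1,1,-0.1,-0.1,120],[1.2,3.57,-0.99,1.1,-0.2,-0.2,120]]
```

Request:
drive_tool(steps=[[0.5,3.6,-0.8,1,0,0,120],[1.2,3.6,-0.8,1,0,0,120],[1.2,3.5,-0.9,1,0,0,120],[1.2,3.3,-0.9,1,0,0,120],[1,2.4,-0.8,1,0,0,120]])

```text
clock: 19.4
tool_pos: [637.9, 274.0, 99.5]
orientation: [0.458, 0.557, 0.45, -0.527]
wrist_force: [0.3, 0.9, 1.0]
gripper_width: 45.6
```

```bash
python3 - <<'E'
from tip import *
show()
plan([([636.5,273,-26],down(-10))],120,vmax=40)
E
```

```text
t19.40 p [637.9 274.   99.5] x [ 0.039  0.018 -0.999] y [ 0.984 -0.175  0.035] ang -10.1 q [17. 24. 83.  0. 70. 27.] F [0.3 0.9 1. ] w45.6
[[3.1,-0.1,0.1,0,-0.4,-0.5,120],[3.1,-0.1,0.1,0,-0.3,-0.5,120],[3.2,-0.1,0.1,0,-0.4,-0.5,120],[3.14,-0.09,0.01,-0.1,-0.3,-0.5,120]]
```

Request:
drive_tool(steps=[[3.1,0,0.1,0,-0.4,-0.5,120],[3.1,0,0.1,0,-0.3,-0.5,120],[3,0,0.1,0,-0.4,-0.5,120],[1.5,0,0,0,-0.3,-0.5,120],[0,0,0,0,0,0,120]])

```text
clock: 19.9
tool_pos: [653.4, 273.4, -0.5]
orientation: [0.456, 0.548, 0.45, -0.537]
wrist_force: [0.4, 0.1, -0.5]
gripper_width: 46.5
```

```bash
python3 - <<'E'
from tip import *
show()
plan([([637,272.5,-24],down(-10))],120,vmax=40)
f=tip(); save(f,'pics/k1.png',(260,100,400,205),5)
E
```

```text
t19.90 p [ 6.534e+02  2.734e+02 -5.000e-01] x [ 0.017  0.004 -1.   ] y [ 0.984 -0.179  0.016] ang -10.3 q [16. 33. 82. -0. 64. 27.] F [ 0.4  0.1 -0.5] w46.5
[[2.32,-1.64,0.4,-0.3,-0.4,-0.9,120]]
scene -1 123 [2. 2. 2. 2. 3. 3.] y [-53. -21.  -5.] z [-7.  4. 12.]
scene 1 101 [2. 3. 3. 3. 3. 3.] y [ 8. 33. 53.] z [-9.  2. 12.]
```

Request:
drive_tool(steps=[[0.2,-1.6,0.2,0,-0.3,-0.9,120],[1.2,-0.2,0.1,0,0,0,120],[0,0,0,0,0,0,120]])

```text
clock: 20.25
tool_pos: [637.4, 275.2, -8.6]
orientation: [0.454, 0.546, 0.453, -0.539]
wrist_force: [-0.3, -1.0, -0.6]
gripper_width: 46.2
```

```bash
python3 - <<'E'
from tip import *
show()
plan([([637,272.5,-26],down(-10))],120,vmax=40)
E
```

```text
t20.25 p [637.4 275.2  -8.6] x [ 0.008  0.005 -1.   ] y [ 0.984 -0.178  0.007] ang -10.3 q [17. 32. 84.  0. 63. 27.] F [-0.3 -1.  -0.6] w46.2
[[1.73,0,0.28,-0.3,-0.4,-0.4,120]]
```

Request:
drive_tool(steps=[[1.3,0.1,0.2,0,0,0,120],[0.8,0,0.1,0,0,0,120],[0,0,0,0,0,0,120]])

```text
clock: 20.55
tool_pos: [639.0, 272.5, -29.4]
orientation: [0.454, 0.547, 0.452, -0.538]
wrist_force: [-0.4, -0.1, 0.4]
gripper_width: 45.8
```

```bash
python3 - <<'E'
from tip import *
show()
f=tip(); save(f,'pics/k2.png',(260,100,400,205),5)
E
```

```text
t20.55 p [639.  272.5 -29.4] x [ 0.011  0.006 -1.   ] y [ 0.984 -0.178  0.01 ] ang -10.2 q [17. 34. 85.  0. 61. 27.] F [-0.4 -0.1  0.4] w45.8
scene -1 84 [-23. -23. -23. -23. -22. -22.] y [-56. -22.  -5.] z [-2.  8. 13.]
scene 1 135 [-23. -23. -23. -22. -22. -21.] y [ 5. 34. 58.] z [-9.  5. 12.]
```

Request:
drive_tool(steps=[[0,0,0,0,0,0,255],[0,0,0,0,0,0,255],[0,0,0,0,0,0,255],[0,0,0,0,0,0,255],[-2,0,0,0,0,0,255]])

```text
clock: 21.1
tool_pos: [636.7, 271.6, -12.0]
orientation: [0.454, 0.545, 0.453, -0.54]
wrist_force: [-0.7, 0.7, 0.5]
gripper_width: 27.4
```

Request:
drive_tool(steps=[[-4.5,0,0,0,0,0,255],[-4.8,0,0,0,0,0,255],[-4,0,0,0,0,0,255]])

```text
clock: 21.4
tool_pos: [631.6, 269.7, 118.8]
orientation: [-0.452, -0.542, -0.455, 0.544]
wrist_force: [0.7, 0.1, 0.2]
gripper_width: 26.6
```

```bash
python3 - <<'E'
from tip import *
show()
plan([([453,243,145],down(-5)),([453,243,35],down(-5))],255,vmax=45)
E
```

```text
t21.40 p [631.6 269.7 118.8] x [-0.005  0.001 -1.   ] y [ 0.984 -0.178 -0.005] ang -10.3 q [16. 24. 81.  0. 75. 27.] F [0.7 0.1 0.2] w26.6
[[-0.5,-3.4,1.2,-1.1,0,0.1,255],[-0.5,-3.4,1.1,-1,0,0,255],[-0.5,-3.5,1,-1.1,0,0.1,255],[-0.5,-3.5,1,-1,0,0,255],[-0.57,-3.5,0.87,-1.1,0,0.1,255]]
[[3.7,0,0,0,0,0,255],[3.6,0,0,0,0,0,255],[3.7,0,0,0,0,0,255]]
```

Request:
drive_tool(steps=[[-0.8,-3.2,1.2,-1,0,0,255],[-0.8,-3.2,1.1,-1,0,0,255],[-0.5,-3.2,1,-1,0,0,255],[0,-3,0.8,-1,0,0,255],[0,-2.2,0.4,-1,0,0,255]])

```text
clock: 21.9
tool_pos: [483.1, 247.8, 151.9]
orientation: [0.479, 0.528, 0.475, -0.516]
wrist_force: [-0.8, -0.7, -0.2]
gripper_width: 26.8
```

```bash
python3 - <<'E'
from tip import *
show()
plan([([475,240,100],down(-6)),([475,240,35],down(-6))],255,vmax=45)
E
```

```text
t21.90 p [483.1 247.8 151.9] x [ 0.017  0.008 -1.   ] y [ 0.996 -0.091  0.016] ang -5.2 q [ 19.   2. 103.   0.  74.  24.] F [-0.8 -0.7 -0.2] w26.8
[[2.6,-0.4,0.4,0.4,-0.3,-0.5,255],[2.58,-0.39,0.49,0.4,-0.2,-0.4,255],[3.2,0,0,0,0,0,255],[3.3,-0.01,0,0,0,0,255]]
```

Request:
drive_tool(steps=[[2.6,-0.4,0.4,0.4,-0.3,-0.5,255],[3.5,-0.4,0.5,0.4,-0.2,-0.4,255],[3.5,0,0,0,0,0,255],[1.5,0,0,0,0,0,255],[0,0,0,0,0,0,130]])

```text
clock: 22.4
tool_pos: [474.5, 241.2, 42.3]
orientation: [0.475, 0.528, 0.473, -0.522]
wrist_force: [-0.1, 0.4, -0.0]
gripper_width: 30.4
```

Request:
drive_tool(steps=[[0,0,0,0,0,0,130],[0,0,0,0,0,0,130],[-4,0,0,0,0,0,130],[-4.5,0,0,0,0,0,130],[-1,0,0,0,0,0,130]])

```text
clock: 22.9
tool_pos: [474.3, 241.1, 143.1]
orientation: [0.475, 0.529, 0.472, -0.521]
wrist_force: [1.4, 0.2, 0.3]
gripper_width: 42.7
```

```bash
python3 - <<'E'
from meas import *
show()
f=cap('scene'); save(f,'pics/l1.png',(220,70,400,200),4)
for c in comps(f,15,27,roi=(530,720,100,430)): 
        if c[0]<110: print(*c)
plan([([574,373,90],down(-36))],120,vmax=45)
E
```

```text
t22.90 p [474.3 241.1 143.1] x [ 0.01   0.004 -1.   ] y [ 0.995 -0.102  0.01 ] ang -5.9 q [ 18.   1. 105.   0.  73.  24.] F [1.4 0.2 0.3] w42.7
44 [330. 146.] [578. 372.] [27. 26.] 51.0 19.1
[[1.4,2.1,-3.5,7.5,-0.1,-0.1,120],[1.3,1.7,-3.8,7.5,-0.1,-0.1,120],[1.4,1.1,-4,7.6,-0.1,-0.1,120],[1.3,0.63,-4.05,7.5,-0.2,-0.2,120]]
```

Request:
drive_tool(steps=[[0.5,2.1,-3.5,7.5,0,0,120],[0.8,1.7,-3.8,7.5,0,0,120],[1.2,1.1,-3.8,7.5,0,0,120],[1.2,0.4,-2.8,6.5,-0.2,-0.2,120],[0,0,0,0,0,0,120]])

```text
clock: 23.45
tool_pos: [568.9, 364.3, 106.1]
orientation: [0.321, 0.634, 0.32, -0.627]
wrist_force: [-1.7, -0.3, -0.6]
gripper_width: 46.3
```

```bash
python3 - <<'E'
from tip import *
show()
plan([([575,373,-20],down(-36))],120,vmax=40)
E
```

```text
t23.45 p [568.9 364.3 106.1] x [ 0.009  0.004 -1.   ] y [ 0.808 -0.59   0.005] ang -36.1 q [26. 23. 84. -0. 73. 62.] F [-1.7 -0.3 -0.6] w46.3
[[3.2,0,-0.2,0,-0.1,-0.1,120],[3.1,0,-0.3,0,-0.1,-0.1,120],[3.2,0,-0.2,-0.1,-0.1,-0.1,120],[3.11,-0.06,-0.29,0,-0.2,0,120]]
```

Request:
drive_tool(steps=[[3.2,0,-0.3,0,0,-0.1,120],[3.2,0,-0.3,0,-0.1,-0.1,120],[3,-0.3,-0.3,0,-0.1,-0.1,120],[2,-0.3,-0.3,0,-0.2,0,120],[0,0,0,0,0,0,120]])

```text
clock: 23.95
tool_pos: [571.0, 376.9, -12.6]
orientation: [0.323, 0.629, 0.323, -0.629]
wrist_force: [-0.1, -0.2, 0.0]
gripper_width: 46.1
```

```bash
python3 - <<'E'
from tip import *
show()
plan([([575,373,-29],down(-36))],120,vmax=40)
f=tip(); save(f,'pics/m2.png',(260,70,400,175),5)
E
```

```text
t23.95 p [571.  376.9 -12.6] x [ 0. -0. -1.] y [ 0.812 -0.583  0.   ] ang -35.7 q [27. 32. 85. -0. 63. 63.] F [-0.1 -0.2  0. ] w46.1
[[1.64,0.55,0.08,0.3,0,0,120]]
scene -1 21 [-8. -8. -8. -7. -6. -5.] y [-56. -38. -13.] z [ 5. 10. 13.]
scene 1 114 [-7. -7. -7. -7. -7. -3.] y [13. 34. 57.] z [-11.   1.  12.]
```

Request:
drive_tool(steps=[[1.2,0.5,0.1,0.3,0,0,120],[0.9,0,0,0,0,0,120],[0,0,0,0,0,0,255],[0,0,0,0,0,0,255],[0,0,0,0,0,0,255]])

```text
clock: 24.5
tool_pos: [579.2, 373.1, -27.9]
orientation: [0.321, 0.634, 0.321, -0.627]
wrist_force: [0.6, 0.0, 0.0]
gripper_width: 29.7
```

Request:
drive_tool(steps=[[0,0,0,0,0,0,255],[-2,0,0,0,0,0,255],[-4.5,0,0,0,0,0,255],[-4.8,0,0,0,0,0,255],[-4,0,0,0,0,0,255]])

```text
clock: 25.0
tool_pos: [572.7, 370.1, 121.9]
orientation: [-0.321, -0.628, -0.321, 0.632]
wrist_force: [0.7, -0.3, 0.1]
gripper_width: 27.0
```

```bash
python3 - <<'E'
from tip import *
show()
plan([([460,225,150],down(-6)),([460,225,35],down(-6))],255,vmax=45)
E
```

```text
t25.00 p [572.7 370.1 121.9] x [-0.004 -0.003 -1.   ] y [ 0.809 -0.587 -0.002] ang -36.0 q [26. 23. 81. -0. 76. 62.] F [ 0.7 -0.3  0.1] w27.0
[[-0.5,-0.1,3.7,-6,0,0,255],[-0.6,-0.5,3.6,-6,0.1,0,255],[-0.5,-0.9,3.6,-6,0,0.1,255],[-0.6,-1.2,3.4,-6,0.1,0,255],[-0.56,-1.65,3.34,-6,0,0.1,255]]
[[3.8,0,0,0,0,0,255],[3.9,0,0,0,0,0,255],[3.8,-0.01,0,0,0,0,255]]
```

Request:
drive_tool(steps=[[-1,-0.1,3.5,-6,0,0,255],[-1,-0.5,3.6,-6,0,0,255],[-0.5,-0.9,3.5,-6,0,0,255],[0,-1.2,3,-6,0,0,255],[0,-1.2,2,-5,0,0,255]])

```text
clock: 25.5
tool_pos: [475.7, 244.3, 160.4]
orientation: [0.477, 0.531, 0.472, -0.518]
wrist_force: [-0.2, 0.7, -0.6]
gripper_width: 27.1
```

```bash
python3 - <<'E'
from tip import *
show()
plan([([460,225,90],down(-6)),([460,225,35],down(-6))],255,vmax=45)
E
```

```text
t25.50 p [475.7 244.3 160.4] x [ 0.019  0.007 -1.   ] y [ 0.995 -0.1    0.018] ang -5.7 q [ 19.   0. 104.   0.  75.  24.] F [-0.2  0.7 -0.6] w27.1
[[3.5,-0.7,1.1,0.1,-0.3,-0.5,255],[3.51,-0.77,1.03,0.2,-0.2,-0.5,255],[2.7,0,0,0,0,0,255],[2.8,0,0,0,0,0,255]]
```

Request:
drive_tool(steps=[[3.4,-0.7,1.1,0,-0.3,-0.5,255],[3.5,-0.6,1,0,-0.2,-0.5,255],[3,0,0,0,0,0,255],[2,0,0,0,0,0,255],[0,0,0,0,0,0,130]])

```text
clock: 26.0
tool_pos: [463.1, 223.4, 43.5]
orientation: [0.477, 0.528, 0.473, -0.52]
wrist_force: [-0.4, -0.3, 0.3]
gripper_width: 30.3
```

Request:
drive_tool(steps=[[0,0,0,0,0,0,130],[0,0,0,0,0,0,130],[-4,0,0,0,0,0,130],[-4.5,0,0,0,0,0,130],[-2,0,4,0,0,0,130]])

```text
clock: 26.5
tool_pos: [458.4, 185.9, 154.3]
orientation: [0.478, 0.527, 0.474, -0.518]
wrist_force: [0.6, -0.3, 0.8]
gripper_width: 42.7
```

Request:
drive_tool(steps=[[0,0,4.8,0,0,0,130],[0,0,4.8,0,0,0,130],[0,0,4.8,0,0,0,130]])

```text
clock: 26.8
tool_pos: [451.4, 41.1, 165.3]
orientation: [0.485, 0.531, 0.472, -0.511]
wrist_force: [1.1, -0.4, -0.2]
gripper_width: 42.6
```

```bash
python3 - <<'E'
from meas import *
show()
f=cap('scene'); save(f,'pics/n1.png',s=1.5)
g=cap('top'); save(g,'pics/n2.png',(110,60,430,330),2.3)
W=g['W']
for lo,hi in((15,71),):
    for c in comps(g,12,60,roi=(395,510,190,300)): print(*c)
E
```

```text
t26.80 p [451.4  41.1 165.3] x [ 0.034  0.005 -0.999] y [ 0.996 -0.085  0.033] ang -4.9 q [ -5. -13. 115.   1.  76.  -0.] F [ 1.1 -0.4 -0.2] w42.6
50 [152. 220.] [492. 298.] [ 2. 34.] 81.8 36.4
83 [186. 223.] [487. 205.] [27. 28.] 39.7 30.9
161 [161. 234.] [457. 272.] [50. 25.] 88.8 32.6
90 [180. 234.] [454. 219.] [31. 26.] 88.9 30.7
122 [158. 251.] [412. 272.] [58. 29.] 83.4 30.4
84 [182. 251.] [409. 218.] [28. 24.] 84.3 33.7
```

All six reels are in the box in a single layer, and the tray is flat on the mat. For the lid I'll grip the tab straight down, then move the lid flat towards the fence so there is room to stand it up there. First I'll re-measure it.

```bash
python3 - <<'E'
from meas import *
from fit import ik
f=cap('scene')
for c in comps(f,15,27,roi=(430,620,-80,80)): print(*c)
W=f['W']; m=(W[...,2]>6)&(W[...,2]<30)&(W[...,0]>400)&(W[...,0]<640)&(W[...,1]>-100)&(W[...,1]<80)
print(cv2.minAreaRect(W[m][:,:2].astype(np.float32)))
q,e=ik(np.array([437,-27,-28]),down(-74.5)); print(np.degrees(q).round(),e)
plan([([437,-27,60],down(-74.5))],70,vmax=45)
E
```

```text
94 [218. 185.] [477. -20.] [ 16. 108.] 16.6 18.0
105 [242. 198.] [567.   4.] [ 17. 109.] 17.4 17.2
((511.1618347167969, -11.292564392089844), (184.63519287109375, 134.18240356445312), 15.9267578125)
[-14.   4. 124.  -0.  53.  61.] 6.487613043240816e-12
[[1.2,-0.1,0.8,7.7,-0.2,-0.1,70],[1.1,0,0.8,7.7,-0.2,-0.2,70],[1.2,0.1,0.8,7.7,-0.2,-0.1,70],[1.2,0.2,0.7,7.7,-0.2,-0.2,70],[1.1,0.3,0.7,7.7,-0.1,-0.2,70]]
[[1.2,0.4,0.7,7.7,-0.2,-0.1,70],[1.1,0.4,0.6,7.7,-0.1,-0.2,70],[1.2,0.5,0.5,7.7,-0.2,-0.1,70],[1.14,0.59,0.44,7.6,-0.1,-0.2,70]]
```

Request:
drive_tool(steps=[[1,0,0.7,7.7,-0.2,-0.1,70],[1.1,0,0.7,7.7,-0.2,-0.2,70],[1.2,0.1,0.7,7.7,-0.2,-0.1,70],[1.2,0.2,0.7,7.7,-0.2,-0.2,70],[1.1,0.3,0.7,7.7,-0.1,-0.2,70]])

```text
clock: 27.45
tool_pos: [451.6, 9.4, 114.5]
orientation: [0.275, 0.662, 0.267, -0.644]
wrist_force: [-0.5, -0.1, -0.8]
gripper_width: 62.6
```

Request:
drive_tool(steps=[[1.2,0.4,0.6,7.7,-0.2,0,70],[1.1,0.4,0.6,7.7,0,-0.2,70],[1.2,0.5,0.4,7.5,-0.2,0,70],[1,0.4,0.3,6,0,-0.2,70],[0,0,0,0,0,0,70]])

```text
clock: 27.95
tool_pos: [449.8, -9.4, 70.7]
orientation: [0.094, 0.709, 0.094, -0.692]
wrist_force: [0.4, -0.2, -0.0]
gripper_width: 63.2
```

```bash
python3 - <<'E'
from tip import *
show()
plan([([437.5,-28,-18],down(-74.5))],70,vmax=40)
f=tip(); save(f,'pics/o1.png',(160,90,300,230),4.2)
E
```

```text
t27.95 p [449.8  -9.4  70.7] x [ 0.023  0.003 -1.   ] y [ 0.264 -0.964  0.003] ang -74.7 q [-12.  -6. 120.   1.  65.  63.] F [ 0.4 -0.2 -0. ] w63.2
[[2.9,0.5,0.6,-0.1,-0.4,-0.1,70],[3,0.5,0.6,0,-0.5,0,70],[2.95,0.45,0.62,-0.1,-0.4,-0.1,70]]
scene -1 55 [-37. -37. -36. -34. -34. -32.] y [-37. -29. -27.] z [-12.  -6.   5.]
scene 1 44 [-37. -36. -35. -35. -33. -33.] y [36. 42. 46.] z [-12.  -9.   8.]
```

Request:
drive_tool(steps=[[2.5,0.8,0.9,0,-0.4,-0.1,70],[2.5,0.7,0.8,0,-0.5,0,70],[2.2,0.4,0.6,0,-0.4,-0.1,70],[0,0,0,0,0,0,70]])

```text
clock: 28.4
tool_pos: [440.9, -31.1, 3.1]
orientation: [0.102, 0.704, 0.101, -0.695]
wrist_force: [-0.1, 1.3, -0.3]
gripper_width: 63.5
```

```bash
python3 - <<'E'
from tip import *
show()
plan([([438,-28,-28],down(-74.5))],70,vmax=40)
f=tip(); save(f,'pics/o2.png',(160,90,300,230),4.2)
E
```

```text
t28.40 p [440.9 -31.1   3.1] x [ 0.012 -0.001 -1.   ] y [ 0.284 -0.959  0.004] ang -73.5 q [-14.  -0. 123.   0.  56.  59.] F [-0.1  1.3 -0.3] w63.5
[[3.1,-0.39,0.23,1,-0.7,-0.2,70]]
scene -1 100 [2. 2. 2. 2. 3. 3.] y [-45. -28.  -6.] z [-12.  -4.   9.]
scene 1 79 [2. 2. 2. 3. 3. 3.] y [ 4. 27. 47.] z [-12.  -5.  11.]
```

Request:
drive_tool(steps=[[1.6,-0.3,0.2,1,-0.6,-0.2,70],[1.3,0,0,0,0,0,70],[0.3,0,0,0,0,0,70],[0,0,0,0,0,0,70]])

```text
clock: 28.85
tool_pos: [446.9, -27.9, -22.2]
orientation: [0.099, 0.705, 0.096, -0.695]
wrist_force: [0.3, 0.6, 0.3]
gripper_width: 63.3
```

```bash
python3 - <<'E'
from tip import *
show(); tip()
E
```

```text
t28.85 p [446.9 -27.9 -22.2] x [ 0.015 -0.002 -1.   ] y [ 0.274 -0.962  0.006] ang -74.1 q [-14.   3. 123.   0.  53.  60.] F [0.3 0.6 0.3] w63.3
scene -1 96 [-18. -17. -17. -17. -16. -16.] y [-51. -29.  -7.] z [-12.  -3.  10.]
scene 1 105 [-17. -17. -17. -17. -17. -17.] y [ 7. 41. 56.] z [-11.  -2.  11.]
```

Request:
drive_tool(steps=[[0.8,0,1,0,-0.6,0,70],[0.3,0,0.2,0,0,0,70],[0,0,0,0,0,0,70]])

```text
clock: 29.2
tool_pos: [436.0, -31.8, -32.5]
orientation: [0.1, 0.702, 0.095, -0.698]
wrist_force: [0.0, -0.2, 0.1]
gripper_width: 63.0
```

```bash
python3 - <<'E'
from tip import *
show(); tip()
E
```

```text
t29.20 p [436.  -31.8 -32.5] x [ 0.007 -0.006 -1.   ] y [ 0.274 -0.962  0.008] ang -74.1 q [-14.   4. 124.  -0.  52.  60.] F [ 0.  -0.2  0.1] w63.0
scene -1 88 [-30. -28. -28. -26. -24. -23.] y [-56. -29.  -7.] z [-12.  -5.   7.]
scene 1 111 [-27. -27. -27. -26. -26. -24.] y [ 7. 43. 58.] z [-12.  -5.  11.]
```

Request:
drive_tool(steps=[[0,0,0,0,0,0,255],[0,0,0,0,0,0,255],[0,0,0,0,0,0,255],[0,0,0,0,0,0,255],[0,0,0,0,0,0,255]])

```text
clock: 29.75
tool_pos: [436.0, -31.9, -32.3]
orientation: [0.1, 0.702, 0.095, -0.698]
wrist_force: [0.1, -0.8, -0.4]
gripper_width: 43.5
```

Request:
drive_tool(steps=[[-0.8,0,0,0,0,0,255],[-1.2,0,0,0,0,0,255],[-1.5,0,0,0,0,0,255],[-1.5,0,0,0,0,0,255],[0,0,0,0,0,0,255]])

```text
clock: 30.25
tool_pos: [434.0, -31.3, 20.9]
orientation: [0.1, 0.701, 0.096, -0.699]
wrist_force: [1.3, -0.1, -3.2]
gripper_width: 43.1
```

```bash
python3 - <<'E'
from tip import *
show()
f=cap('scene'); save(f,'pics/p1.png',(150,90,310,230),4.2)
E
```

```text
t30.25 p [434.  -31.3  20.9] x [ 0.003 -0.006 -1.   ] y [ 0.274 -0.962  0.006] ang -74.1 q [-14.  -3. 123.  -0.  59.  60.] F [ 1.3 -0.1 -3.2] w43.1
```

```bash
cat > lidp.py <<'E'
from h import *
def lidplane(name='scene',show_=True,roi=None):
    """wood-coloured points near tool; returns RANSAC plane normal+centroid"""
    o,p,M=st(); f=cap(name); W=f['W']; F=f['frame'].astype(int)
    wood=(F[...,0]>F[...,2]*1.35)&(F[...,0]>70)&(F[...,1]>F[...,0]*0.6)
    m=wood&np.isfinite(W[...,2])&(np.linalg.norm(W-p,axis=2)<260)
    if roi: m&=(W[...,0]>roi[0])&(W[...,0]<roi[1])&(W[...,1]>roi[2])&(W[...,1]<roi[3])
    m&=~((W[...,1]>165)&(W[...,2]<85)&(W[...,0]<530))
    q=W[m]; rng=np.random.default_rng(0); best=None
    for k in range(400):
        a=q[rng.choice(len(q),3,replace=False)]; n=np.cross(a[1]-a[0],a[2]-a[0]); L=np.linalg.norm(n)
        if L<500: continue
        n/=L; inl=abs((q-a[0])@n)<3
        if best is None or inl.sum()>best.sum(): best=inl
    a=q[best]; c=a.mean(0); n=np.linalg.svd(a-c)[2][2]; n*=np.sign(n@(f['C']-c))
    # in plane rect
    e1=np.cross([0,0,1],n) if abs(n[2])<.9 else np.array([1,0,0]); e1/=np.linalg.norm(e1); e1=e1-n*(n@e1); e1/=np.linalg.norm(e1); e2=np.cross(n,e1)
    u=np.c_[(a-c)@e1,(a-c)@e2]; rr=cv2.minAreaRect(u.astype(np.float32)); box=cv2.boxPoints(rr); P=c+box[:,:1]*e1+box[:,1:]*e2
    print(name,'n',np.round(n,3),'inl',best.sum(),'of',len(q),'c',np.round(c),'size',np.round(rr[1])); print(np.round(P).tolist())
    return f
E
python3 - <<'E'
from lidp import *
lidplane(); lidplane('top')
from fit import *
import subprocess
E
python3 fit.py | tail -1
python3 - <<'E'
from fit import *
# stand-up path check: lid far edge at E, about axis; alpha
F=np.array([735.,0,0]); L=150-0
for al in(90,80,70,60,50,40):
  q=None; out=[]
  for rot in range(0,106,15):
    t=np.radians(rot); lx=np.array([np.cos(t),0,-np.sin(t)]) # lid +x dir
    g=F-lx*150+np.array([0,0,6.])
    a=np.radians(al+rot); tx=np.array([np.cos(a),0,-np.sin(a)])
    p=g+tx*42; M=Rt(tx,[0.035,-1,0]); q,e=ik(p,M,q if q is not None else np.radians([-6,10,110,0,50,86])); out.append((rot,round(e,2),*np.degrees(q).round().astype(int)))
  print(al,[o[:2] for o in out]); print(out[-2:],out[0])
E
```

```text
[311.1   0.  411.6 547.7  52.4 377.5  78.6] 0.38
90 [(0, np.float64(0.0)), (15, np.float64(0.0)), (30, np.float64(0.0)), (45, np.float64(0.0)), (60, np.float64(0.0)), (75, np.float64(4.24)), (90, np.float64(9.24)), (105, np.float64(11.45))]
[(90, np.float64(9.24), np.int64(-3), np.int64(82), np.int64(9), np.int64(-16), np.int64(152), np.int64(73)), (105, np.float64(11.45), np.int64(6), np.int64(91), np.int64(5), np.int64(-71), np.int64(152), np.int64(17))] (0, np.float64(0.0), np.int64(-8), np.int64(22), np.int64(102), np.int64(0), np.int64(56), np.int64(80))
80 [(0, np.float64(0.0)), (15, np.float64(0.0)), (30, np.float64(0.0)), (45, np.float64(0.0)), (60, np.float64(0.0)), (75, np.float64(2.15)), (90, np.float64(6.87)), (105, np.float64(11.45))]
[(90, np.float64(6.87), np.int64(-4), np.int64(83), np.int64(5), np.int64(-11), np.int64(152), np.int64(78)), (105, np.float64(11.45), np.int64(-2), np.int64(83), np.int64(5), np.int64(-20), np.int64(152), np.int64(69))] (0, np.float64(0.0), np.int64(-9), np.int64(16), np.int64(111), np.int64(2), np.int64(43), np.int64(78))
70 [(0, np.float
[... 1847 characters left out ...]
), np.int64(-5), np.int64(78), np.int64(5), np.int64(-5), np.int64(138), np.int64(82))] (0, np.float64(0.0), np.int64(-14), np.int64(11), np.int64(138), np.int64(148), np.int64(20), np.int64(-70))Traceback (most recent call last):
  File "<stdin>", line 2, in <module>
  File "lidp.py", line 17, in lidplane
    e1=np.cross([0,0,1],n) if abs(n[2])<.9 else np.array([1,0,0]); e1/=np.linalg.norm(e1); e1=e1-n*(n@e1); e1/=np.linalg.norm(e1); e2=np.cross(n,e1)
                                                                   ^^^^^^^^^^^^^^^^^^^^^^
numpy._core._exceptions._UFuncOutputCastingError: Cannot cast ufunc 'divide' output from dtype('float64') to dtype('int64') with casting rule 'same_kind'
```

```bash
sed -i 's/np.array(\[1,0,0\])/np.array([1.,0,0])/; s/np.cross(\[0,0,1\],n)/np.cross([0.,0,1],n)/' lidp.py
cat >> h.py <<'E'
def toolR(a,head=-2.0): # a: deg below horizontal(forward) ; 90=down; >90 pointing back. tool y = to right (-y)
    t=np.radians(a);h=np.radians(head); f=np.array([np.cos(h),np.sin(h),0]); z=np.array([0,0,1.]); left=np.array([-np.sin(h),np.cos(h),0])
    return Rt(f*np.cos(t)-z*np.sin(t),-left)
E
python3 - <<'E'
from lidp import *
lidplane(); lidplane('top')
from fit import ik
G=38
for g,a in(((600,20,130),90),((600,20,140),120),((755,20,165),120),((755,20,165),125),((735,20,155),120)):
    M=toolR(a); p=np.array(g)+G*M[:,0]; q,e=ik(p,M); print(g,a,np.round(p),np.degrees(q).round(),round(e,2))
M1=toolR(90); M2=toolR(120)
plan([(np.array([580,15,135])+G*M1[:,0],M1),(np.array([600,20,140])+G*M2[:,0],M2)],255,vmax=30,wmax=5)
E
```

```text
scene n [0.077 0.018 0.997] inl 1034 of 1656 c [517. -14.  54.] size [165. 134.]
[[408.0, 28.0, 61.0], [444.0, -100.0, 61.0], [603.0, -56.0, 48.0], [567.0, 73.0, 48.0]]
top n [0.082 0.022 0.996] inl 1342 of 1867 c [523.  -6.  56.] size [124. 126.]
[[443.0, 38.0, 61.0], [477.0, -84.0, 61.0], [596.0, -50.0, 51.0], [561.0, 72.0, 51.0]]
(600, 20, 130) 90 [600.  20.  92.] [-6. 14. 96.  0. 70. 86.] 0.0
(600, 20, 140) 120 [581.  21. 107.] [ -5.  38.  68.  -1. 104.  87.] 0.0
(755, 20, 165) 120 [736.  21. 132.] [ -4.  65.  23.  -1. 122.  88.] 0.0
(755, 20, 165) 125 [733.  21. 134.] [ -4.  75.   8.  -2. 133.  87.] 0.0
(735, 20, 155) 120 [716.  21. 122.] [ -4.  60.  32.  -1. 118.  88.] 0.0
[[-1.3,0,-2.6,3,0,0,255],[-1.3,-0.2,-2.6,3,0,0,255],[-1.3,-0.3,-2.6,3,0,-0.1,255],[-1.4,-0.5,-2.5,3,0,0,255],[-1.3,-0.6,-2.5,3,0.1,-0.1,255]]
[[-1.36,-0.7,-2.48,2.9,0,0,255],[-0.2,-0.1,0,0,-5,0,255],[-0.2,-0.1,0,0,-5,0,255],[-0.2,-0.1,0,0,-5,0,255],[-0.1,-0.1,0,0,-5,0,255]]
[[-0.1,-0.1,0.1,0,-5,0,255],[-0.2,-0.07,0.02,0,-5,-0.1,255]]
```

The lid is held, with about 5° of droop in the helpful direction. I'll carry it towards the fence and tilt it.

Request:
drive_tool(steps=[[-1.3,0,-2.2,3,0,0,255],[-1.3,-0.2,-2.6,3,0,0,255],[-1.3,-0.3,-2.6,3,0,0,255],[-1.4,-0.5,-2.5,3,0,0,255],[-1.3,-0.6,-2.5,3,0,0,255]])

```text
clock: 30.95
tool_pos: [545.5, 8.0, 75.4]
orientation: [-0.002, -0.7, -0.001, 0.715]
wrist_force: [0.5, 0.0, -2.7]
gripper_width: 43.5
```

Request:
drive_tool(steps=[[-1.2,-0.6,-1.8,2.5,0,0,255],[-0.2,-0.1,0,0,-5,0,255],[-0.2,-0.1,0,0,-5,0,255],[-0.2,-0.1,0,0,-5,0,255],[-0.1,-0.1,0,0,-5,0,255]])

```text
clock: 31.45
tool_pos: [566.2, 20.3, 92.4]
orientation: [0.017, -0.56, 0.012, 0.829]
wrist_force: [0.9, 0.5, -2.0]
gripper_width: 43.5
```

```bash
python3 - <<'E'
from lidp import *
show()
f=lidplane(); save(f,'pics/q1.png',(150,90,350,270),3.6)
M=toolR(120); print(np.degrees(np.arccos(np.clip((st()[2][:,0]@[1,0,0]),-1,1))))
E
```

```text
t31.45 p [566.2  20.3  92.4] x [-0.373  0.014 -0.928] y [-0.042 -0.999  0.002] ang -92.4 q [-5. 29. 80. -1. 93. 87.] F [ 0.9  0.5 -2. ] w43.5
scene n [ 0.508 -0.026  0.861] inl 1276 of 2149 c [660.  10.  86.] size [132. 139.]
[[594.0, -51.0, 124.0], [714.0, -55.0, 53.0], [719.0, 77.0, 54.0], [599.0, 81.0, 124.0]]
112.33357424273024
```

```bash
python3 - <<'E'
from lidp import *
M=toolR(122); g=np.array([622,18,135]); plan([(g+38*M[:,0],M)],255,vmax=25,wmax=5)
E
```

```text
[[-1.3,0,-1.4,-0.2,-4.8,0.1,255],[-1.44,0.01,-1.29,-0.2,-4.8,0,255]]
```

Request:
drive_tool(steps=[[-1.3,0,-1.4,-0.2,-4.8,0,255],[-1.2,0,-1.2,-0.2,-4.8,0,255],[0,0,0,0,0,0,255]])

```text
clock: 31.8
tool_pos: [590.9, 19.9, 87.4]
orientation: [0.017, -0.472, 0.007, 0.881]
wrist_force: [-0.1, -0.0, -3.9]
gripper_width: 43.7
```

```bash
python3 - <<'E'
from lidp import *
show(); o,p,M=st(); print('g',p-38*M[:,0])
f=lidplane()
W=f['W']; F=f['frame'].astype(int)
m=(W[...,0]>735)&(W[...,0]<800)&(W[...,1]>-100)&(W[...,1]<-70)&(W[...,2]>20)
print('fence scene', np.percentile(W[m][:,0],[2,10,50]))
E
```

```text
t31.80 p [590.9  19.9  87.4] x [-0.553  0.023 -0.833] y [-0.036 -0.999 -0.004] ang -92.0 q [ -5.  44.  63.  -1. 107.  87.] F [-0.1 -0.  -3.9] w43.7
g [611.88097258  18.99332316 119.04757789]
scene n [ 0.749 -0.031  0.662] inl 1009 of 1843 c [676.  11.  56.] size [208. 162.]
[[615.0, -132.0, 118.0], [722.0, -119.0, -3.0], [716.0, 89.0, 14.0], [609.0, 76.0, 134.0]]
fence scene [757.62707139 763.88114239 778.90979046]
```

```bash
python3 - <<'E'
from lidp import *
M=toolR(121); E=np.array([757,17,14])
way=[(np.array([640,17,140])+38*M[:,0],M)]
for rr in(50,60,70):
    t=np.radians(rr); g=E-153*np.array([np.cos(t),0,-np.sin(t)]); way.append((g+38*M[:,0],M))
plan(way,255,vmax=20,wmax=5)
E
```

```text
[[-1.6,0.1,-0.7,0,1.2,0.1,255],[-1.57,0.02,-0.82,0.1,1.3,0.1,255],[-0.1,0,-1,0,0,0,255],[-0.11,-0.07,-1.05,0,0,0,255],[-1.2,0,-0.5,0,0,0,255]]
[[-1.23,-0.08,-0.59,0,0,0,255],[-1.1,0,-0.7,0,0,0,255],[-1.11,-0.08,-0.79,0,0,0,255]]
```

Request:
drive_tool(steps=[[-1.8,0.1,-0.7,0,1.2,0,255],[-1.6,0,-0.9,0.1,1.3,0,255],[-0.2,0,-1.2,0,0,0,255],[-0.2,0,-1.2,0,0,0,255]])

```text
clock: 32.25
tool_pos: [644.0, 17.3, 102.2]
orientation: [0.017, -0.496, 0.008, 0.868]
wrist_force: [-1.9, 0.1, -2.1]
gripper_width: 43.8
```

```bash
python3 - <<'E'
from lidp import *
show(); o,p,M=st(); print('g',p-38*M[:,0])
f=lidplane(); save(f,'pics/r1.png',(180,130,340,270),4)
E
```

```text
t32.25 p [644.   17.3 102.2] x [-0.508  0.021 -0.861] y [-0.036 -0.999 -0.003] ang -92.1 q [ -5.  48.  54.  -1. 109.  87.] F [-1.9  0.1 -2.1] w43.8
g [663.25644864  16.50284432 134.90113745]
scene n [ 0.794 -0.028  0.608] inl 788 of 1399 c [714.   9.  77.] size [130. 126.]
[[658.0, -53.0, 147.0], [734.0, -54.0, 47.0], [738.0, 77.0, 49.0], [661.0, 77.0, 149.0]]
```

Request:
drive_tool(steps=[[-1.2,0,-0.8,0,0,0,255],[-1.2,0,-0.8,0,0,0,255],[-1.1,0,-0.9,0,0,0,255]])

```text
clock: 32.6
tool_pos: [681.8, 16.2, 122.6]
orientation: [0.016, -0.497, 0.008, 0.868]
wrist_force: [-0.6, 0.0, -3.2]
gripper_width: 43.5
```

```bash
python3 - <<'E'
from lidp import *
show(); o,p,M=st(); print('g',p-38*M[:,0])
f=lidplane()
E
```

```text
t32.60 p [681.8  16.2 122.6] x [-0.505  0.021 -0.863] y [-0.036 -0.999 -0.003] ang -92.1 q [ -5.  53.  43.  -1. 114.  87.] F [-0.6  0.  -3.2] w43.5
g [701.04369716  15.4386162  155.38335974]
scene n [ 0.948 -0.037  0.315] inl 582 of 1292 c [731.   5.  87.] size [129. 117.]
[[702.0, -57.0, 166.0], [739.0, -53.0, 55.0], [742.0, 76.0, 60.0], [705.0, 72.0, 171.0]]
```

```bash
python3 - <<'E'
from lidp import *
M=toolR(120.5); 
plan([(np.array([725,15,164])+38*M[:,0],M),(np.array([752,15,167])+38*M[:,0],M)],255,vmax=14,wmax=5)
E
```

```text
[[-0.9,0,-0.8,0,-0.1,0.1,255],[-0.89,-0.04,-0.72,0,-0.2,0.1,255],[-0.8,0,-1.1,0,0,0,255],[-0.82,-0.1,-1.07,0,0,0,255]]
```

Request:
drive_tool(steps=[[-1,0,-0.9,0,0,0,255],[-1,0,-0.9,0,0,0,255],[-0.9,0,-1.1,0,0,0,255],[-0.8,0,-1.1,0,0,0,255]])

```text
clock: 33.05
tool_pos: [735.3, 14.4, 139.3]
orientation: [0.016, -0.5, 0.008, 0.866]
wrist_force: [-1.5, -0.2, -2.6]
gripper_width: 43.3
```

```bash
python3 - <<'E'
from lidp import *
show(); o,p,M=st(); print('g',p-38*M[:,0])
f=lidplane(roi=(600,750,-100,100)); save(f,'pics/s1.png',(180,130,340,270),4)
E
```

```text
t33.05 p [735.3  14.4 139.3] x [-0.5    0.02  -0.866] y [-0.036 -0.999 -0.003] ang -92.1 q [ -4.  64.  23.  -1. 123.  87.] F [-1.5 -0.2 -2.6] w43.3
g [754.2377346   13.6544938  172.19804299]
scene n [-0.682 -0.731  0.034] inl 35 of 46 c [744. -51. 109.] size [181.  42.]
[[674.0, 9.0, -6.0], [700.0, -16.0, -27.0], [770.0, -75.0, 129.0], [744.0, -49.0, 150.0]]
```

```bash
python3 - <<'E'
from lidp import *
f=cap('scene'); W=f['W']; F=f['frame'].astype(int)
m=(W[...,2]>107)&(W[...,0]>690)&(W[...,0]<775)&(W[...,1]>-75)&(W[...,1]<90)
wood=(F[...,0]>F[...,2]*1.35)&(F[...,0]>60)&(F[...,1]>F[...,0]*0.55)
q=W[m&wood]; print(len(q)); 
for zz in range(105,170,8):
    a=q[(q[:,2]>=zz)&(q[:,2]<zz+8)]
    if len(a)>2: print(zz,len(a),np.round(np.median(a[:,0]),1),a[:,1].min().round(),a[:,1].max().round())
g=cap('top'); save(g,'pics/s2.png',(180,60,340,200),4)
E
```

```text
215
105 12 754.4 -55.0 -20.0
113 13 754.1 -55.0 -41.0
121 23 756.2 -55.0 -30.0
129 24 756.4 -55.0 -32.0
137 25 755.6 -55.0 53.0
145 27 752.1 -53.0 50.0
169 3 771.2 31.0 35.0
```

```bash
python3 - <<'E'
from lidp import *
o,p,M=st()
plan([(p+[-15,0,-4],M),(p+[-15,0,-17],M)],255,vmax=10,wmax=5)
E
```

```text
[[0.5,0,0.5,0,0,0,255],[0.6,0.06,0.6,0,0,0,255],[0.6,0,-0.3,0,0,0,255],[0.52,0,-0.35,0,0,0,255]]
```

Request:
drive_tool(steps=[[0.6,0,0.7,0,0,0,255],[0.6,0,0.6,0,0,0,255],[0.6,0,-0.3,0,0,0,255],[0.4,0,-0.3,0,0,0,255],[0,0,0,0,0,0,255]])

```text
clock: 33.7
tool_pos: [716.4, 15.2, 122.9]
orientation: [0.016, -0.502, 0.008, 0.864]
wrist_force: [-0.6, 0.6, -3.3]
gripper_width: 43.3
```

```bash
python3 - <<'E'
from lidp import *
show(); o,p,M=st(); print('g',p-38*M[:,0])
E
```

```text
t33.70 p [716.4  15.2 122.9] x [-0.494  0.02  -0.869] y [-0.036 -0.999 -0.003] ang -92.0 q [ -5.  59.  33.  -1. 118.  87.] F [-0.6  0.6 -3.3] w43.3
g [735.22596392  14.45257696 155.90946957]
```

Request:
drive_tool(steps=[[-0.3,0,-0.7,0,0,0,255],[0.4,0,-0.2,0,0,0,255],[0.4,0,-0.2,0,0,0,255],[0,0,0,0,0,0,255]])

```text
clock: 34.1
tool_pos: [725.0, 15.1, 120.3]
orientation: [0.016, -0.505, 0.008, 0.863]
wrist_force: [0.5, -0.2, -3.3]
gripper_width: 43.6
```

```bash
python3 - <<'E'
from lidp import *
show(); o,p,M=st(); print('g',p-38*M[:,0])
f=cap('scene'); save(f,'pics/t1.png',(180,130,340,270),4)
E
```

```text
t34.10 p [725.   15.1 120.3] x [-0.49   0.02  -0.872] y [-0.036 -0.999 -0.003] ang -92.0 q [ -4.  61.  30.  -1. 118.  87.] F [ 0.5 -0.2 -3.3] w43.6
g [743.589956    14.39194432 153.46418582]
```

Request:
drive_tool(steps=[[0.5,0,-0.1,0,0,0,255],[0.4,0,-0.2,0,0,0,255],[0,0,0,0,0,0,255]])

```text
clock: 34.45
tool_pos: [724.7, 15.4, 119.8]
orientation: [0.016, -0.508, 0.008, 0.861]
wrist_force: [-1.0, -0.0, -3.3]
gripper_width: 43.8
```

```bash
python3 - <<'E'
from lidp import *
show(); o,p,M=st(); print('g',p-38*M[:,0])
E
```

```text
t34.45 p [724.7  15.4 119.8] x [-0.483  0.019 -0.875] y [-0.035 -0.999 -0.002] ang -92.0 q [ -4.  60.  31.  -1. 118.  87.] F [-1.  -0.  -3.3] w43.8
g [743.10422033  14.66724847 153.05639505]
```

Request:
drive_tool(steps=[[0.8,0,-0.3,0,0,0,255],[0.8,0,-0.3,0,0,0,255],[0,0,0,0,0,0,255]])

```text
clock: 34.75
tool_pos: [725.1, 15.2, 120.1]
orientation: [0.016, -0.513, 0.008, 0.858]
wrist_force: [0.6, -0.1, -3.5]
gripper_width: 43.6
```

```bash
python3 - <<'E'
from lidp import *
show(); o,p,M=st(); print('g',p-38*M[:,0])
f=cap('scene'); save(f,'pics/t2.png',(180,130,340,270),4)
E
```

```text
t34.75 p [725.1  15.2 120.1] x [-0.472  0.018 -0.881] y [-0.036 -0.999 -0.002] ang -92.0 q [ -4.  59.  32.  -1. 117.  87.] F [ 0.6 -0.1 -3.5] w43.6
g [743.00718918  14.5316245  153.62166219]
```

```bash
python3 - <<'E'
from lidp import *
from fit import ik
o,p,M=st()
for dx in(10,20,32):
    q,e=ik(p+[dx,0,-4],M); print(dx,np.degrees(q).round(),round(e,2))
print(np.round(M.T@np.array([10,0,-2])/10,2))
E
```

```text
10 [ -4.  62.  29.  -1. 118.  87.] 0.0
20 [ -4.  64.  24.  -1. 119.  87.] 0.0
32 [ -4.  68.  18.  -1. 122.  87.] 0.0
[-0.3  -0.04 -0.98]
```

Request:
drive_tool(steps=[[-0.2,0,-1,0,0,0,255],[-0.2,0,-1,0,0,0,255],[-0.2,0,-1,0,0,0,255]])

```text
clock: 35.1
tool_pos: [752.2, 14.5, 115.7]
orientation: [0.016, -0.511, 0.008, 0.859]
wrist_force: [-3.5, 0.0, 1.2]
gripper_width: 43.5
```

```bash
cat > vert.py <<'E'
from lidp import *
def prof():
    f=cap('scene'); W=f['W']; F=f['frame'].astype(int)
    m=(W[...,2]>103)&(W[...,0]>690)&(W[...,0]<810)&(W[...,1]>-75)&(W[...,1]<-20)
    wood=(F[...,0]>F[...,2]*1.3)&(F[...,0]>50)
    q=W[m&wood]
    for zz in range(103,170,8):
        a=q[(q[:,2]>=zz)&(q[:,2]<zz+8)]
        if len(a)>2: print(zz,len(a),np.round(np.median(a[:,0]),1),a[:,1].min().round(),a[:,1].max().round())
    a=q[q[:,2]>108]
    if len(a)>20:
        c,_,_,_=np.linalg.lstsq(np.c_[a[:,2]-130,a[:,1],np.ones(len(a))],a[:,0],rcond=None); print('lean deg %.1f'%np.degrees(np.arctan(c[0])),'x@130 %.1f'%(c[2]-55*c[1]))
    return f
E
python3 - <<'E'
from vert import *
show(); o,p,M=st(); print('g',p-38*M[:,0])
f=prof(); save(f,'pics/t3.png',(180,130,340,270),4)
E
```

```text
t35.10 p [752.2  14.5 115.7] x [-0.477  0.018 -0.879] y [-0.036 -0.999 -0.002] ang -92.0 q [ -4.  67.  20.  -1. 122.  87.] F [-3.5  0.   1.2] w43.5
g [770.35347504  13.75333338 149.13705167]
103 19 762.2 -54.0 -30.0
111 26 764.5 -53.0 -29.0
119 24 761.5 -54.0 -34.0
127 18 760.2 -54.0 -35.0
lean deg 4.6 x@130 795.9
```

Request:
drive_tool(steps=[[-0.1,0,-0.6,0,0,0,255],[0,0,0,0,0,0,70],[0,0,0,0,0,0,70],[0,0,0,0,0,0,70]])

```text
clock: 35.55
tool_pos: [756.7, 14.1, 107.7]
orientation: [0.016, -0.508, 0.008, 0.861]
wrist_force: [-0.3, -0.3, 0.1]
gripper_width: 58.6
```

```bash
python3 - <<'E'
from vert import *
show(); o,p,M=st(); print('g',p-38*M[:,0])
f=prof(); save(f,'pics/t4.png',(180,130,340,270),4)
E
```

```text
t35.55 p [756.7  14.1 107.7] x [-0.484  0.019 -0.875] y [-0.036 -0.999 -0.002] ang -92.1 q [ -4.  70.  16.  -1. 123.  87.] F [-0.3 -0.3  0.1] w58.6
g [775.10303885  13.39434358 140.94548801]
103 21 762.4 -55.0 -32.0
111 16 764.3 -54.0 -33.0
119 28 761.5 -54.0 -36.0
127 5 762.0 -54.0 -43.0
lean deg 5.5 x@130 793.8
```

```bash
python3 - <<'E'
from vert import *
from fit import ik
o,p,M=st(); print(p)
for d in((-5,0,60),(-60,0,100)):
    q,e=ik(p+np.array(d),M); print(np.degrees(q).round(),round(e,2))
plan([(p+[-5,0,70],M),(p+[-120,0,110],toolR(90))],70,vmax=40,wmax=8)
E
```

```text
[756.55911792  14.12936141 107.52744522]
[ -4.  68.  13.  -1. 128.  87.] 0.0
[ -5.  52.  35.  -1. 122.  87.] 0.0
[[-2.9,0,1.9,0,0,0,70],[-2.98,0.01,1.93,0,0,0,70],[0.5,0.1,3,0,7.3,0,70],[0.1,0.1,3,0,7.2,0,70],[-0.2,0.1,3.1,0,7.3,0.1,70]]
[[-0.63,0.1,2.96,0,7.2,0,70]]
```

Request:
drive_tool(steps=[[-1.5,0,1,0,0,0,70],[-2.5,0,1.6,0,0,0,70],[-2.6,0,1.7,0,0,0,70]])

```text
clock: 35.9
tool_pos: [747.6, 14.4, 182.5]
orientation: [0.016, -0.502, 0.008, 0.865]
wrist_force: [0.2, 0.5, -0.6]
gripper_width: 63.1
```

```bash
python3 - <<'E'
from vert import *
show(); o,p,M=st()
f=prof(); save(f,'pics/t5.png',(180,130,340,270),4)
plan([(np.array([640,14,230]),toolR(90))],70,vmax=40,wmax=8)
E
```

```text
t35.90 p [747.6  14.4 182.5] x [-0.496  0.02  -0.868] y [-0.036 -0.999 -0.002] ang -92.1 q [ -4.  69.  11.  -1. 130.  87.] F [ 0.2  0.5 -0.6] w63.1
103 30 766.7 -54.0 -20.0
111 26 764.9 -56.0 -20.0
119 54 761.5 -54.0 -21.0
127 5 760.9 -49.0 -23.0
lean deg -0.2 x@130 798.7
[[0.5,0.1,2.9,0,7.3,0,70],[0.1,0.1,2.9,0,7.3,0,70],[-0.3,0.1,2.9,0,7.3,0.1,70],[-0.65,0.11,2.76,0,7.4,0,70]]
```

The lid stands leaning on the fence. I'll pull back and look at it from above.

Request:
drive_tool(steps=[[0,0.1,2.5,0,5,0,70],[0.1,0.1,3,0,7.3,0,70],[-0.3,0.1,3.5,0,7.3,0,70],[-0.6,0.1,4.5,0,7.4,0,70],[0,0,4.8,0,6,0,70]])

```text
clock: 36.45
tool_pos: [650.9, 13.3, 234.7]
orientation: [0.014, -0.657, 0.011, 0.754]
wrist_force: [0.4, -0.0, 2.3]
gripper_width: 63.0
```

Request:
drive_tool(steps=[[0,0,4.8,0,7,0,70],[0,0,4.8,0,7,0,70],[0,0,4.5,0,5,0,70]])

```text
clock: 36.75
tool_pos: [537.9, 16.9, 248.9]
orientation: [-0.012, 0.756, -0.013, -0.654]
wrist_force: [-0.3, -0.4, 2.5]
gripper_width: 63.1
```

```bash
python3 - <<'E'
from vert import *
show()
f=cap('scene'); save(f,'pics/u1.png',(160,110,360,290),3.6)
g=cap('top'); save(g,'pics/u2.png',(180,60,380,230),3.8)
for n,f in(('S',f),('T',g)):
    W=f['W']; F=f['frame'].astype(int)
    wood=(F[...,0]>F[...,2]*1.25)&(F[...,0]>60)
    for z0 in range(10,180,14):
        m=(W[...,2]>z0)&(W[...,2]<z0+14)&(W[...,0]>690)&(W[...,0]<820)&(W[...,1]>-75)&(W[...,1]<95)
        q=W[m]
        if len(q)>4: print(n,z0,len(q),'x',np.percentile(q[:,0],[5,50,95]).round(),'y',q[:,1].min().round(),q[:,1].max().round())
E
```

```text
t36.75 p [537.9  16.9 248.9] x [ 0.145 -0.004 -0.989] y [-0.036 -0.999 -0.002] ang -92.1 q [ -7.  -9. 104.   1.  77.  85.] F [-0.3 -0.4  2.5] w63.1
S 10 118 x [780. 782. 785.] y -57.0 93.0
S 24 129 x [779. 782. 785.] y -74.0 92.0
S 38 129 x [779. 782. 785.] y -74.0 95.0
S 52 137 x [779. 782. 786.] y -74.0 95.0
S 66 129 x [778. 782. 786.] y -75.0 94.0
S 80 151 x [759. 783. 787.] y -74.0 91.0
S 94 396 x [762. 775. 785.] y -75.0 95.0
S 108 167 x [760. 768. 773.] y -55.0 73.0
S 122 134 x [757. 765. 771.] y -54.0 76.0
S 136 31 x [764. 773. 775.] y -11.0 31.0
S 150 82 x [768. 774. 779.] y -12.0 34.0
S 164 8 x [769. 772. 775.] y -10.0 29.0
T 10 106 x [721. 725. 758.] y -75.0 94.0
T 24 125 x [725. 729. 758.] y -74.0 94.0
T 38 114 x [729. 732. 758.] y -72.0 93.0
T 52 136 x [733. 736. 762.] y -74.0 95.0
T 66 131 x [737. 740. 760.] y -73.0 94.0
T 80 142 x [741. 744. 758.] y -73.0 93.0
T 94 315 x [746. 767. 781.] y -74.0 95.0
T 108 165 x [749. 752. 772.] y -49.0 78.0
T 122 219 x [753. 758. 767.] y -51.0 77.0
T 136 54 x [758. 760. 763.] y -8.0 35.0
T 150 68 x [762. 765. 776.] y -8.0 35.0
T 164 56 x [764. 769. 775.] y -8.0 35.0
```

The lid leans cleanly on the fence: its plain face runs from x≈721 at the bench to 769 at the tab top, a 14.5° lean, with the tab at y≈12.5. Next I'll grasp the tab from the robot side.

```bash
python3 - <<'E'
from vert import *
from fit import ik
g=np.array([764.7,12.5,146.6]); a=40; M=toolR(a); T=g+42*M[:,0]; pre=T-95*M[:,0]
q0=None
for p,MM in((pre,M),(T,M),(np.array([700,12,190.])+42*toolR(60)[:,0],toolR(60)),(np.array([640,12,150.])+42*toolR(100)[:,0],toolR(100)),(np.array([640,12,60.])+42*toolR(125)[:,0],toolR(125)),(np.array([690,12,14.])+42*toolR(115)[:,0],toolR(115))):
    q,e=ik(p,MM,q0); q0=q; print(np.round(p),np.degrees(q).round(),round(e,2))
plan([(pre,M)],70,vmax=40,wmax=8)
E
```

```text
[724.  14. 181.] [ -7.  -5. 122.  18.  13.  70.] 0.0
[797.  11. 120.] [ -7.  11. 111.  28.  11.  58.] 0.85
[721.  11. 154.] [ -7.   4. 106.   4.  40.  83.] 0.0
[633.  12. 109.] [-6. 26. 80. -1. 84. 86.] 0.0
[616.  13.  26.] [ -5.  53.  56.  -2. 106.  87.] 0.0
[672.  13. -24.] [-5. 54. 56. -1. 95. 87.] 0.0
[[1.5,0,-3.1,0,7.1,0,70],[1.8,0,-2.9,0,7.1,0,70],[2.2,0,-2.7,0,7.1,0,70],[2.5,-0.1,-2.4,0,7,0,70],[2.8,0,-2,-0.1,7.1,0.1,70]]
[[3.02,-0.1,-1.7,0,7,0,70]]
```

```bash
python3 - <<'E'
from vert import *
from fit import ik
g=np.array([764.7,12.5,147.]); a=54; M=toolR(a); T=g+42*M[:,0]; pre=T-95*M[:,0]
q0=None
for p,MM in((pre,M),(T,M),(np.array([700,12,190.])+42*toolR(75)[:,0],toolR(75)),(np.array([640,12,60.])+42*toolR(135)[:,0],toolR(135)),(np.array([660,12,14.])+42*toolR(130)[:,0],toolR(130))):
    q,e=ik(p,MM,q0); q0=q; print(np.round(p),np.degrees(q).round(),round(e,2))
plan([(pre,M)],70,vmax=40,wmax=8)
E
```

```text
[734.  14. 190.] [ -6.   1. 108.   5.  35.  83.] 0.0
[789.  12. 113.] [ -6.  14. 103.   5.  27.  82.] 0.0
[711.  12. 149.] [-6. 13. 92.  1. 59. 86.] 0.0
[610.  13.  30.] [ -5.  62.  45.  -2. 118.  87.] 0.0
[633.  13. -18.] [ -5.  64.  45.  -2. 112.  87.] 0.0
[[1.3,0,-3.3,0,4.7,0,70],[1.6,0,-3.2,0,4.7,0,70],[1.9,-0.1,-3,0,4.8,0,70],[2.1,0,-2.9,0,4.7,0,70],[2.4,-0.1,-2.7,0,4.8,0.1,70]]
[[2.51,-0.01,-2.43,-0.1,4.7,0,70]]
```

Request:
drive_tool(steps=[[1.3,0,-3.3,0,4.7,0,70],[1.6,0,-3.2,0,4.7,0,70],[1.9,0,-3,0,4.8,0,70],[2.1,0,-2.8,0,4.7,0,70],[2,0,-2,0,4.5,0,70]])

```text
clock: 37.35
tool_pos: [695.1, 13.1, 214.9]
orientation: [-0.009, 0.879, -0.015, -0.477]
wrist_force: [0.1, -0.5, -0.1]
gripper_width: 63.2
```

```bash
python3 - <<'E'
from vert import *
show()
g=np.array([764.7,12.5,147.]); a=54; M=toolR(a); T=g+42*M[:,0]; pre=T-70*M[:,0]
plan([(pre,M),(T,M)],70,vmax=25,wmax=8)
E
```

```text
t37.35 p [695.1  13.1 214.9] x [ 0.544 -0.019 -0.839] y [-0.035 -0.999 -0.001] ang -92.0 q [ -7.  -5. 109.   4.  42.  83.] F [ 0.1 -0.5 -0.1] w63.2
[[2.2,-0.1,-0.7,0,1,0,70],[2.3,0,-0.6,0,1,0,70],[2.22,-0.08,-0.57,0,1,0,70],[2.3,0,0,0,0,0,70],[2.4,0,0,0,0,0,70]]
[[2.3,0.01,0,0,0,0,70]]
```

Request:
drive_tool(steps=[[2.2,0,-0.8,0,1,0,70],[2.3,0,-0.7,0,1,0,70],[2,0,-0.6,0,1,0,70],[0,0,0,0,0,0,70]])

```text
clock: 37.75
tool_pos: [751.2, 11.4, 173.7]
orientation: [-0.008, 0.892, -0.015, -0.452]
wrist_force: [-0.9, -0.3, -0.1]
gripper_width: 63.3
```

```bash
python3 - <<'E'
from vert import *
show()
g=np.array([764.7,12.5,147.]); a=54; M=toolR(a); T=g+42*M[:,0]
plan([(T,M)],70,vmax=25,wmax=8)
f=cap('scene'); save(f,'pics/v1.png',(180,110,340,250),4)
E
```

```text
t37.75 p [751.2  11.4 173.7] x [ 0.591 -0.02  -0.806] y [-0.035 -0.999 -0.001] ang -92.0 q [ -6.   4. 107.   5.  33.  82.] F [-0.9 -0.3 -0.1] w63.3
[[2.4,-0.1,0.2,0,-0.1,0,70],[2.4,0,0.2,0,-0.1,0,70],[2.35,-0.05,0.1,0,-0.1,0,70]]
```

Request:
drive_tool(steps=[[2.2,0,0.2,0,0,0,70],[1.8,0,0.2,0,0,0,70],[0,0,0,0,0,0,70]])

```text
clock: 38.1
tool_pos: [773.6, 10.8, 146.6]
orientation: [-0.008, 0.893, -0.015, -0.449]
wrist_force: [0.1, 0.8, 0.1]
gripper_width: 63.2
```

```bash
python3 - <<'E'
from vert import *
from tip import tip
show()
g=np.array([764.7,12.5,147.]); a=54; M=toolR(a); T=g+42*M[:,0]
plan([(T,M)],70,vmax=25,wmax=8)
f=tip(); save(f,'pics/v2.png',(200,130,320,240),5)
W=f['W'];o,p,M=st(); gg=(g-p)@M; print('tab in tool',gg)
m=(W[...,2]>140)&(W[...,0]>745)&(W[...,0]<785)&(W[...,1]>-20)&(W[...,1]<45)
F=f['frame'].astype(int); wood=(F[...,0]>F[...,2]*1.3)&(F[...,0]>80); q=W[m&wood]; print(len(q),q[:,1].min(),q[:,1].max(),q.mean(0))
E
```

```text
t38.10 p [773.6  10.8 146.6] x [ 0.597 -0.02  -0.802] y [-0.034 -0.999  0.   ] ang -91.9 q [ -6.   9. 105.   5.  30.  82.] F [0.1 0.8 0.1] w63.2
[[1.8,-0.1,0.4,0,-0.3,0,70],[1.84,-0.03,0.34,0,-0.4,0,70]]
scene -1 122 [-4. -2. -1.  1.  1.  3.] y [-37. -29.  -7.] z [-12.  -8.   7.]
scene 1 140 [1. 1. 2. 2. 2. 3.] y [ 6. 36. 44.] z [-12.  -7.   9.]
tab in tool [-4.680134   -1.3575716   8.23947814]
83 -12.061704285074484 32.158654759320825 [773.4960056   10.34330883 160.23142487]
```

Request:
drive_tool(steps=[[1.8,-0.1,0.5,0,0,0,70],[1.8,0,0.4,0,0,0,70],[0,0,0,0,0,0,70]])

```text
clock: 38.45
tool_pos: [790.6, 11.4, 121.8]
orientation: [-0.007, 0.896, -0.015, -0.445]
wrist_force: [-0.1, 0.2, -0.2]
gripper_width: 63.3
```

```bash
python3 - <<'E'
from vert import *
from tip import tip
show()
g=np.array([764.7,12.5,147.])
f=tip(); save(f,'pics/v3.png',(200,130,320,240),5)
o,p,M=st(); gg=(g-p)@M; print('tab in tool',gg)
E
```

```text
t38.45 p [790.6  11.4 121.8] x [ 0.604 -0.021 -0.796] y [-0.033 -0.999  0.001] ang -91.9 q [ -6.  13. 104.   6.  27.  82.] F [-0.1  0.2 -0.2] w63.3
scene -1 128 [-24. -23. -22. -22. -18. -17.] y [-37. -29.  -6.] z [-12.  -7.   7.]
scene 1 154 [-22. -22. -21. -19. -18. -17.] y [ 7. 35. 45.] z [-12.  -7.   8.]
tab in tool [-34.78602827  -0.23571604   6.95058703]
```

Request:
drive_tool(steps=[[0.8,0,0.5,0,0,0,70],[0.3,0,0.1,0,0,0,255],[0,0,0,0,0,0,255],[0,0,0,0,0,0,255],[0,0,0,0,0,0,255]])

```text
clock: 39.0
tool_pos: [794.6, 11.4, 116.7]
orientation: [-0.007, 0.897, -0.015, -0.441]
wrist_force: [0.3, 0.5, -0.2]
gripper_width: 43.8
```

Request:
drive_tool(steps=[[0,0,0,0,0,0,255]])

```text
clock: 39.1
tool_pos: [794.5, 11.4, 116.8]
orientation: [-0.007, 0.897, -0.015, -0.441]
wrist_force: [0.4, -0.5, -1.1]
gripper_width: 43.7
```

```bash
python3 - <<'E'
from vert import *
show()
g=np.array([764.7,12.5,147.])
o,p,M=st(); gg=(g-p)@M; print('tab in tool',gg)
f=cap('scene'); save(f,'pics/v4.png',(200,130,320,240),5)
E
```

```text
t39.10 p [794.5  11.4 116.8] x [ 0.611 -0.021 -0.791] y [-0.033 -0.999  0.001] ang -91.9 q [ -6.  13. 104.   6.  25.  81.] F [ 0.4 -0.5 -1.1] w43.7
tab in tool [-4.21383396e+01 -3.50664020e-02  5.12881479e+00]
```

```bash
cat > lay.py <<'E'
from vert import *
from fit import ik
def way(pts,off,G=42,dz=5):
    w=[]
    for gx,gy,gz,th in pts:
        M=toolR(th-off); w.append((np.array([gx,gy,gz])+G*M[:,0]-dz*M[:,2],M))
    return w
E
python3 - <<'E'
from lay import *
w=way([(755,12,180,104.5),(700,12,190,130),(640,12,150,155),(600,12,75,172)],52.2)
q=None
for p,M in w: q,e=ik(p,M,q); print(np.degrees(q).round(),round(e,2))
plan(w,255,vmax=25,wmax=5)
E
```

```text
[ -6.  10. 104.   5.  29.  82.] 0.0
[-6. 16. 89.  1. 63. 86.] 0.0
[-6. 29. 76. -1. 88. 87.] 0.0
[-5. 42. 69. -2. 98. 87.] 0.0
[[-1.6,0,-0.6,0.1,0,0,255],[-1.62,0.08,-0.64,0,0,0,255],[-0.7,0,0.9,0,-4.2,0,255],[-0.7,0,1,0,-4.3,0,255],[-0.6,0,1,0,-4.2,0,255]]
[[-0.5,0.1,1.1,0,-4.3,0,255],[-0.4,0,1.1,0,-4.2,0,255],[-0.31,0.09,1.14,0,-4.3,0,255],[0.5,0,1.7,0,-5,0,255],[0.6,0.1,1.7,0,-5,0,255]]
[[0.8,0,1.6,0,-5,0,255],[0.9,0.1,1.5,0,-5,0,255],[1.07,0,1.4,0,-5,0,255],[2,0,0.9,0,-4.2,0,255],[2.1,0,0.7,0,-4.3,0,255]]
[[2.2,0.1,0.6,0,-4.2,0,255],[2.16,0.04,0.35,0,-4.3,0,255]]
```

Request:
drive_tool(steps=[[-1.2,0,-0.5,0,0,0,255],[-1.6,0,-0.6,0,0,0,255],[-0.9,0,0.7,0,-4.2,0,255],[-0.7,0,1,0,-4.3,0,255],[-0.6,0,1,0,-4.2,0,255]])

```text
clock: 39.65
tool_pos: [743.7, 13.2, 146.7]
orientation: [-0.009, 0.838, -0.014, -0.545]
wrist_force: [0.3, 0.5, -2.1]
gripper_width: 44.0
```

```bash
python3 - <<'E'
from lay import *
show(); o,p,M=st(); print('g',p-42*M[:,0],'a',np.degrees(np.arctan2(-M[2,0],M[0,0])))
f=cap('scene'); save(f,'pics/w1.png',(180,100,340,260),4)
w=way([(700,12,190,130),(640,12,150,155),(600,12,75,172)],52.2)
plan(w,255,vmax=25,wmax=5)
E
```

```text
t39.65 p [743.7  13.2 146.7] x [ 0.405 -0.014 -0.914] y [-0.034 -0.999  0.001] ang -91.9 q [-6. 12. 97.  2. 48. 85.] F [ 0.3  0.5 -2.1] w44.0
g [726.66892337  13.79146763 185.10496929] a 66.08696011127442
[[-0.5,0.1,0.9,0,-3.9,0,255],[-0.4,0.1,1,0,-3.9,0,255],[-0.26,0.05,0.94,0.1,-3.9,0,255],[0.5,0,1.7,0,-5,0,255],[0.6,0.1,1.7,0,-5,0,255]]
[[0.8,0,1.6,0,-5,0,255],[0.9,0.1,1.5,0,-5,0,255],[1.06,0.01,1.4,0,-5,0,255],[2,0,0.9,0,-4.2,0,255],[2.1,0,0.7,0,-4.3,0,255]]
[[2.2,0.1,0.6,0,-4.2,0,255],[2.16,0.03,0.35,0,-4.3,0,255]]
```

The tab is held and the lid is swinging round with its cleats underneath. Continuing the swing.

Request:
drive_tool(steps=[[-0.5,0,0.9,0,-3.9,0,255],[-0.4,0,1,0,-3.9,0,255],[-0.2,0,1.2,0,-4,0,255],[0.4,0,1.7,0,-5,0,255],[0.4,0,1.7,0,-5,0,255]])

```text
clock: 40.2
tool_pos: [678.6, 15.0, 138.9]
orientation: [-0.011, 0.719, -0.013, -0.695]
wrist_force: [-0.4, 0.6, -3.2]
gripper_width: 43.9
```

Request:
drive_tool(steps=[[0.6,0,1.6,0,-5,0,255],[0.6,0,1.5,0,-5,0,255],[0.6,0,1.4,0,-5,0,255]])

```text
clock: 40.5
tool_pos: [633.2, 16.4, 124.4]
orientation: [0.013, -0.622, 0.011, 0.783]
wrist_force: [0.1, 0.5, -3.0]
gripper_width: 43.7
```

```bash
python3 - <<'E'
from lay import *
show(); o,p,M=st(); print('g',p-42*M[:,0],'a',np.degrees(np.arctan2(-M[2,0],M[0,0])))
f=lidplane(roi=(400,750,-150,150)); save(f,'pics/w2.png',(150,80,340,260),3.5)
lidplane('top',roi=(400,750,-150,150))
E
```

```text
t40.50 p [633.2  16.4 124.4] x [-0.226  0.006 -0.974] y [-0.034 -0.999  0.002] ang -92.0 q [-5. 28. 76. -1. 89. 87.] F [ 0.1  0.5 -3. ] w43.7
g [642.74002482  16.18854756 165.28970153] a 103.06081732164176
scene n [-0.423  0.011  0.906] inl 267 of 371 c [557. -20. 130.] size [138. 149.]
[[483.0, -36.0, 95.0], [607.0, -96.0, 154.0], [658.0, 30.0, 176.0], [535.0, 90.0, 118.0]]
top n [-0.442 -0.015  0.897] inl 86 of 111 c [637.  16. 170.] size [25. 42.]
[[628.0, 38.0, 166.0], [627.0, -4.0, 165.0], [649.0, -4.0, 176.0], [650.0, 38.0, 177.0]]
```

```bash
python3 - <<'E'
from lay import *
w=way([(600,14,80,172),(592,14,35,177)],52.2)
plan(w,255,vmax=25,wmax=5)
E
```

```text
[[2.3,0.1,0.7,0,-4.2,0,255],[2.3,0.1,0.6,0,-4.1,0,255],[2.3,0.1,0.4,0,-4.2,0,255],[2.35,0.04,0.25,0,-4.1,-0.1,255],[2.2,0,-0.6,0,-2.5,0,255]]
[[2.1,0.03,-0.66,0,-2.5,0,255]]
```

Request:
drive_tool(steps=[[2,0,0.8,0,-4.2,0,255],[2.2,0,0.6,0,-4.1,0,255],[2.2,0,0.4,0,-4.2,0,255],[2.2,0,0.2,0,-4.1,0,255],[1.5,0,-0.5,0,-2.5,0,255]])

```text
clock: 41.1
tool_pos: [591.0, 17.6, 34.1]
orientation: [0.014, -0.494, 0.009, 0.869]
wrist_force: [0.2, 0.1, -1.9]
gripper_width: 43.6
```

```bash
python3 - <<'E'
from lay import *
show(); o,p,M=st(); print('g',p-42*M[:,0],'a',np.degrees(np.arctan2(-M[2,0],M[0,0])))
f=lidplane(roi=(400,720,-150,150)); save(f,'pics/w3.png',(150,80,340,260),3.5)
w=way([(592,14,22,180)],52.2)
plan(w,255,vmax=15,wmax=5)
E
```

```text
t41.10 p [591.   17.6  34.1] x [-0.512  0.016 -0.859] y [-0.034 -0.999  0.002] ang -91.9 q [ -5.  45.  67.  -2. 100.  87.] F [ 0.2  0.1 -1.9] w43.6
g [612.55110919  16.98042652  70.17064078] a 120.81602140866029
scene n [-0.143  0.004  0.99 ] inl 814 of 1032 c [515.  15.  62.] size [132. 168.]
[[457.0, -46.0, 53.0], [623.0, -54.0, 77.0], [629.0, 78.0, 78.0], [464.0, 86.0, 54.0]]
[[1.2,0.1,-0.2,0,-1.7,0,255],[1.2,0.1,-0.2,0,-1.6,0,255],[1.2,0.1,-0.2,0,-1.7,0,255],[1.16,0.05,-0.29,0,-1.6,-0.1,255]]
```

Request:
drive_tool(steps=[[1.3,0,-0.2,0,-2,0,255],[1.3,0,-0.3,0,-2,0,255],[1.3,0,-0.3,0,-2,0,255],[1.2,0,-0.3,0,-1.5,0,255],[0,0,0,0,0,0,255]])

```text
clock: 41.65
tool_pos: [575.0, 18.1, -19.1]
orientation: [0.015, -0.441, 0.008, 0.897]
wrist_force: [-3.0, -0.0, -1.0]
gripper_width: 43.3
```

```bash
python3 - <<'E'
from lay import *
show(); o,p,M=st(); print('g',p-42*M[:,0],'a',np.degrees(np.arctan2(-M[2,0],M[0,0])))
f=lidplane(roi=(400,720,-150,150))
E
```

```text
t41.65 p [575.   18.1 -19.1] x [-0.61   0.02  -0.792] y [-0.034 -0.999  0.001] ang -91.9 q [ -5.  53.  62.  -2. 102.  87.] F [-3. -0. -1.] w43.3
g [600.61270088  17.23794621  14.19585276] a 127.59828680083714
scene n [-0.017 -0.003  1.   ] inl 993 of 1253 c [511.  15.  18.] size [131. 170.]
[[446.0, -47.0, 17.0], [616.0, -52.0, 20.0], [619.0, 79.0, 20.0], [450.0, 84.0, 17.0]]
```

The lid lies flat on the bench with the cleats under it (top face z≈18–20, normal up). I'll let go briefly so it rests on its own, then check and regrip.

Request:
drive_tool(steps=[[0,0,0,0,0,0,85],[0,0,0,0,0,0,85],[0,0,0,0,0,0,85],[-0.3,0,0,0,0,0,85]])

```text
clock: 42.1
tool_pos: [580.7, 17.9, -11.1]
orientation: [0.015, -0.446, 0.008, 0.895]
wrist_force: [-0.8, 0.5, 0.2]
gripper_width: 57.4
```

```bash
python3 - <<'E'
from lay import *
show(); o,p,M=st(); print('g',p-42*M[:,0],'a',np.degrees(np.arctan2(-M[2,0],M[0,0])))
f=lidplane(roi=(400,720,-150,150)); save(f,'pics/x1.png',(150,80,340,260),3.5)
t=lidplane('top',roi=(400,720,-150,150)); save(t,'pics/x2.png',(150,100,350,280),3.5)
E
```

```text
t42.10 p [580.7  17.9 -11.1] x [-0.601  0.019 -0.799] y [-0.034 -0.999  0.002] ang -91.9 q [ -5.  52.  62.  -2. 103.  87.] F [-0.8  0.5  0.2] w57.4
g [605.98119088  17.07722645  22.49154526] a 126.94599915381359
scene n [-0.001  0.     1.   ] inl 968 of 1260 c [512.  14.  18.] size [130. 169.]
[[447.0, -47.0, 18.0], [616.0, -53.0, 18.0], [620.0, 77.0, 18.0], [452.0, 83.0, 17.0]]Traceback (most recent call last):
  File "<stdin>", line 4, in <module>
  File "lidp.py", line 11, in lidplane
    a=q[rng.choice(len(q),3,replace=False)]; n=np.cross(a[1]-a[0],a[2]-a[0]); L=np.linalg.norm(n)
        ~~~~~~~~~~^^^^^^^^^^^^^^^^^^^^^^^^
  File "numpy/random/_generator.pyx", line 864, in numpy.random._generator.Generator.choice
ValueError: a must be a positive integer unless no samples are taken
```

Request:
drive_tool(steps=[[0.9,0,0,0,0,0,85],[0,0,0,0,0,0,255],[0,0,0,0,0,0,255],[0,0,0,0,0,0,255],[0,0,0,0,0,0,255]])

```text
clock: 42.7
tool_pos: [575.5, 18.0, -18.5]
orientation: [0.015, -0.447, 0.008, 0.894]
wrist_force: [0.5, -0.0, 1.4]
gripper_width: 43.6
```

```bash
python3 - <<'E'
from lay import *
show(); o,p,M=st(); print('g',p-42*M[:,0],'a',np.degrees(np.arctan2(-M[2,0],M[0,0])))
# target above box: heading -6.4
G=42
off=st()[2]
def boxpose(gx,gy,gz,a): 
    M=toolR(a,-6.4); return np.array([gx,gy,gz])+G*M[:,0],M
q=None
for gz,a in((150,127),(110,127),(86,127)):
    P,MM=boxpose(540.5,233,gz,a); q,e=ik(P,MM,q); print(np.round(P),np.degrees(q).round(),round(e,2))
M0=toolR(127)
plan([(np.array([600,17,60])+G*M0[:,0],M0),boxpose(541,233,150,127)],255,vmax=30,wmax=4)
E
```

```text
t42.70 p [575.5  18.  -18.5] x [-0.6    0.019 -0.8  ] y [-0.034 -0.999  0.002] ang -91.9 q [ -5.  52.  63.  -2. 102.  87.] F [ 0.5 -0.   1.4] w43.6
g [600.70816537  17.2298496   15.05794206] a 126.87724997957973
[515. 236. 116.] [ 10.  39.  68.  10. 108. 106.] 0.0
[515. 236.  76.] [ 10.  41.  69.  10. 105. 106.] 0.0
[515. 236.  52.] [ 10.  43.  70.  10. 103. 106.] 0.0
[[-1.8,0,1.4,0,-0.1,-0.1,255],[-1.75,0.02,1.36,0,0,0,255],[-0.4,-2.4,1.2,0.4,0,-0.3,255],[-0.3,-2.4,1.2,0.4,0,-0.3,255],[-0.3,-2.4,1.2,0.4,0,-0.3,255]]
[[-0.3,-2.4,1.2,0.4,0,-0.3,255],[-0.3,-2.4,1.3,0.4,0,-0.3,255],[-0.3,-2.3,1.3,0.4,0,-0.3,255],[-0.3,-2.3,1.3,0.4,0,-0.3,255],[-0.3,-2.4,1.3,0.4,0,-0.3,255]]
[[-0.25,-2.32,1.32,0.3,0,-0.3,255]]
```

Request:
drive_tool(steps=[[-1.3,0,1,0,0,0,255],[-2,0,1.5,0,0,0,255],[-2.4,0,1.8,0,0,0,255],[-2.4,0,1.8,0,0,0,255],[-2,-1.2,2,0.2,0,0,255]])

```text
clock: 43.2
tool_pos: [569.0, 29.4, 111.5]
orientation: [0.016, -0.444, 0.01, 0.896]
wrist_force: [0.3, -0.2, -2.5]
gripper_width: 43.5
```

```bash
python3 - <<'E'
from lay import *
show(); o,p,M=st(); print('g',p-42*M[:,0],'a',np.degrees(np.arctan2(-M[2,0],M[0,0])))
f=lidplane(roi=(400,720,-150,150)); save(f,'pics/y1.png',(150,80,340,260),3.5)
MM=toolR(130,-6.4)
plan([(np.array([541,150,175])+42*MM[:,0],MM),(np.array([541,233,165])+42*MM[:,0],MM)],255,vmax=30,wmax=4)
E
```

```text
t43.20 p [569.   29.4 111.5] x [-0.606  0.02  -0.795] y [-0.038 -0.999  0.004] ang -92.2 q [ -4.  43.  63.  -1. 111.  88.] F [ 0.3 -0.2 -2.5] w43.5
g [594.47179063  28.5147822  144.9314904 ] a 127.30991973323152
scene n [-0.024  0.003  1.   ] inl 989 of 1195 c [501.  26. 145.] size [132. 168.]
[[439.0, -34.0, 144.0], [607.0, -43.0, 148.0], [613.0, 89.0, 148.0], [445.0, 97.0, 144.0]]
[[0.3,-2.4,1.3,0.7,-0.6,-0.6,255],[0.4,-2.3,1.3,0.6,-0.6,-0.5,255],[0.4,-2.3,1.3,0.7,-0.6,-0.6,255],[0.4,-2.3,1.4,0.6,-0.6,-0.5,255],[0.48,-2.37,1.35,0.7,-0.6,-0.6,255]]
[[0.5,-2.7,0,0,0,0,255],[0.4,-2.8,0,0,0,0,255],[0.46,-2.75,0.07,0,0,0,255]]
```

Request:
drive_tool(steps=[[-0.3,-2.2,1,0.7,-0.3,-0.5,255],[0,-2.4,1.3,0.7,-0.3,-0.5,255],[0.4,-2.4,1.3,0.7,-0.3,-0.6,255],[0.4,-2.4,1.3,0.7,-0.3,-0.5,255],[0.4,-2.4,1.2,0.7,0,-0.5,255]])

```text
clock: 43.75
tool_pos: [527.7, 154.8, 152.2]
orientation: [0.052, -0.442, 0.028, 0.895]
wrist_force: [-0.3, 0.2, -2.7]
gripper_width: 43.5
```

Request:
drive_tool(steps=[[0.4,-2.5,0.1,0.4,0,-0.3,255],[0.3,-2.3,0,0,0,0,255],[0.2,-1.5,0,0,0,0,255],[0,0,0,0,0,0,255]])

```text
clock: 44.15
tool_pos: [528.7, 223.2, 147.9]
orientation: [0.055, -0.444, 0.029, 0.894]
wrist_force: [-0.1, -0.2, -3.0]
gripper_width: 44.0
```

```bash
cat > al.py <<'E'
from lay import *
def lidrect(name,zc,tol=14):
    f=cap(name); W=f['W']; F=f['frame'].astype(int)
    wood=(F[...,0]>F[...,2]*1.25)&(F[...,0]>60)
    m=(abs(W[...,2]-zc)<tol)&(W[...,0]>330)&(W[...,0]<600)&(W[...,1]>130)&(W[...,1]<350)&wood
    q=W[m]; rr=cv2.minAreaRect(q[:,:2].astype(np.float32)); print(name,len(q),'z',np.median(q[:,2]).round(1),np.round(rr[0],1),np.round(rr[1]),round(rr[2],1)); b=cv2.boxPoints(rr); print(np.round(b).tolist())
    c,_,_,_=np.linalg.lstsq(np.c_[q[:,0]-450,q[:,1]-240,np.ones(len(q))],q[:,2],rcond=None); print('slope deg x %.1f y %.1f z0 %.1f'%(*np.degrees(np.arctan(c[:2])),c[2]))
    return f
E
python3 - <<'E'
from al import *
show(); o,p,M=st(); g=p-42*M[:,0]; print('g',g,'a',np.degrees(np.arctan2(-M[2,0],M[0,0])))
f=lidrect('scene',g[2]); save(f,'pics/z1.png',(190,60,350,200),4)
t=lidrect('top',g[2]); save(t,'pics/z2.png',(90,150,290,330),3.5)
E
```

```text
t44.15 p [528.7 223.2 147.9] x [-0.6    0.072 -0.797] y [-0.124 -0.992  0.003] ang -97.1 q [  9.  39.  65.  10. 112. 107.] F [-0.1 -0.2 -3. ] w44.0
g [553.93014041 220.14209625 181.31453454] a 126.97873589071541
scene 788 z 175.8 [468.4 227.9] [133. 136.] 82.4
[[392.0, 171.0], [527.0, 153.0], [545.0, 285.0], [410.0, 303.0]]
slope deg x 3.5 y -0.0 z0 175.3
top 0 z nan [0. 0.] [0. 0.] 0.0
[[0.0, 0.0], [0.0, 0.0], [0.0, 0.0], [0.0, 0.0]]
slope deg x 0.0 y 0.0 z0 0.0
  return _methods._mean(a, axis=axis, dtype=dtype,
  ret = ret.dtype.type(ret / rcount)
```

```bash
python3 - <<'E'
from al import *
o,p,M=st(); g=p-42*M[:,0]
MM=toolR(130,-6.2); gt=g+[-13.3,11.5,0]; gt[2]=118
plan([(gt+42*MM[:,0],MM)],255,vmax=22,wmax=4)
E
```

```text
[[2,-0.3,-0.8,-0.3,-0.9,0.1,255],[1.9,-0.3,-0.9,-0.3,-1,0.2,255],[1.98,-0.37,-0.86,-0.3,-0.9,0.1,255]]
```

Request:
drive_tool(steps=[[1.8,-0.4,-0.7,-0.3,-0.9,0.1,255],[1.9,-0.4,-0.9,-0.3,-1,0.2,255],[1.6,-0.3,-0.7,-0.3,-0.9,0.1,255],[0,0,0,0,0,0,255]])

```text
clock: 44.65
tool_pos: [514.8, 231.1, 85.8]
orientation: [0.05, -0.42, 0.024, 0.906]
wrist_force: [-1.2, -0.6, -2.3]
gripper_width: 43.9
```

```bash
python3 - <<'E'
from al import *
show(); o,p,M=st(); g=p-42*M[:,0]; print('g',g,'a',np.degrees(np.arctan2(-M[2,0],M[0,0])),'kin c',g-88*np.array([np.cos(np.radians(np.degrees(np.arctan2(M[1,1],M[0,1]))+90)),np.sin(np.radians(np.degrees(np.arctan2(M[1,1],M[0,1]))+90)),0]))
f=lidrect('scene',g[2],12); save(f,'pics/z3.png',(190,60,350,200),4)
E
```

```text
t44.65 p [514.8 231.1  85.8] x [-0.643  0.071 -0.763] y [-0.111 -0.994  0.001] ang -96.4 q [  9.  44.  66.  11. 109. 106.] F [-1.2 -0.6 -2.3] w43.9
g [541.81459283 228.06069571 117.80850231] a 130.12710933584992 kin c [454.36224577 237.86309304 117.80850231]
scene 898 z 116.7 [473.5 232.4] [135. 171.] 82.0
[[379.0, 177.0], [549.0, 153.0], [568.0, 288.0], [398.0, 311.0]]
slope deg x 1.2 y 0.5 z0 116.6
```

```bash
cat >> al.py <<'E'
def edges(name,zc,xmax=505,tol=12):
    f=cap(name); W=f['W']; F=f['frame'].astype(int)
    wood=(F[...,0]>F[...,2]*1.25)&(F[...,0]>60)
    m=(abs(W[...,2]-zc)<tol)&(W[...,0]>330)&(W[...,0]<xmax)&(W[...,1]>130)&(W[...,1]<350)&wood
    q=W[m]; a=np.radians(-6.4); e1=np.array([np.cos(a),np.sin(a)]); e2=np.array([-e1[1],e1[0]]); u=q[:,:2]@e1; v=q[:,:2]@e2
    def line(ind,dep,lo):
        b=np.arange(ind.min()+12,ind.max()-12,5); P=[]
        for s in b:
            k=(ind>=s)&(ind<s+5)
            if k.sum()>3: P.append((s+2.5,(np.min if lo else np.max)(dep[k])))
        P=np.array(P); c=np.polyfit(P[:,0],P[:,1],1)
        r_=P[:,1]-np.polyval(c,P[:,0]); k=abs(r_)<2.5; c=np.polyfit(P[k,0],P[k,1],1); return np.degrees(np.arctan(c[0])),np.polyval(c,P[:,0].mean())
    n=line(v,u,True); l=line(u,v,True); r_=line(u,v,False)
    bc=(455.2,239.8) if name=='scene' else (451.3,244.6)
    print(name,'near edge ang %.1f u %.1f | v edges %.1f@%.1f  %.1f@%.1f'%(*n,l[1],l[0],r_[1],r_[0]),'centre u %.1f v %.1f'%(n[1]+65,(l[1]+r_[1])/2),'box u %.1f v %.1f'%(np.array(bc)@e1,np.array(bc)@e2))
    return f
E
python3 - <<'E'
from al import *
edges('scene',117)
E
```

```text
scene near edge ang 1.2 u 365.7 | v edges 218.6@0.1  347.1@-1.1 centre u 430.7 v 282.9 box u 425.6 v 289.0
```

```bash
python3 - <<'E'
from al import *
o,p,M=st(); g=p-42*M[:,0]
MM=toolR(130.6,-5.7); a=np.radians(-6.4); e1=np.array([np.cos(a),np.sin(a),0]); e2=np.array([-e1[1],e1[0],0])
gt=g-1*e1+6*e2; gt[2]=99
plan([(gt+42*MM[:,0],MM)],255,vmax=10,wmax=4)
E
```

```text
[[0.6,-0.2,-0.4,-0.2,-0.2,0.2,255],[0.6,-0.2,-0.4,-0.2,-0.2,0.1,255],[0.52,-0.17,-0.49,-0.1,-0.1,0.2,255]]
```

Request:
drive_tool(steps=[[0.6,-0.3,-0.4,-0.3,-0.2,0.2,255],[0.6,-0.2,-0.4,-0.3,-0.2,0.2,255],[0.6,-0.2,-0.4,-0.2,-0.1,0.2,255],[0,0,0,0,0,0,255]])

```text
clock: 45.15
tool_pos: [516.6, 239.0, 67.3]
orientation: [0.043, -0.419, 0.019, 0.907]
wrist_force: [-0.5, -0.0, -2.6]
gripper_width: 43.5
```

```bash
python3 - <<'E'
from al import *
show(); o,p,M=st(); g=p-42*M[:,0]; h=np.degrees(np.arctan2(M[1,1],M[0,1]))+90; print('g',g,'head',h,'kin c',g-88*np.array([np.cos(np.radians(h)),np.sin(np.radians(h)),0]))
f=edges('scene',g[2]); lidrect('scene',g[2]); save(f,'pics/z4.png',(190,60,350,200),4)
E
```

```text
t45.15 p [516.6 239.   67.3] x [-0.644  0.062 -0.762] y [-0.093 -0.996 -0.002] ang -95.3 q [ 10.  45.  66.  11. 108. 105.] F [-0.5 -0.  -2.6] w43.5
g [543.6683372  236.38369878  99.33385042] head -5.346708935938594 kin c [456.05121953 244.58374083  99.33385042]
scene near edge ang -2.3 u 366.1 | v edges 225.3@1.8  353.2@-1.4 centre u 431.1 v 289.2 box u 425.6 v 289.0
scene 916 z 98.7 [475.  239.7] [134. 171.] 85.0
[[384.0, 180.0], [554.0, 165.0], [566.0, 299.0], [396.0, 314.0]]
slope deg x 1.2 y 0.8 z0 98.6
```

```bash
python3 - <<'E'
from al import *
o,p,M=st(); g=p-42*M[:,0]
MM=toolR(131,-6.0); a=np.radians(-6.4); e1=np.array([np.cos(a),np.sin(a),0]); e2=np.array([-e1[1],e1[0],0])
gt=g-2.5*e1-1.5*e2; gt[2]=91
plan([(gt+42*MM[:,0],MM)],255,vmax=12,wmax=4)
E
```

```text
[[0.89,0.13,-0.37,0.6,-0.7,-0.3,255]]
```

Request:
drive_tool(steps=[[0.5,0.1,-0.1,0.5,-0.6,-0.3,255],[0.5,0,-0.3,0,0,0,255],[0,0,0,0,0,0,255]])

```text
clock: 45.55
tool_pos: [514.4, 238.3, 61.2]
orientation: [0.048, -0.415, 0.021, 0.908]
wrist_force: [-2.9, -0.1, -4.3]
gripper_width: 43.3
```

```bash
python3 - <<'E'
from al import *
show(); o,p,M=st(); g=p-42*M[:,0]; h=np.degrees(np.arctan2(M[1,1],M[0,1]))+90; print('g',g,'head',h,'kin c',g-88*np.array([np.cos(np.radians(h)),np.sin(np.radians(h)),0]))
f=edges('scene',g[2]); lidrect('scene',g[2])
E
```

```text
t45.55 p [514.4 238.3  61.2] x [-0.65   0.07  -0.756] y [-0.105 -0.994 -0.002] ang -96.0 q [ 10.  46.  66.  11. 108. 105.] F [-2.9 -0.1 -4.3] w43.3
g [541.6849093  235.32147533  92.92227781] head -6.015113076014458 kin c [454.16941186 244.54306464  92.92227781]
scene near edge ang -0.8 u 363.8 | v edges 225.1@0.5  354.1@0.6 centre u 428.8 v 289.6 box u 425.6 v 289.0
scene 955 z 95.5 [476.3 239.6] [134. 177.] 84.3
[[382.0, 182.0], [558.0, 164.0], [571.0, 298.0], [395.0, 315.0]]
slope deg x -0.2 y 0.6 z0 95.2
```

Request:
drive_tool(steps=[[0.5,0,-0.3,0,0,0,255],[0.5,0,-0.4,0,0,0,255],[0,0,0,0,0,0,255]])

```text
clock: 45.95
tool_pos: [515.1, 238.3, 52.2]
orientation: [0.048, -0.417, 0.02, 0.907]
wrist_force: [0.2, -0.1, -3.9]
gripper_width: 44.0
```

```bash
python3 - <<'E'
from al import *
show(); o,p,M=st(); g=p-42*M[:,0]; h=np.degrees(np.arctan2(M[1,1],M[0,1]))+90; print('g',g,'head',h,'kin c',g-88*np.array([np.cos(np.radians(h)),np.sin(np.radians(h)),0]))
f=edges('scene',g[2]); lidrect('scene',g[2]);save(f,'pics/z5.png',(190,60,350,200),4)
E
```

```text
t45.95 p [515.1 238.3  52.2] x [-0.648  0.071 -0.758] y [-0.105 -0.994 -0.004] ang -96.0 q [ 10.  46.  66.  11. 107. 105.] F [ 0.2 -0.1 -3.9] w44.0
g [542.28277377 235.27013312  84.03878801] head -6.020498558141824 kin c [454.7681435  244.49994836  84.03878801]
scene near edge ang 36.1 u 402.8 | v edges 225.7@0.4  348.0@12.5 centre u 467.8 v 286.9 box u 425.6 v 289.0
scene 857 z 93.5 [475.  239.2] [136. 174.] 83.5
[[381.0, 182.0], [554.0, 162.0], [569.0, 297.0], [396.0, 316.0]]
slope deg x -2.3 y 2.6 z0 93.2al.py:20: RankWarning: Polyfit may be poorly conditioned
  r_=P[:,1]-np.polyval(c,P[:,0]); k=abs(r_)<2.5; c=np.polyfit(P[k,0],P[k,1],1); return np.degrees(np.arctan(c[0])),np.polyval(c,P[:,0].mean())
```

```bash
python3 - <<'E'
from al import *
edges('scene',97,tol=18); f=lidrect('scene',97,tol=18)
W=f['W']
for x in range(390,560,20):
    m=(abs(W[...,0]-x)<10)&(abs(W[...,1]-(243-(x-453)*.11))<30)&(W[...,2]>82)&(W[...,2]<130)
    if m.sum(): print(x,m.sum(),np.round(np.median(W[m][:,2]),1))
E
```

```text
scene near edge ang -1.4 u 364.9 | v edges 225.4@-0.1  354.0@2.6 centre u 429.9 v 289.7 box u 425.6 v 289.0
scene 1042 z 94.6 [474.4 239.3] [137. 170.] 82.2
[[381.0, 183.0], [550.0, 160.0], [568.0, 296.0], [399.0, 319.0]]
slope deg x -4.7 y 1.6 z0 94.7
390 19 99.1
410 80 98.9
430 80 96.9
450 80 95.3
470 79 93.0
490 78 91.4
510 5 92.8
550 13 89.5
```

```bash
cat al.py | head -60; python3 - <<'E'
from h import *
o,p,M=st()
print(o['clock'],p.round(1),M.round(3).tolist(),o['wrist_force'],o['gripper_width'])
from al import *
try: print(lidrect('scene',97,tol=18))
except Exception as e: print(e)
f=cap('scene');save(f,'pics/s900.png',None,1.5)
E
```

```text
from lay import *
def lidrect(name,zc,tol=14):
    f=cap(name); W=f['W']; F=f['frame'].astype(int)
    wood=(F[...,0]>F[...,2]*1.25)&(F[...,0]>60)
    m=(abs(W[...,2]-zc)<tol)&(W[...,0]>330)&(W[...,0]<600)&(W[...,1]>130)&(W[...,1]<350)&wood
    q=W[m]; rr=cv2.minAreaRect(q[:,:2].astype(np.float32)); print(name,len(q),'z',np.median(q[:,2]).round(1),np.round(rr[0],1),np.round(rr[1]),round(rr[2],1)); b=cv2.boxPoints(rr); print(np.round(b).tolist())
    c,_,_,_=np.linalg.lstsq(np.c_[q[:,0]-450,q[:,1]-240,np.ones(len(q))],q[:,2],rcond=None); print('slope deg x %.1f y %.1f z0 %.1f'%(*np.degrees(np.arctan(c[:2])),c[2]))
    return f
def edges(name,zc,xmax=505,tol=12):
    f=cap(name); W=f['W']; F=f['frame'].astype(int)
    wood=(F[...,0]>F[...,2]*1.25)&(F[...,0]>60)
    m=(abs(W[...,2]-zc)<tol)&(W[...,0]>330)&(W[...,0]<xmax)&(W[...,1]>130)&(W[...,1]<350)&wood
    q=W[m]; a=np.radians(-6.4); e1=np.array([np.cos(a),np.sin(a)]); e2=np.array([-e1[1],e1[0]]); u=q[:,:2]@e1; v=q[:,:2]@e2
    def line(ind,dep,lo):
        b=np.arange(ind.min()+12,ind.max()-12,5); P=[]
        for s in b:
          
[... 6755 characters left out ...]


       [[-0.62798372, -0.20208381, -1.02730062],
        [-0.62656409, -0.20032014, -1.02727402],
        [-0.62514478, -0.19855708, -1.02724755],
        ...,
        [ 0.0896032 ,  0.66483382, -1.02802794],
        [ 0.09107396,  0.66656166, -1.02805769],
        [ 0.09254527,  0.66828994, -1.02808757]],

       [[-0.62673001, -0.203176  , -1.02880558],
        [-0.6253104 , -0.20141208, -1.02877883],
        [-0.6238911 , -0.19964876, -1.0287522 ],
        ...,
        [ 0.09091143,  0.66380579, -1.02953395],
        [ 0.09238245,  0.66553366, -1.02956386],
        [ 0.09385402,  0.66726197, -1.0295939 ]]], shape=(384, 512, 3)), 'C': array([1289.50066196, -558.68596791, 1066.40437243])}
```

```bash
cat h.py
```

```text
from plant import r
import numpy as np, cv2
from scipy.spatial.transform import Rotation as R
def cap(name):
    f=r.grab_frame(name); h,w=f['z_map'].shape
    fl=h/2/np.tan(np.radians(f['vertical_fov'])/2)
    f['K']=np.array([[fl,0,f['cx']],[0,fl,f['cy']],[0,0,1]]); f['D']=np.array([f['k1'],0,0,0,0.])
    v,u=np.mgrid[0:h,0:w]
    p=cv2.undistortPoints(np.stack([u.ravel(),v.ravel()],1).astype(np.float64).reshape(-1,1,2),f['K'],f['D']).reshape(h,w,2)
    z=f['z_map'].astype(float)
    P=np.dstack([p[...,0]*z,p[...,1]*z,z]); E=np.array(f['extrinsics'])
    f['W']=P@E[:3,:3].T+E[:3,3]; f['W'][z==0]=np.nan
    f['ray']=np.dstack([p,np.ones((h,w))])@E[:3,:3].T; f['C']=E[:3,3]
    return f
def save(f,fn,crop=None,s=1):
    im=cv2.cvtColor(f['frame'],cv2.COLOR_RGB2BGR)
    if crop: u0,v0,u1,v1=crop; im=im[v0:v1,u0:u1]
    if s!=1: im=cv2.resize(im,None,fx=s,fy=s,interpolation=cv2.INTER_CUBIC)
    cv2.imwrite(fn,im)
def proj(f,pts):
    E=np.linalg.inv(np.array(f['extrinsics'])); 
    return cv2.projectPoints(np.atleast_2d(np.array(pts,float)),cv2.Rodrigues(E[:3,:3])[0],E[:3,3],f['K'],f['D
[... 1582 characters left out ...]
.degrees(np.arctan2(M[1,1],M[0,1])),'q',np.round(np.degrees(o['joint_positions']),0),'F',np.round(o['wrist_force'],1),'w%.1f'%o['gripper_width'])
def trayR(ang,th): # tray x heading ang deg, mouth down th deg -> tool R
    a=np.radians(ang);t=np.radians(th); d=np.array([np.cos(a),np.sin(a),0]); z=np.array([0,0,1.])
    tx=d*np.cos(t)-z*np.sin(t); tz=z*np.cos(t)+d*np.sin(t)
    return Rt(-tz,-tx),tx,tz
def toolR(a,head=-2.0): # a: deg below horizontal(forward) ; 90=down; >90 pointing back. tool y = to right (-y)
    t=np.radians(a);h=np.radians(head); f=np.array([np.cos(h),np.sin(h),0]); z=np.array([0,0,1.]); left=np.array([-np.sin(h),np.cos(h),0])
    return Rt(f*np.cos(t)-z*np.sin(t),-left)
```

```bash
python3 - <<'E'
from h import *
o,p,M=st()
g=p-42*M[:,0]
y=M[:,1]
TR=R.from_rotvec(0*y).as_matrix()@M
T2=M@R.from_rotvec([0,5,0],degrees=True).as_matrix()
g2=g+[1,0,14]
print(g)
plan([(g2+42*M[:,0],M),(g2+42*T2[:,0],T2)],255,vmax=10,wmax=4)
E
```

```text
[542.2952192  235.25370835  83.61856499]
[[-0.6,0,0.4,0,0,0,255],[-0.53,-0.01,0.44,0,0,0,255],[0,0,-0.2,0,2.5,0,255],[-0.01,0,-0.17,0,2.5,0,255]]
```

View pics/s900.png

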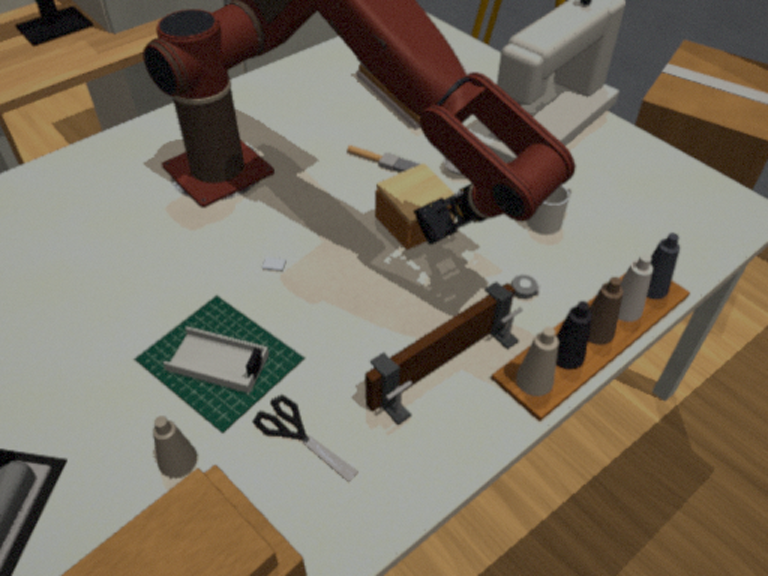

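The picture shows the lid (light panel at ~415,185) on the box, its robot-side edge a little high. I lift it clear and level it.

Request:
drive_tool(steps=[[-0.6,0,0.4,0,0,0,255],[-0.5,0,0.4,0,0,0,255],[0,0,-0.2,0,2.5,0,255],[0,0,-0.2,0,2.5,0,255],[0,0,0,0,0,0,255]])

```text
clock: 46.75
tool_pos: [518.5, 237.6, 61.8]
orientation: [0.047, -0.456, 0.023, 0.888]
wrist_force: [0.7, -0.6, -2.5]
gripper_width: 43.8
```

```bash
python3 - <<'E'
from h import *
from al import *
show(); f=lidrect('scene',103,tol=18); f=edges('scene',103)
o,p,M=st(); print((p-42*M[:,0]).round(1))
save(f,'pics/s901.png',(220,90,360,190),4)
E
```

```text
t46.75 p [518.5 237.6  61.8] x [-0.579  0.063 -0.813] y [-0.105 -0.994 -0.002] ang -96.0 q [ 10.  42.  70.  10. 103. 105.] F [ 0.7 -0.6 -2.5] w43.8
scene 866 z 98.2 [474.8 238.7] [133. 166.] 84.3
[[386.0, 180.0], [551.0, 164.0], [564.0, 297.0], [399.0, 313.0]]
slope deg x -0.2 y 0.8 z0 98.0
scene near edge ang -0.7 u 364.4 | v edges 225.0@1.5  351.4@-9.8 centre u 429.4 v 288.2 box u 425.6 v 289.0
[542.8 234.7  95.3]
```

Request:
drive_tool(steps=[[0.5,0,-0.3,0,0,0,255],[0.4,0,-0.3,0,0,0,255],[0,0,0,0,0,0,255]])

```text
clock: 47.15
tool_pos: [520.3, 237.3, 55.5]
orientation: [0.048, -0.455, 0.022, 0.889]
wrist_force: [-0.6, -0.0, -2.6]
gripper_width: 43.8
```

```bash
python3 - <<'E'
from h import *
from al import *
show(); f=lidrect('scene',98,tol=18); f=edges('scene',98)
o,p,M=st(); print((p-42*M[:,0]).round(1))
save(f,'pics/s902.png',(220,90,360,190),4)
E
```

```text
t47.15 p [520.3 237.3  55.5] x [-0.581  0.065 -0.812] y [-0.106 -0.994 -0.004] ang -96.1 q [ 10.  42.  70.  10. 102. 105.] F [-0.6 -0.  -2.6] w43.8
scene 989 z 103.1 [476.2 239. ] [134. 171.] 84.3
[[385.0, 181.0], [554.0, 164.0], [568.0, 297.0], [398.0, 314.0]]
slope deg x -5.9 y 1.1 z0 103.1
scene near edge ang -0.5 u 366.5 | v edges 225.2@0.6  352.7@-2.3 centre u 431.5 v 288.9 box u 425.6 v 289.0
[545.  234.6  89.1]
```

```bash
python3 - <<'E'
import cv2,numpy as np
a=cv2.imread('pics/s901.png');b=cv2.imread('pics/s902.png');print(a.shape)
cv2.imwrite('pics/s903.png',np.vstack([a,b])[:, :][::1])
E
```

```text
(400, 560, 3)
```

View pics/s902.png

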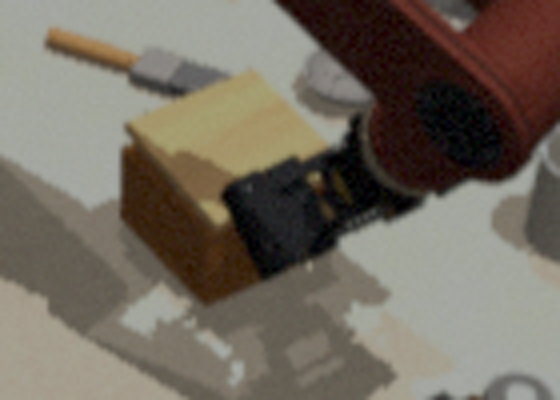

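View pics/s901.png

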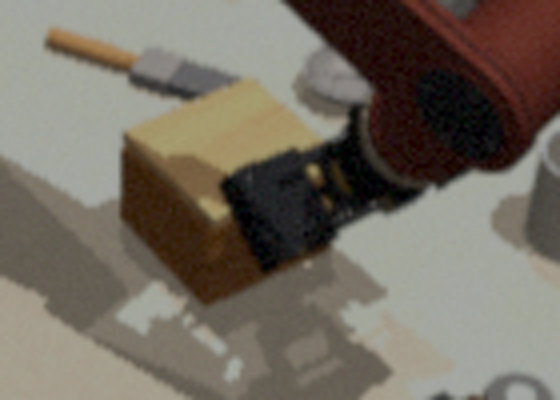

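Request:
drive_tool(steps=[[-0.6,0,0.4,0,0,0,255],[-0.3,0,0.2,0,0,0,255],[0.3,0,0.5,0,0,0,255],[0,0,0,0,0,0,255]])

```text
clock: 47.65
tool_pos: [514.2, 237.6, 64.9]
orientation: [0.048, -0.455, 0.023, 0.889]
wrist_force: [0.1, 0.7, -2.6]
gripper_width: 43.8
```

```bash
python3 - <<'E'
from h import *
from al import *
show(); f=lidrect('scene',103,tol=18); f=edges('scene',103)
o,p,M=st(); print((p-42*M[:,0]).round(1))
E
```

```text
t47.65 p [514.2 237.6  64.9] x [-0.582  0.064 -0.811] y [-0.106 -0.994 -0.003] ang -96.1 q [ 10.  41.  71.  10. 103. 106.] F [ 0.1  0.7 -2.6] w43.8
scene 967 z 111.8 [470.1 238.3] [135. 167.] 82.6
[[379.0, 182.0], [544.0, 161.0], [562.0, 294.0], [396.0, 316.0]]
slope deg x -5.2 y 1.0 z0 111.1
scene near edge ang 0.6 u 365.7 | v edges 224.7@0.1  349.2@-8.1 centre u 430.7 v 287.0 box u 425.6 v 289.0
[539.1 234.7  99. ]
```

Request:
drive_tool(steps=[[0,-0.1,-0.2,0,2.7,0,255],[0,0,-0.2,0,2.7,0,255],[0,0,0,0,0,0,255]])

```text
clock: 48.05
tool_pos: [517.6, 237.8, 61.3]
orientation: [0.047, -0.497, 0.026, 0.866]
wrist_force: [0.3, 0.1, -2.2]
gripper_width: 43.6
```

```bash
python3 - <<'E'
from h import *
from al import *
show(); f=lidrect('scene',103,tol=18); f=edges('scene',103)
o,p,M=st(); g=p-42*M[:,0]; print(g.round(1))
plan([(p+[0,0,-10],M)],255,vmax=6)
E
```

```text
t48.05 p [517.6 237.8  61.3] x [-0.502  0.055 -0.863] y [-0.106 -0.994 -0.002] ang -96.1 q [ 11.  37.  75.   9.  97. 106.] F [ 0.3  0.1 -2.2] w43.6
scene 790 z 100.7 [451.7 241.2] [137. 137.] 85.1
[[378.0, 179.0], [514.0, 167.0], [526.0, 303.0], [390.0, 315.0]]
slope deg x -0.1 y 0.5 z0 100.5
scene near edge ang -1.2 u 360.5 | v edges 225.3@-0.8  363.4@24.0 centre u 425.5 v 294.3 box u 425.6 v 289.0
[538.8 235.3  97.2]
[[0.4,0,-0.3,0,0,0,255],[0.46,0,-0.21,0,0,0,255]]al.py:20: RankWarning: Polyfit may be poorly conditioned
  r_=P[:,1]-np.polyval(c,P[:,0]); k=abs(r_)<2.5; c=np.polyfit(P[k,0],P[k,1],1); return np.degrees(np.arctan(c[0])),np.polyval(c,P[:,0].mean())
```

Request:
drive_tool(steps=[[0.5,0,-0.3,0,0,0,255],[0.5,0,-0.3,0,0,0,255],[0.2,0,-0.1,0,0,0,255],[0,0,0,0,0,0,255]])

```text
clock: 48.55
tool_pos: [518.5, 237.5, 48.7]
orientation: [0.047, -0.495, 0.025, 0.867]
wrist_force: [-0.5, 0.9, -0.7]
gripper_width: 43.6
```

```bash
python3 - <<'E'
from h import *
from al import *
show(); f=lidrect('scene',97,tol=18); f=edges('scene',97)
o,p,M=st(); g=p-42*M[:,0]; print(g.round(1))
save(f,'pics/s904.png',(220,90,360,190),4)
E
```

```text
t48.55 p [518.5 237.5  48.7] x [-0.506  0.057 -0.86 ] y [-0.107 -0.994 -0.003] ang -96.2 q [ 11.  38.  75.   9.  96. 106.] F [-0.5  0.9 -0.7] w43.6
scene 809 z 89.7 [455.  241.6] [137. 135.] 83.2
[[380.0, 182.0], [514.0, 166.0], [530.0, 301.0], [396.0, 317.0]]
slope deg x -0.6 y 0.8 z0 89.5
scene near edge ang -1.3 u 360.8 | v edges 225.0@1.1  349.3@-9.8 centre u 425.8 v 287.1 box u 425.6 v 289.0
[539.8 235.1  84.7]
```

View pics/s904.png

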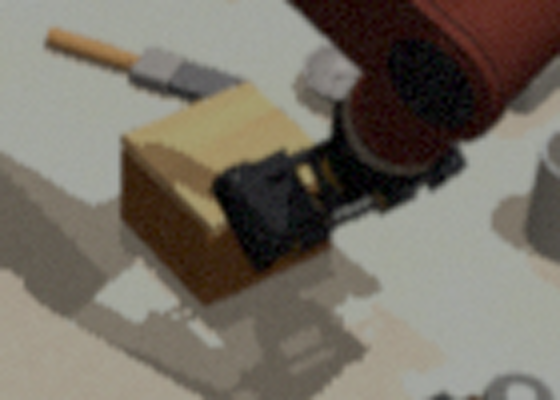

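The lid is level on the box (slope under 1°, height dropped by 11 mm), so I release it and back out.

Request:
drive_tool(steps=[[0,0,0,0,0,0,80],[0,0,0,0,0,0,80],[0,0,0,0,0,0,80],[0,0,0,0,0,0,80],[0,0,0,0,0,0,80]])

```text
clock: 49.15
tool_pos: [517.9, 237.3, 46.7]
orientation: [0.047, -0.494, 0.026, 0.868]
wrist_force: [0.3, -0.4, -0.1]
gripper_width: 59.2
```

Request:
drive_tool(steps=[[-1,0,0,0,0,0,80],[-2,0,0,0,0,0,80],[-4,0,0,0,0,0,80],[-4.5,0,0,0,0,0,80],[-4.5,0,0,0,0,0,80]])

```text
clock: 49.65
tool_pos: [595.8, 227.7, 183.2]
orientation: [0.046, -0.487, 0.027, 0.872]
wrist_force: [0.9, 0.3, -0.7]
gripper_width: 59.6
```

```bash
python3 - <<'E'
from h import *
show()
plan([([520,0,300],down(-90))],80)
E
```

```text
t49.65 p [595.8 227.7 183.2] x [-0.521  0.053 -0.852] y [-0.106 -0.994  0.003] ang -96.1 q [  9.  42.  54.   9. 114. 107.] F [ 0.9  0.3 -0.7] w59.6
[[-1.2,3.9,1.7,-1,5.3,0.3,80],[-1.3,3.9,1.7,-1,5.3,0.2,80],[-1.5,3.9,1.6,-1,5.2,0.3,80],[-1.6,3.8,1.6,-1,5.3,0.2,80],[-1.8,3.8,1.5,-1,5.2,0.3,80]]
[[-1.81,3.85,1.36,-1,5.3,0.2,80]]
```

Request:
drive_tool(steps=[[-2,4,1.7,-1,5,0,80],[-2,4,1.7,-1,5,0,80],[-2,4,1.5,-1,5,0,80],[-2,4,1.5,-1,5,0,80],[-2,4,1.5,-1,5,0,80]])

```text
clock: 50.15
tool_pos: [555.3, 26.1, 295.7]
orientation: [0.014, -0.668, -0.003, 0.744]
wrist_force: [1.1, -0.6, 0.7]
gripper_width: 59.9
```

Request:
drive_tool(steps=[[-2,4,1,0,3,0,80],[0,4,0,0,0,0,80],[0,0,0,0,0,0,80]])

```text
clock: 50.45
tool_pos: [544.8, -61.8, 326.3]
orientation: [0.013, -0.694, 0.001, 0.72]
wrist_force: [0.8, 1.1, -0.2]
gripper_width: 59.6
```

```bash
python3 - <<'E'
from h import *
from al import *
show()
for n in ('scene','top'):
    f=lidrect(n,94,tol=12); save(f,'pics/f_%s.png'%n,None,1.5)
    for (w,x0,y0,rr) in (('lid',452,242,50),):
        W=f['W']; m=(abs(W[...,0]-x0)<rr)&(abs(W[...,1]-y0)<rr)&(W[...,2]>60)&(W[...,2]<150); print(n,w,np.percentile(W[m][:,2],[2,50,98]).round(1),m.sum())
E
```

```text
t50.45 p [544.8 -61.8 326.3] x [-0.035  0.017 -0.999] y [-0.02  -1.    -0.017] ang -91.2 q [-15.   1.  86.   0.  96.  76.] F [ 0.8  1.1 -0.2] w59.6
scene 1243 z 89.1 [473.3 238.9] [134. 177.] 83.5
[[378.0, 183.0], [554.0, 162.0], [569.0, 295.0], [393.0, 315.0]]
slope deg x -0.2 y -0.0 z0 89.1
scene lid [85.  89.2 93.6] 619
top 2613 z 93.1 [471.3 241.8] [131. 166.] 83.7
[[382.0, 186.0], [547.0, 168.0], [561.0, 298.0], [396.0, 316.0]]
slope deg x -0.0 y 0.1 z0 93.1
top lid [88.9 93.2 97.2] 1424
```

View pics/f_scene.png

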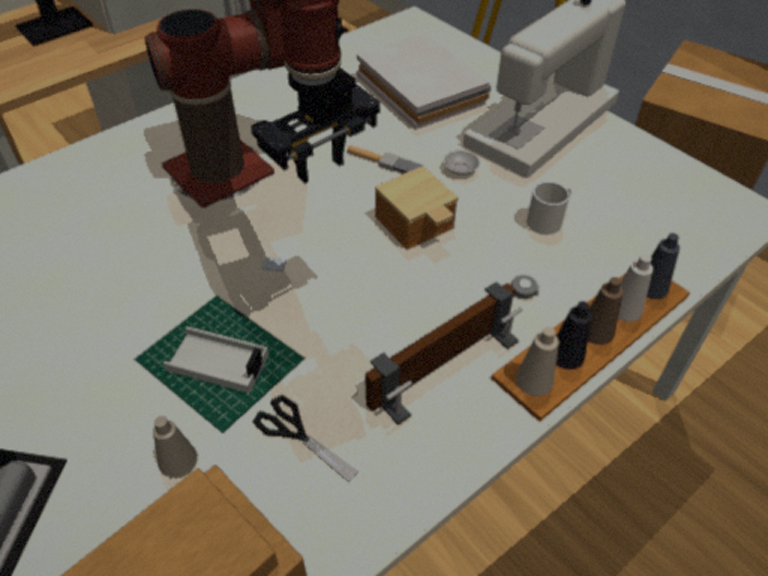

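View pics/f_top.png

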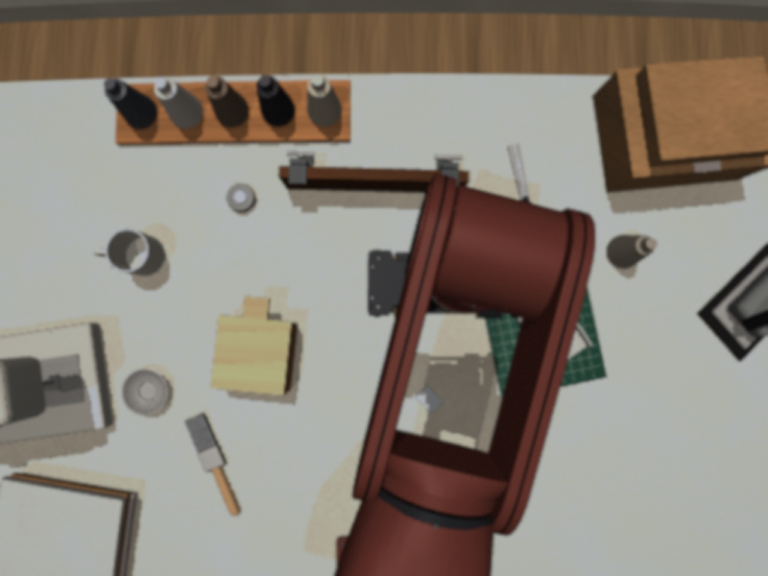

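Both pictures show the lid flush on the box (scene 415,200; top 253,355). The tray is flat and empty on the mat (scene 218,360), no reels are left outside, and the arm is clear of everything.

```bash
python3 -c "
from plant import r
r.job_done(); print(r.get_obs()['clock'])"
```

```text
the job is handed in; nothing more can be done
the job is handed in; nothing more can be done
```

The job is done and handed in at about 50.5 s of the 208 s. All six reels that were there (three tipped from the tray, three loose on the bench) are in the box. The empty tray is flat on the mat. The lid was turned over against the fence and now closes the box.

- **Lid seating:** My first try left the lid tilted, with the cleat on the tab side caught on the box rim. I lifted it, levelled it, moved it about 5 mm towards the robot and lowered it again.
- **Last checks:** The lid lies flat to within 0.2° in both cameras. Its top reads 89 mm in one camera and 93 mm in the other, against 92 mm when seated. That gap is a little more than the stated calibration accuracy, but a lid resting on its cleats would read about 100 mm.
- **Rest of the bench:** No reel is left outside and the gripper is empty and clear. The other things look to be in place in the last pictures. The arm hid part of the tray in the top view, so the tray's last check was from the scene camera only.

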